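Take the dried sorting caddies off the drip rail and close them with their own lids

ROBOT

A 7-joint arm with a two-finger parallel gripper is mounted at the origin on the work surface. World frame = base frame: x ahead of the robot, y to its left, z up, the work surface at z = 0. Lengths are in m, angles in rad, forces in N, time in s.
With the tool pointing down it reaches from about 0.425 to 0.875 m from the base axis. Payload 8.4 kg.
Tool frame: the origin (TCP) lies midway between the tips of the shut fingers; the grasp point (between the pads) lies 19 mm behind it; z points along the fingers, y is the direction in which the jaws open and shut (so a half turn about z gives the same grasp; the last joint's range is limited). The gripper opens to 85 mm and grips with 20 to 120 N. Pads are 22 mm wide; open, the fingers measure 114 mm over their backs; the gripper's body (76 mm by 85 mm) begins 54 mm behind the grasp point. The pads swing forward as they close: fully open they stand 13 mm farther back than shut.
Start: joints at [1.018, 0.333, 0.04, 1.465, -0.013, 1.343, -0.059], TCP at [0.285, -0.584, 0.204] pointing down, gripper open.
Joint ranges: [-2.58, 2.58], [-0.38, 2.09], [-1.3, 1.39], [0.25, 2.4], [-1.5, 4.64], [0.08, 2.09], [-2.65, 2.65]. Speed limits (rad/s): [2.22, 2.22, 2.79, 2.79, 3.14, 3.14, 3.14].

INTERFACE

Orientations are given as a rotation vector (axis times angle).
In Python, from rig import readout, cams, ctrl gives the robot as it stands. The module is installed in compiled form; this text tells all that it offers.
- The arm moves only by the shell command python3 -m creep 'ROWS' [FORCE]. ROWS is JSON, a list of rows, each an object of numbers: "tx", "ty", "tz": the shift along the world's x, y, z each as a share of 200 mm, from -1 to 1; "spin": the turn about the world's z as a share of 90 degrees, from -1 to 1; "fingers": the opening, from -1 (shut) to 1 (fully open), so that 0 is half open. A call has 1 to 12 rows; each row is the pose to reach, as a shift and turn from the pose commanded when the call began; what a row does not reach only later rows make up. A row lasts 1/10 s, in which the tool goes at most 50 mm and 8.59 degrees, less where a joint would pass 70% of its speed; a pose out of reach is approached as far as the arm can. A call with a number of a shift or a turn outside -1 to 1 is refused whole. A call with a gripper value outside its range is refused whole. The fingers move at their own pace and stop on an object; FORCE is the grip in N (left out, the last holds). Time passes only in rows, so rows that repeat a pose let the fingers close. It gives the time, the measured TCP pose, the force and the opening at its end, in the units of the state.
- readout.get_state(): the state, without advancing time (a new reading comes with each control period).
- cams.grab_frame(name): name is "side" or "top" or "wrist"; returns a dict with "color" (480x640x3 uint8, red, green, blue), "range_z" (480x640 float32, m along the optical axis (not along the pixel's ray), 0 where there is no reading), "mtx" (3x3 intrinsics, pixels), "rvec" (rotation vector, rad) and "tvec" (3), from world to camera coordinates, as OpenCV has them. Camera axes: x right, y down, z forward; pixel columns grow to the right and rows downward; lengths in m; the calibration is good to about 2 mm. The wrist camera is an equidistant fisheye: a pixel r from the principal point sees the ray r / f radians off the axis. A picture is of the moment at which its call begins.
- ctrl.job_done(): hands the job in, once; it reports no verdict.
Trained networks look in a picture, given as the dict that the camera call returned (one of the last four; its "shot" number tells which), for a name from the list of things; names that differ only in an ending like _2 or _b are one class to them, and where a whole thing is asked for, a point or a joint stands for the part that bears it (a point fixed in the world has none). Each returns a list of dicts, best first, with "confidence" (0 to 1); they miss things now and then, are a little off and sometimes report something else, mostly with a low value. They report only what shows in the picture. A call takes as long as a camera call. They do not tell look-alikes from the thing itself.
- cams.boxes_of(picture, name): "point" ([column, row] in pixels, amid what is visible of it).
- cams.cut_out(picture, name): "pixels" (480x640 bool, what is visible of it) and "point" ([column, row] in pixels, amid what is visible of it).
The state is a dict: "time": time; "joint_pos": joint angles; "joint_velocities": joint speeds; "joint_efforts": joint torques, N m; "tcp_pos": TCP position; "eef_rot": TCP orientation; "force": force on the tool from outside, world axes, zero at the start; "moment": the same for the moment, N m; "finger_gap": finger opening in m.
Only numpy, scipy, OpenCV 4.12 (cv2) and the standard library are available. Lean on these libraries where they do the work, as an engineer would, in place of code of your own. Each camera call takes 0.05 s, during which the arm holds its last target.

TASK

The small sorting caddies have dried on the drip rail: lift each one off the rail, stand it upright on the floor of a free well in the grey bin-frame insert, and close it fully with the lid of its own colour. A lid whose caddy is missing stays lying on the bench; leave everything else on the bench where it is.

Things in the scene. Friction and masses are not known exactly. Their poses are not given: they have to be found in the camera images.
- rail: Fixed drip stand: two steel bars along its y axis, 470 mm long, on end posts. Caddies hang from the upper bar (11 mm thick, axis x = 42.5, top z = 142 mm, highest part of the stand), leaning on the lower bar (10 mm thick, axis x = 37, z = 78 mm). Origin: on the bench below the middle of the row of caddies; +x points from the caddies to the bars, away from the robot.
- insert: Grey plastic insert of the pull-out bin frame, fixed on the bench: a block 230 x 230 x 28 mm with four round wells, 70 mm wide and 22 mm deep, 2 x 2 at 110 mm pitch along its x and y axes. Origin: centre of its underside.
- well0 (a point): Centre of the floor of a well of the insert (the one at its -x -y corner), 6 mm above the bench and 22 mm below the insert's top.
- well1 (a point): Centre of the floor of a well of the insert (the one at its -x +y corner), 6 mm above the bench and 22 mm below the insert's top.
- well2 (a point): Centre of the floor of a well of the insert (the one at its +x -y corner), 6 mm above the bench and 22 mm below the insert's top.
- well3 (a point): Centre of the floor of a well of the insert (the one at its +x +y corner), 6 mm above the bench and 22 mm below the insert's top.
- caddy_teal: Open round steel caddy, teal band and hook (may be absent): outside 64, inside 58, height 90 mm, about 130 g. Origin: centre of its underside, z up. Hook on its +x side: strap z = 82 to 86 mm out to x = 52, lip down to z = 60 mm behind the bar; 24 mm wide. Hangs upright, origin 60 mm above the bench; comes off lifted straight up 23 mm or more. Grip it across its diameter along its own y.
- lid_teal: Lid of the teal caddy: steel disc 66 mm wide with a teal round vent cap (30 mm wide) to hold it by; about 60 g. Origin: centre of its underside, z up: rubber plug z = 0 to 9 mm (54 mm wide, lower 4 mm 49 wide), disc 9 to 13, cap 13 to 37 mm. Lies on the bench cap up, on its plug. Closed on a caddy the disc rests on the rim: lid origin 81 mm above the caddy's.
- caddy_red: Open round steel caddy, red band and hook (may be absent): outside 64, inside 58, height 90 mm, about 130 g. Origin: centre of its underside, z up. Hook on its +x side: strap z = 82 to 86 mm out to x = 52, lip down to z = 60 mm behind the bar; 24 mm wide. Hangs upright, origin 60 mm above the bench; comes off lifted straight up 23 mm or more. Grip it across its diameter along its own y.
- lid_red: Lid of the red caddy: steel disc 66 mm wide with a red round vent cap (30 mm wide) to hold it by; about 60 g. Origin: centre of its underside, z up: rubber plug z = 0 to 9 mm (54 mm wide, lower 4 mm 49 wide), disc 9 to 13, cap 13 to 37 mm. Lies on the bench cap up, on its plug. Closed on a caddy the disc rests on the rim: lid origin 81 mm above the caddy's.
- caddy_yellow: Open round steel caddy, yellow band and hook (may be absent): outside 64, inside 58, height 90 mm, about 130 g. Origin: centre of its underside, z up. Hook on its +x side: strap z = 82 to 86 mm out to x = 52, lip down to z = 60 mm behind the bar; 24 mm wide. Hangs upright, origin 60 mm above the bench; comes off lifted straight up 23 mm or more. Grip it across its diameter along its own y.
- lid_yellow: Lid of the yellow caddy: steel disc 66 mm wide with a yellow round vent cap (30 mm wide) to hold it by; about 60 g. Origin: centre of its underside, z up: rubber plug z = 0 to 9 mm (54 mm wide, lower 4 mm 49 wide), disc 9 to 13, cap 13 to 37 mm. Lies on the bench cap up, on its plug. Closed on a caddy the disc rests on the rim: lid origin 81 mm above the caddy's.
- caddy_black: Open round steel caddy, black band and hook (may be absent): outside 64, inside 58, height 90 mm, about 130 g. Origin: centre of its underside, z up. Hook on its +x side: strap z = 82 to 86 mm out to x = 52, lip down to z = 60 mm behind the bar; 24 mm wide. Hangs upright, origin 60 mm above the bench; comes off lifted straight up 23 mm or more. Grip it across its diameter along its own y.
- lid_black: Lid of the black caddy: steel disc 66 mm wide with a black round vent cap (30 mm wide) to hold it by; about 60 g. Origin: centre of its underside, z up: rubber plug z = 0 to 9 mm (54 mm wide, lower 4 mm 49 wide), disc 9 to 13, cap 13 to 37 mm. Lies on the bench cap up, on its plug. Closed on a caddy the disc rests on the rim: lid origin 81 mm above the caddy's.
- compost_caddy: Large round steel kitchen caddy with a black twist vent cap, 164 mm wide, 217 mm tall; a bystander. Origin: centre of its underside.
- scraper: Teal silicone scraper lying flat, about 230 mm long; a bystander.
- brush: Beechwood dish brush lying bristles down, about 200 mm long; a bystander.
- soap: Soap bottle, 64 mm wide, 170 mm tall; a bystander. Origin: centre of its underside.
- jar: Amber glass jar, 66 mm wide, 90 mm tall; a bystander. Origin: centre of its underside.
- liner_roll: Green roll of bin liners standing on end, 60 mm wide, 160 mm tall; a bystander. Origin: centre of its underside.
Mind the look-alikes: they are no part of the job. Leave any blue or pink look-alike of the caddy_teal alone.

How it is judged:
By the outcome, as a careful person would: the job done as asked, in the order asked, and still so for the second after the job is handed in, with the robot touching nothing.
Of caddy_teal, caddy_red, caddy_yellow, caddy_black only 3 to 4 are there at a start; the rules pass over those that are not, and their reading is None.
At some moment in a run one of lid_teal, lid_red, lid_yellow, lid_black may be knocked a few centimetres aside while the robot is not near it.
It also fails if it takes over 210 s, if anything falls off the work surface, if the arm or the gripper's body presses on something with over 40 N, if the wrist force passes 120 N, or if a joint passes its speed limit or range.

## Working session

There is one attempt and no reset: what is moved stays moved. The work goes in short steps, Python scripts to look and compute and a shell command to move; the robot and the scene stay as the last step left them, time stands still between calls to the robot, and variables do not carry over. Pictures are saved under pics/ and viewed, and the job is handed in when it is done.

```bash
mkdir -p pics
cat > h.py <<'E'
import numpy as np, cv2, json
from rig import readout, cams, ctrl
def grab(n, save=None):
    f=cams.grab_frame(n)
    if save: cv2.imwrite('pics/'+save, f['color'][:,:,::-1])
    return f
def toworld(f, mask_or_pix):
    # pixel -> world points with depth (pinhole)
    R,_=cv2.Rodrigues(np.array(f['rvec'])); t=np.array(f['tvec']).reshape(3)
    K=np.array(f['mtx'])
    p=np.asarray(mask_or_pix)
    if p.dtype==bool:
        v,u=np.nonzero(p)
    else:
        p=p.reshape(-1,2).round().astype(int); u,v=p[:,0],p[:,1]
    z=f['range_z'][v,u]; ok=z>0; u,v,z=u[ok],v[ok],z[ok]
    c=np.stack([(u-K[0,2])/K[0,0]*z,(v-K[1,2])/K[1,1]*z,z],1)
    return (c-t)@R
def st():
    s=readout.get_state(); print({k:np.round(s[k],3).tolist() for k in ('time','tcp_pos','eef_rot','force','finger_gap','joint_pos')})
E
python3 - <<'E'
from h import *
st()
for n in ('side','top','wrist'):
    f=grab(n,n+'0.png'); print(n,f['mtx'],f['rvec'],f['tvec'])
E
```

```text
{'time': 0.0, 'tcp_pos': [0.285, -0.584, 0.203], 'eef_rot': [-3.06, -0.706, 0.001], 'force': [0.011, 0.311, 0.465], 'finger_gap': 0.086, 'joint_pos': [1.018, 0.334, 0.04, 1.466, -0.013, 1.343, -0.058]}
side [[584.05442232   0.         322.73880033]
 [  0.         584.05442232 236.05605021]
 [  0.           0.           1.        ]] [ 0.63515155 -2.7295349   1.06108092] [0.52685282 0.24845528 1.79533077]
top [[490.4191217    0.         311.49887469]
 [  0.         490.4191217  238.40782047]
 [  0.           0.           1.        ]] [ 2.14996124 -2.18652018  0.06526944] [0.02633435 0.59736233 1.368531  ]
wrist [[371.64829954   0.         319.18312911]
 [  0.         371.64829954 240.48115061]
 [  0.           0.           1.        ]] [-2.43424839  1.52072181  0.2396236 ] [-0.64891453 -0.04111607  0.38005369]
```

View pics/top0.png

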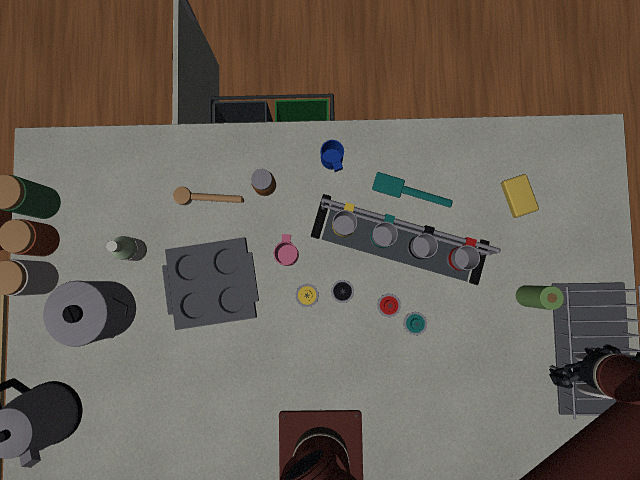

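View pics/side0.png

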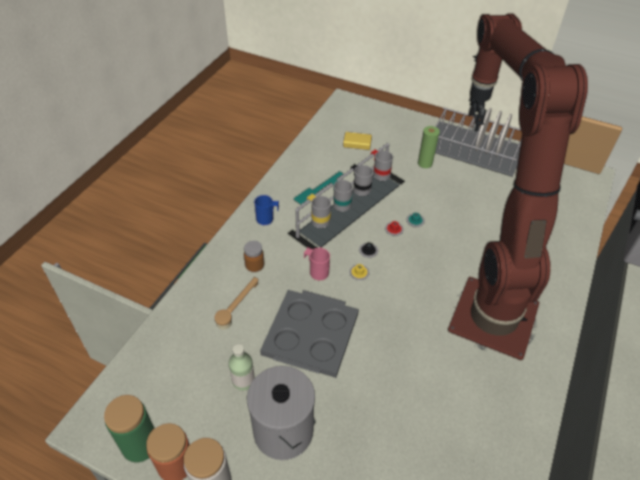

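View pics/wrist0.png

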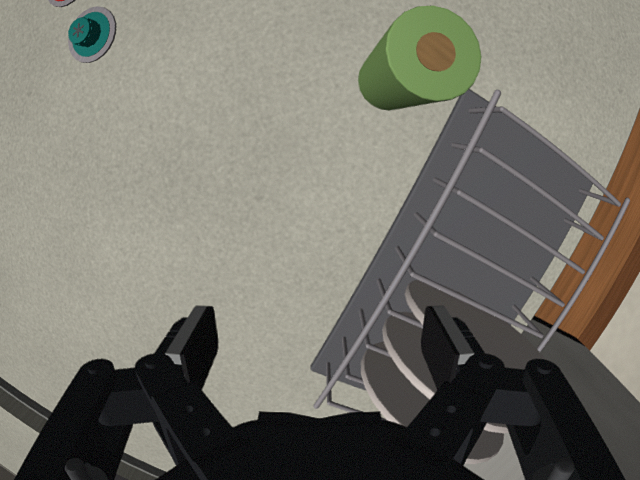

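```bash
cat > loc.py <<'E'
from h import *
def circ(P):
    # min enclosing circle fit xy
    (c,r)=cv2.minEnclosingCircle((P[:,:2]*1000).astype(np.float32)); return np.array(c)/1000,r
E
python3 - <<'E'
from loc import *
for cam in ('top','side'):
  f=grab(cam)
  for n in ['caddy_teal','caddy_red','caddy_yellow','caddy_black','lid_teal','lid_red','lid_yellow','lid_black','insert','rail','jar','soap','brush','scraper','liner_roll','compost_caddy']:
    if n in ('jar',):  f=grab(cam)
    for d in cams.cut_out(f,n)[:3]:
        if d['confidence']<.3: continue
        P=toworld(f,d['pixels'])
        zt=np.percentile(P[:,2],97)
        T=P[P[:,2]>zt-.006]
        c,r=circ(T)
        print(cam,n,round(d['confidence'],2),np.round(d['point']),'n',len(P),'zmax',zt.round(4),'top c',c.round(4),'r',round(r,1),'med',np.median(P,0).round(3),'min',P.min(0).round(3),'max',P.max(0).round(3))
E
```

```text
top caddy_teal 0.92 [384. 231.] n 617 zmax 0.1508 top c [ 0.6054 -0.1782] r 41.6 med [ 0.603 -0.182  0.09 ] min [ 0.564 -0.208  0.004] max [ 0.645 -0.144  0.153]
top caddy_teal 0.88 [291. 249.] n 561 zmax 0.0914 top c [0.5649 0.0852] r 41.8 med [0.561 0.089 0.008] min [ 0.523  0.055 -0.004] max [0.606 0.123 0.097]
top caddy_teal 0.78 [331. 157.] n 605 zmax 0.0915 top c [ 0.822  -0.0453] r 42.3 med [ 0.842 -0.046  0.043] min [ 0.782 -0.08  -0.005] max [ 0.891 -0.012  0.095]
top caddy_red 0.79 [464. 260.] n 814 zmax 0.1509 top c [ 0.5414 -0.386 ] r 42.8 med [ 0.536 -0.393  0.104] min [ 0.499 -0.424 -0.004] max [ 0.584 -0.351  0.156]
top caddy_yellow 0.61 [344. 220.] n 625 zmax 0.151 top c [ 0.6378 -0.0736] r 41.0 med [ 0.638 -0.077  0.073] min [ 0.596 -0.115  0.003] max [ 0.679 -0.04   0.154]
top caddy_black 0.86 [424. 245.] n 691 zmax 0.151 top c [ 0.574  -0.2806] r 41.7 med [ 0.569 -0.287  0.1  ] min [ 0.533 -0.321  0.004] max [ 0.615 -0.245  0.154]
top lid_teal 0.77 [416. 323.] n 446 zmax 0.0388 top c [ 0.3544 -0.271 ] r 15.1 med [ 0.355 -0.269  0.014] min [ 0.323 -0.308 -0.006] max
[... 5433 characters left out ...]
359 0.032] min [ 0.704  0.191 -0.007] max [0.775 0.417 0.046]
side scraper 0.89 [310. 191.] n 358 zmax 0.0198 top c [ 0.6903 -0.2248] r 149.6 med [ 0.745 -0.236  0.011] min [ 0.677 -0.383 -0.005] max [ 0.796 -0.075  0.151]
side liner_roll 0.72 [428. 146.] n 691 zmax 0.1633 top c [ 0.4304 -0.5778] r 35.4 med [ 0.425 -0.565  0.096] min [ 0.398 -0.784 -0.01 ] max [ 0.504 -0.542  0.173]
side liner_roll 0.54 [280. 411.] n 5312 zmax 0.2169 top c [0.4089 0.6078] r 22.5 med [0.392 0.633 0.195] min [ 0.327  0.428 -0.008] max [0.554 0.689 0.23 ]
side compost_caddy 0.64 [280. 410.] n 5279 zmax 0.2169 top c [0.4089 0.6078] r 22.5 med [0.392 0.633 0.195] min [ 0.327  0.426 -0.006] max [0.552 0.689 0.23 ]
```

```bash
cat > fit.py <<'E'
from loc import *
from scipy.optimize import least_squares
def allpts(f):
    R,_=cv2.Rodrigues(np.array(f['rvec']))
    m=f['range_z']>0
    return toworld(f,m), m
def ring(P,c0,r,zlo,zhi,win):
    """robust fixed-radius mean circle"""
    s=P[(P[:,2]>zlo)&(P[:,2]<zhi)&(np.hypot(*(P[:,:2]-c0).T)<win)]
    g=lambda c: np.hypot(s[:,0]-c[0],s[:,1]-c[1])-r
    q=least_squares(g,c0,loss='soft_l1',f_scale=.002); return q.x,len(s),np.abs(g(q.x)).mean()
def disc(P,c0,zlo,zhi,win):
    c=np.array(c0)
    for _ in range(8):
        s=P[(P[:,2]>zlo)&(P[:,2]<zhi)&(np.hypot(*(P[:,:2]-c).T)<win)]
        c=s[:,:2].mean(0)
    return c,len(s)
E
python3 - <<'E'
from fit import *
C={'teal':(.603,-.178),'red':(.541,-.384),'yellow':(.637,-.074),'black':(.573,-.280)}
L={'teal':(.354,-.271),'red':(.407,-.198),'yellow':(.438,.033),'black':(.447,-.067)}
for cam in ('top','side'):
    f=grab(cam); P,_=allpts(f)
    cc=[]
    for n in ('yellow','teal','black','red'):
        c,k,e=ring(P,C[n],.0305,.146,.156,.045); cc.append(c); print(cam,n,c.round(4),k,round(e,4))
    cc=np.array(cc); d=cc[3]-cc[0]; print('row dir',np.degrees(np.arctan2(d[1],d[0])),np.diff(cc,axis=0).round(4).tolist())
    for n in L:
        a=disc(P,L[n],.033,.045,.02); b=disc(P,L[n],.008,.018,.036); print(cam,'lid',n,a[0].round(4),a[1],b[0].round(4),b[1])
    # bar
    s=P[(P[:,2]>.132)&(P[:,2]<.145)&(P[:,0]>.5)&(P[:,0]<.75)&(P[:,1]<.03)&(P[:,1]>-.5)]
    v=cv2.fitLine(s[:,:2].astype(np.float32),cv2.DIST_HUBER,0,.001,.001).ravel(); print('bar',np.degrees(np.arctan2(v[1],v[0])),v[2:])
    # insert
    s=P[(P[:,2]>.024)&(P[:,2]<.032)&(np.hypot(P[:,0]-.476,P[:,1]-.306)<.17)]
    r=cv2.minAreaRect((s[:,:2]*1000).astype(np.float32)); print('insert',r)
E
```

```text
top yellow [ 0.6303 -0.073 ] 112 0.0036
top teal [ 0.5977 -0.1765] 122 0.0034
top black [ 0.5664 -0.2782] 113 0.0037
top red [ 0.5336 -0.3839] 120 0.0035
row dir -107.28087330643645 [[-0.0326, -0.1035], [-0.0314, -0.1017], [-0.0328, -0.1057]]
top lid teal [ 0.3549 -0.2702] 84 [ 0.356  -0.2695] 291
top lid red [ 0.4065 -0.1979] 74 [ 0.406  -0.1973] 304
top lid yellow [0.4385 0.0328] 80 [0.4369 0.0325] 285
top lid black [ 0.4479 -0.067 ] 80 [ 0.4471 -0.0672] 289
bar 72.58295 [ 0.6127055  -0.25974455]
insert ((476.4239501953125, 306.2528991699219), (230.2172393798828, 260.0730285644531), 7.68471097946167)
side yellow [ 0.6315 -0.0699] 77 0.0042
side teal [ 0.6003 -0.1729] 72 0.0047
side black [ 0.5677 -0.2749] 69 0.0037
side red [ 0.5351 -0.3797] 60 0.0043
row dir -107.27215083654148 [[-0.0312, -0.103], [-0.0325, -0.102], [-0.0326, -0.1049]]
side lid teal [ 0.355  -0.2667] 36 [ 0.3529 -0.2571] 106
side lid red [ 0.4077 -0.1926] 38 [ 0.4046 -0.1843] 98
side lid yellow [0.4396 0.0355] 49 [0.4361 0.0423] 141
side lid black [ 0.4496 -0.0645] 42 [ 0.4466 -0.0564] 122
bar 71.56579 [ 0.60206896 -0.24521656]
insert ((477.97857666015625, 308.4302673339844), (231.87628173828125, 263.4756774902344), 7.6743245124816895)
```

Run:
```python
from fit import *
for cam in ('top','side'):
    f=grab(cam); P,_=allpts(f)
    # rigid 2x2 model: floor points z<.012 inside block must lie within r 35 of wells
    s=P[(np.abs(P[:,0]-.477)<.14)&(np.abs(P[:,1]-.307)<.14)]
    top=s[(s[:,2]>.024)&(s[:,2]<.032)][:,:2]; fl=s[(s[:,2]<.016)&(s[:,2]>.0)][:,:2]
    def wells(p):
        R=np.array([[np.cos(p[2]),-np.sin(p[2])],[np.sin(p[2]),np.cos(p[2])]])
        return np.array([[-55,-55],[-55,55],[55,-55],[55,55]])/1000@R.T+p[:2]
    def cost(p):
        w=wells(p)
        dt=np.min(np.linalg.norm(top[:,None]-w,axis=2),1); df=np.min(np.linalg.norm(fl[:,None]-w,axis=2),1); 
        df=df[df<.05]
        return np.clip(.035-dt,0,.02).sum()+np.clip(df-.035,0,.02).sum()
    from scipy.optimize import minimize
    q=minimize(cost,[.477,.307,np.radians(7.7)],method='Nelder-Mead',options=dict(initial_simplex=[[.477,.307,.134],[.482,.307,.134],[.477,.312,.134],[.477,.307,.16]]))
    print(cam,q.x[:2].round(4),np.degrees(q.x[2]).round(2),q.fun,wells(q.x).round(4).tolist())
```

```text
top [0.4762 0.3067] 7.74 0.04547029171043172 [[0.4291, 0.2447], [0.4143, 0.3537], [0.5381, 0.2596], [0.5233, 0.3686]]
side [0.4787 0.3066] 7.77 0.25170090063548545 [[0.4316, 0.2446], [0.4167, 0.3536], [0.5406, 0.2595], [0.5257, 0.3685]]
```

```bash
python3 -m creep '[{"tz":0.3,"tx":0.2,"ty":0.2,"spin":-0.1,"fingers":1},{"tz":0.6,"tx":0.4,"ty":0.4,"spin":-0.2,"fingers":1},{"tz":0.6,"tx":0.6,"ty":0.6,"spin":-0.3,"fingers":1},{"tz":0.6,"tx":0.8,"ty":0.8,"spin":-0.4,"fingers":1},{"tz":0.6,"tx":0.95,"ty":0.9,"spin":-0.48,"fingers":1},{"tz":0.6,"tx":0.95,"ty":1,"spin":-0.48,"fingers":1},{"tz":0.6,"tx":0.95,"ty":1,"spin":-0.48,"fingers":1}]' 40
python3 - <<'E'
from h import *
st(); f=grab('wrist','w1.png'); print(f['rvec'],f['tvec'])
E
```

```text
time: 2.85
tcp_pos: [0.4789, -0.3791, 0.3243]
eef_rot: [-3.106, 0.461, -0.003]
force: [-0.3, 0.2, 0.2]
finger_gap: 0.0854
{'time': 2.85, 'tcp_pos': [0.479, -0.379, 0.324], 'eef_rot': [-3.106, 0.461, -0.003], 'force': [-0.326, 0.189, 0.22], 'finger_gap': 0.085, 'joint_pos': [0.616, 0.222, -0.022, 1.363, 0.002, 1.556, -1.271]}
[-1.74989403  2.35911973  0.36853848] [-0.2236843   0.46420972  0.66785166]
```

View wrist.

View pics/w1.png

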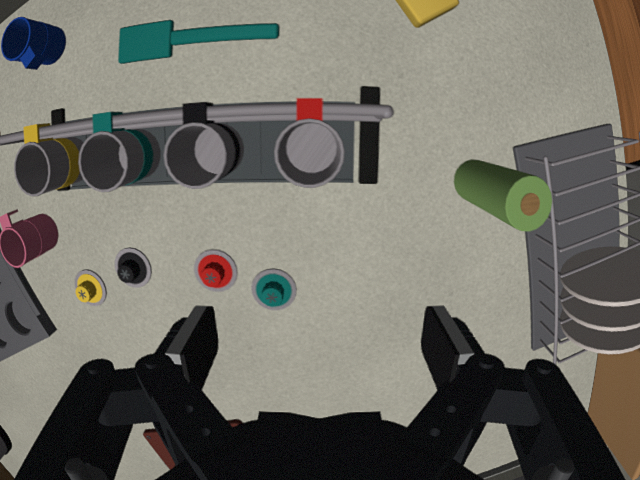

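```bash
cat >> fit.py <<'E'
def wpts(f):
    R,_=cv2.Rodrigues(np.array(f['rvec'])); t=np.array(f['tvec']).reshape(3); K=np.array(f['mtx'])
    v,u=np.nonzero(f['range_z']>0); z=f['range_z'][v,u]
    a=(u-K[0,2])/K[0,0]; b=(v-K[1,2])/K[1,1]; r=np.hypot(a,b); k=np.where(r>1e-9,np.tan(r)/np.maximum(r,1e-9),1)
    ok=(r<1.3)
    c=np.stack([a*k*z,b*k*z,z],1)[ok]
    return (c-t)@R
C={'teal':(.600,-.176),'red':(.535,-.382),'yellow':(.632,-.072),'black':(.569,-.278)}
L={'teal':(.354,-.271),'red':(.407,-.198),'yellow':(.438,.033),'black':(.447,-.067)}
E
python3 - <<'E'
from fit import *
f=grab('wrist'); P=wpts(f)
for n in ('yellow','teal','black','red'):
    c,k,e=ring(P,C[n],.0305,.146,.156,.045); print(n,c.round(4),k,round(e,4))
for n in L:
    a=disc(P,L[n],.033,.045,.02); b=disc(P,L[n],.008,.018,.036); print('lid',n,a[0].round(4),a[1],b[0].round(4),b[1])
im=cv2.resize(f['color'][80:220,230:390,::-1],None,fx=4,fy=4); cv2.imwrite('pics/crop1.png',im)
E
```

```text
yellow [ 0.6285 -0.076 ] 612 0.0027
teal [ 0.5963 -0.1796] 783 0.003
black [ 0.565  -0.2812] 977 0.0034
red [ 0.5322 -0.3864] 1016 0.0032
lid teal [ 0.3545 -0.2735] 342 [ 0.36  -0.277] 951
lid red [ 0.4061 -0.2011] 332 [ 0.4094 -0.2075] 912
lid yellow [0.437  0.0285] 202 [0.4397 0.0189] 542
lid black [ 0.4467 -0.0715] 268 [ 0.4496 -0.0805] 699
```

View pics/crop1.png

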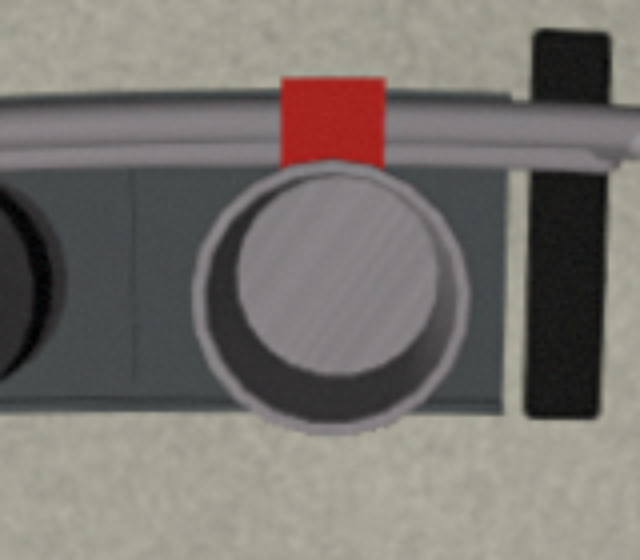

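```bash
python3 -m creep '[{"tx":0,"fingers":0.9}]'; python3 -c "
from h import *; st()"
```

```text
{'time': 2.95, 'tcp_pos': [0.478, -0.38, 0.324], 'eef_rot': [-3.107, 0.459, -0.003], 'force': [-0.983, -0.285, -0.302], 'finger_gap': 0.085, 'joint_pos': [0.617, 0.222, -0.021, 1.363, 0.003, 1.555, -1.268]}schema error: expected keys tx, ty, tz, spin, fingers
```

```bash
python3 -m creep '[{"tx":0.15,"ty":-0.01,"tz":0,"spin":0,"fingers":0.85},{"tx":0.275,"ty":-0.01,"tz":-0.1,"spin":0,"fingers":0.85},{"tx":0.275,"ty":-0.01,"tz":-0.1,"spin":0,"fingers":0.85},{"tx":0.275,"ty":-0.01,"tz":-0.1,"spin":0,"fingers":0.85},{"tx":0.275,"ty":-0.01,"tz":-0.1,"spin":0,"fingers":0.85}]'; python3 -c "
from h import *; st()"
```

```text
time: 3.45
tcp_pos: [0.5289, -0.3875, 0.3042]
eef_rot: [3.105, -0.473, 0.001]
force: [-1.2, -0.3, -0.1]
finger_gap: 0.0787
{'time': 3.45, 'tcp_pos': [0.529, -0.387, 0.304], 'eef_rot': [3.105, -0.473, 0.001], 'force': [-1.212, -0.284, -0.053], 'finger_gap': 0.079, 'joint_pos': [0.585, 0.319, -0.028, 1.281, 0.01, 1.541, -1.315]}
```

```bash
python3 -m creep '[{"tx":0.02,"ty":0.013,"tz":-0.2,"spin":0,"fingers":0.9},{"tx":0.02,"ty":0.013,"tz":-0.4,"spin":0,"fingers":0.9},{"tx":0.02,"ty":0.013,"tz":-0.55,"spin":0,"fingers":0.9},{"tx":0.02,"ty":0.013,"tz":-0.65,"spin":0,"fingers":0.9},{"tx":0.02,"ty":0.013,"tz":-0.75,"spin":0,"fingers":0.9},{"tx":0.02,"ty":0.013,"tz":-0.85,"spin":0,"fingers":0.9},{"tx":0.02,"ty":0.013,"tz":-0.95,"spin":0,"fingers":0.9},{"tx":0.02,"ty":0.013,"tz":-0.98,"spin":0,"fingers":0.9},{"tx":0.02,"ty":0.013,"tz":-0.98,"spin":0,"fingers":0.9}]'
python3 - <<'E'
from h import *
st(); f=grab('wrist','w2.png')
E
```

```text
time: 4.35
tcp_pos: [0.5331, -0.3841, 0.1076]
eef_rot: [3.106, -0.471, -0.001]
force: [-0.3, 0.1, 0.3]
finger_gap: 0.0808
{'time': 4.35, 'tcp_pos': [0.533, -0.384, 0.108], 'eef_rot': [3.106, -0.471, -0.001], 'force': [-0.333, 0.116, 0.341], 'finger_gap': 0.081, 'joint_pos': [0.587, 0.411, -0.04, 1.559, 0.018, 1.173, -1.328]}
```

View pics/w2.png

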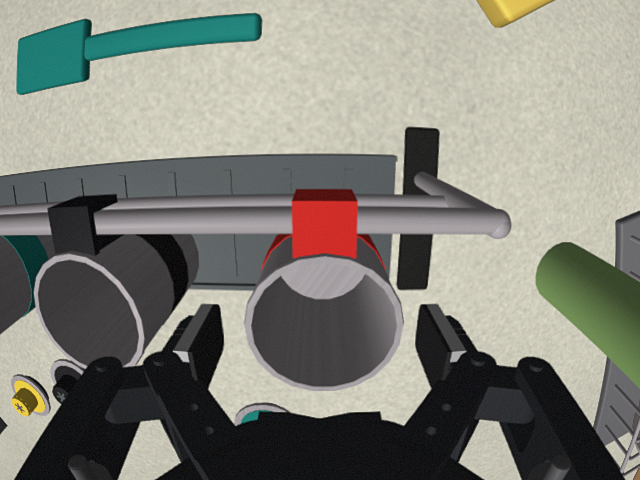

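The red caddy's rim (324,320) sits between the pads (≈205 and ≈433), so it is centred. I'll close on it.

```bash
python3 -m creep '[{"tx":0,"ty":0,"tz":0,"spin":0,"fingers":0.2},{"tx":0,"ty":0,"tz":0,"spin":0,"fingers":0.2},{"tx":0,"ty":0,"tz":0,"spin":0,"fingers":0.2},{"tx":0,"ty":0,"tz":0,"spin":0,"fingers":0.2},{"tx":0,"ty":0,"tz":0,"spin":0,"fingers":0.2}]' 50
python3 - <<'E'
from fit import *
st(); f=grab('wrist','w3.png')
for cam in ('top','wrist','side'):
    f=grab(cam); P=wpts(f) if cam=='wrist' else allpts(f)[0]
    c,k,e=ring(P,C['red'],.0305,.146,.156,.045); print(cam,c.round(4),k,round(e,4))
E
```

```text
time: 4.9
tcp_pos: [0.5345, -0.3845, 0.1098]
eef_rot: [3.105, -0.47, 0.004]
force: [-1.3, 0.5, 6.1]
finger_gap: 0.0622
{'time': 4.9, 'tcp_pos': [0.534, -0.384, 0.11], 'eef_rot': [3.105, -0.47, 0.004], 'force': [-1.327, 0.54, 6.09], 'finger_gap': 0.062, 'joint_pos': [0.587, 0.409, -0.04, 1.557, 0.018, 1.174, -1.328]}
top [ 0.5364 -0.3796] 51 0.0045
wrist [ 0.5333 -0.3849] 6215 0.0031
side [ 0.5331 -0.3777] 46 0.0038
```

```bash
python3 -m creep '[{"tx":0,"ty":0,"tz":0.08,"spin":0,"fingers":0.2},{"tx":0,"ty":0,"tz":0.18,"spin":0,"fingers":0.2},{"tx":0,"ty":0,"tz":0.35,"spin":0,"fingers":0.2},{"tx":0,"ty":0,"tz":0.55,"spin":0,"fingers":0.2},{"tx":0,"ty":0,"tz":0.75,"spin":0,"fingers":0.2},{"tx":-0.1,"ty":0.1,"tz":0.95,"spin":0,"fingers":0.2},{"tx":-0.2,"ty":0.3,"tz":0.95,"spin":0,"fingers":0.2},{"tx":-0.2,"ty":0.5,"tz":0.95,"spin":0,"fingers":0.2},{"tx":-0.2,"ty":0.75,"tz":0.95,"spin":0,"fingers":0.2},{"tx":-0.2,"ty":1,"tz":0.95,"spin":0,"fingers":0.2}]'; python3 -c "
from h import *; st(); grab('side','s3.png')"
```

```text
time: 6.1
tcp_pos: [0.4936, -0.1821, 0.2989]
eef_rot: [3.105, -0.471, 0.003]
force: [2.2, 0.3, 0.1]
finger_gap: 0.0512
{'time': 6.1, 'tcp_pos': [0.494, -0.182, 0.299], 'eef_rot': [3.105, -0.471, 0.003], 'force': [2.151, 0.286, 0.116], 'finger_gap': 0.051, 'joint_pos': [0.42, 0.053, -0.158, 1.605, 0.009, 1.482, -1.611]}
```

View pics/s3.png

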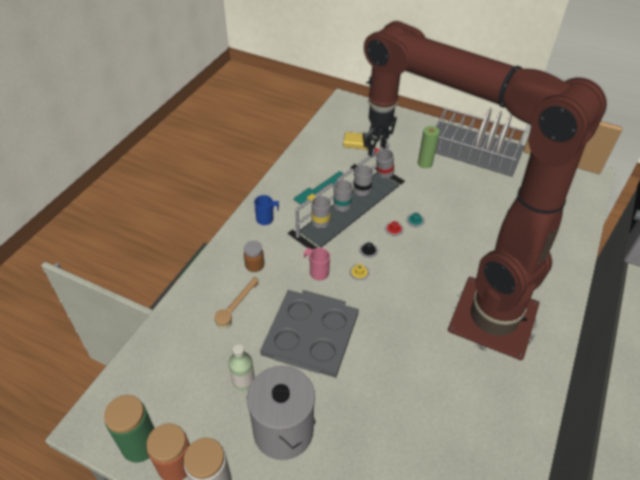

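```bash
python3 -c "
from h import *; st(); grab('wrist','w4.png'); grab('top','t4.png'); grab('side','s4.png')"
```

```text
{'time': 6.15, 'tcp_pos': [0.495, -0.172, 0.3], 'eef_rot': [-3.105, 0.455, -0.004], 'force': [2.78, 6.708, 0.961], 'finger_gap': 0.051, 'joint_pos': [0.414, 0.049, -0.168, 1.607, 0.005, 1.483, -1.616]}
```

View pics/w4.png

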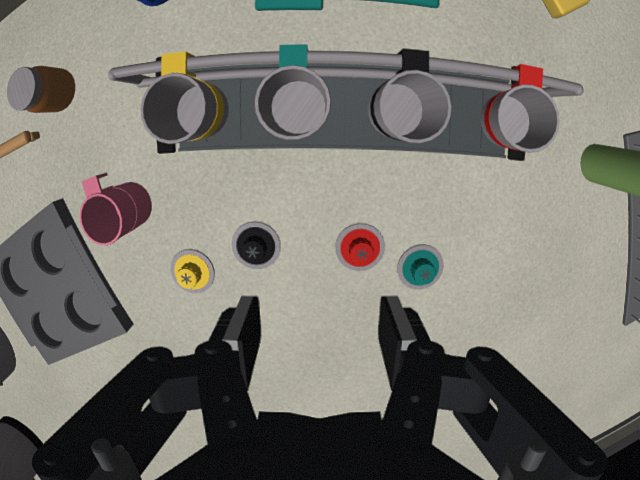

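View pics/t4.png

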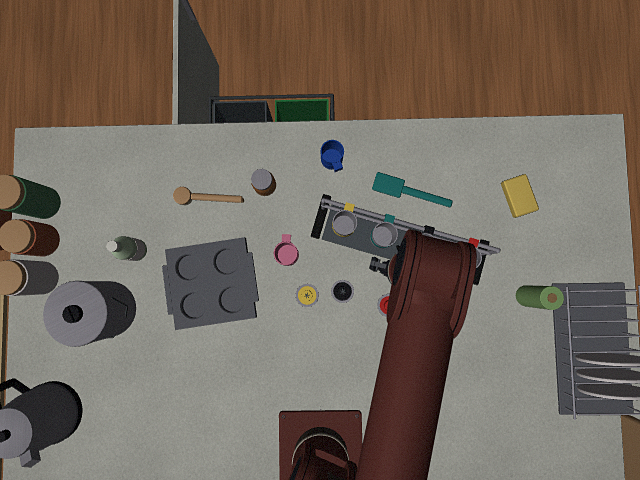

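View pics/s4.png

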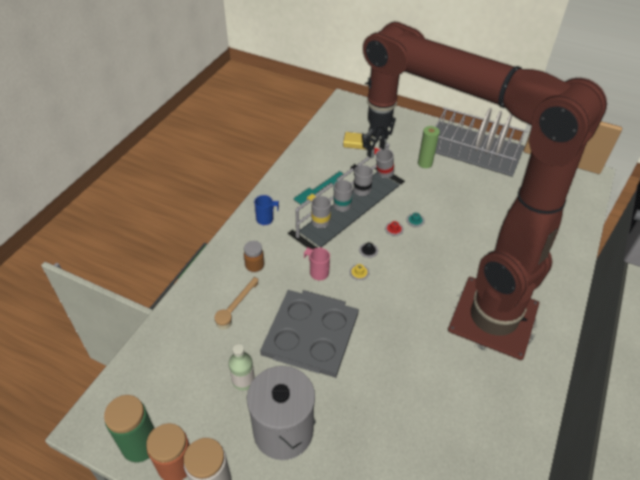

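```bash
python3 -m creep '[{"tx":0.25,"ty":0.03,"tz":0,"spin":0,"fingers":0.9},{"tx":0.5,"ty":0.03,"tz":0,"spin":0,"fingers":0.9},{"tx":0.52,"ty":0.03,"tz":0,"spin":0,"fingers":0.9},{"tx":0.52,"ty":0.03,"tz":0,"spin":0,"fingers":0.9},{"tx":0.52,"ty":0.03,"tz":0,"spin":0,"fingers":0.9}]'
python3 - <<'E'
from fit import *
st()
f=grab('wrist'); P=wpts(f); c,k,e=ring(P,C['teal'],.0305,.146,.156,.045); print(c.round(4),k,round(e,4))
E
```

```text
time: 6.8
tcp_pos: [0.5972, -0.179, 0.2978]
eef_rot: [3.105, -0.473, -0.0]
force: [-0.6, -1.2, -0.9]
finger_gap: 0.0812
{'time': 6.8, 'tcp_pos': [0.597, -0.179, 0.298], 'eef_rot': [3.105, -0.473, -0.0], 'force': [-0.581, -1.215, -0.891], 'finger_gap': 0.081, 'joint_pos': [0.361, 0.259, -0.178, 1.373, 0.046, 1.514, -1.688]}
[ 0.5969 -0.1788] 1171 0.0032
```

```bash
python3 -m creep '[{"tx":0,"ty":0.005,"tz":-0.2,"spin":0,"fingers":0.9},{"tx":0,"ty":0.005,"tz":-0.4,"spin":0,"fingers":0.9},{"tx":0,"ty":0.005,"tz":-0.6,"spin":0,"fingers":0.9},{"tx":0,"ty":0.005,"tz":-0.8,"spin":0,"fingers":0.9},{"tx":0,"ty":0.005,"tz":-0.97,"spin":0,"fingers":0.9},{"tx":0,"ty":0.005,"tz":-0.97,"spin":0,"fingers":0.9},{"tx":0,"ty":0.005,"tz":-0.97,"spin":0,"fingers":0.9}]'; python3 -m creep '[{"tx":0,"ty":0,"tz":0,"spin":0,"fingers":-1},{"tx":0,"ty":0,"tz":0,"spin":0,"fingers":-1},{"tx":0,"ty":0,"tz":0,"spin":0,"fingers":-1},{"tx":0,"ty":0,"tz":0,"spin":0,"fingers":-1},{"tx":0,"ty":0,"tz":0,"spin":0,"fingers":-1},{"tx":0,"ty":0,"tz":0,"spin":0,"fingers":-1},{"tx":0,"ty":0,"tz":0,"spin":0,"fingers":-1}]' 70;python3 -m creep '[{"tx":0,"ty":0,"tz":0.04,"spin":0,"fingers":-1},{"tx":0,"ty":0,"tz":0.08,"spin":0,"fingers":-1},{"tx":0,"ty":0,"tz":0.14,"spin":0,"fingers":-1},{"tx":0,"ty":0,"tz":0.2,"spin":0,"fingers":-1},{"tx":0,"ty":0,"tz":0.2,"spin":0,"fingers":-1}]'; python3 -c "
from h import *; st(); grab('wrist','w5.png')"
```

```text
time: 7.55
tcp_pos: [0.5977, -0.1773, 0.1052]
eef_rot: [3.106, -0.471, 0.001]
force: [0.1, 0.3, 1.1]
finger_gap: 0.081
time: 8.25
tcp_pos: [0.5993, -0.1774, 0.1073]
eef_rot: [3.105, -0.47, 0.007]
force: [-3.3, -1.0, 9.5]
finger_gap: 0.062
time: 8.75
tcp_pos: [0.5993, -0.1768, 0.1466]
eef_rot: [3.106, -0.47, 0.006]
force: [-0.0, 0.1, -1.2]
finger_gap: 0.0615
{'time': 8.75, 'tcp_pos': [0.599, -0.177, 0.147], 'eef_rot': [3.106, -0.47, 0.006], 'force': [-0.039, 0.069, -1.152], 'finger_gap': 0.062, 'joint_pos': [0.364, 0.323, -0.184, 1.599, 0.062, 1.221, -1.703]}
```

View pics/w5.png

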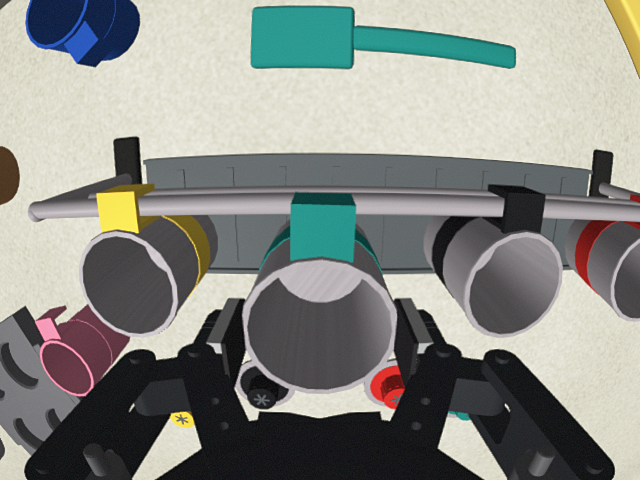

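```bash
python3 -m creep '[{"tx":0,"ty":0,"tz":0.2,"spin":0,"fingers":-1},{"tx":0,"ty":0,"tz":0.4,"spin":0,"fingers":-1},{"tx":0,"ty":0.15,"tz":0.6,"spin":0.03,"fingers":-1},{"tx":-0.05,"ty":0.35,"tz":0.7,"spin":0.08,"fingers":-1},{"tx":-0.1,"ty":0.55,"tz":0.7,"spin":0.14,"fingers":-1},{"tx":-0.15,"ty":0.75,"tz":0.7,"spin":0.2,"fingers":-1},{"tx":-0.2,"ty":1,"tz":0.7,"spin":0.278,"fingers":-1}]';python3 -m creep '[{"tx":-0.05,"ty":0.2,"tz":0,"spin":0,"fingers":-1},{"tx":-0.1,"ty":0.4,"tz":0,"spin":0,"fingers":-1},{"tx":-0.15,"ty":0.6,"tz":0,"spin":0,"fingers":-1},{"tx":-0.18,"ty":0.8,"tz":0,"spin":0,"fingers":-1},{"tx":-0.18,"ty":0.95,"tz":0,"spin":0,"fingers":-1},{"tx":-0.18,"ty":1,"tz":0,"spin":0,"fingers":-1}]'; python3 -m creep '[{"tx":0,"ty":0.2,"tz":0,"spin":0,"fingers":-1},{"tx":0,"ty":0.4,"tz":0,"spin":0,"fingers":-1},{"tx":0,"ty":0.6,"tz":0,"spin":0,"fingers":-1},{"tx":0,"ty":0.73,"tz":0,"spin":0,"fingers":-1},{"tx":0,"ty":0.73,"tz":0,"spin":0,"fingers":-1},{"tx":0,"ty":0.73,"tz":0,"spin":0,"fingers":-1},{"tx":0,"ty":0.73,"tz":0,"spin":0,"fingers":-1}]';  python3 -c "
from h import *; st(); grab('wrist','w6.png')"
```

```text
time: 9.5
tcp_pos: [0.5574, 0.0226, 0.2833]
eef_rot: [3.133, 0.217, -0.0]
force: [1.2, 0.1, -0.8]
finger_gap: 0.0614
time: 10.1
tcp_pos: [0.5206, 0.2264, 0.2832]
eef_rot: [-3.133, -0.222, 0.001]
force: [-0.4, 0.1, -1.6]
finger_gap: 0.0615
time: 10.8
tcp_pos: [0.5229, 0.3667, 0.2832]
eef_rot: [3.133, 0.211, -0.0]
force: [-0.4, 0.2, -2.6]
finger_gap: 0.0621
{'time': 10.8, 'tcp_pos': [0.523, 0.367, 0.283], 'eef_rot': [3.133, 0.211, -0.0], 'force': [-0.445, 0.188, -2.6], 'finger_gap': 0.062, 'joint_pos': [-0.257, 0.337, -0.567, 1.341, 0.18, 1.514, -2.245]}
```

View pics/w6.png

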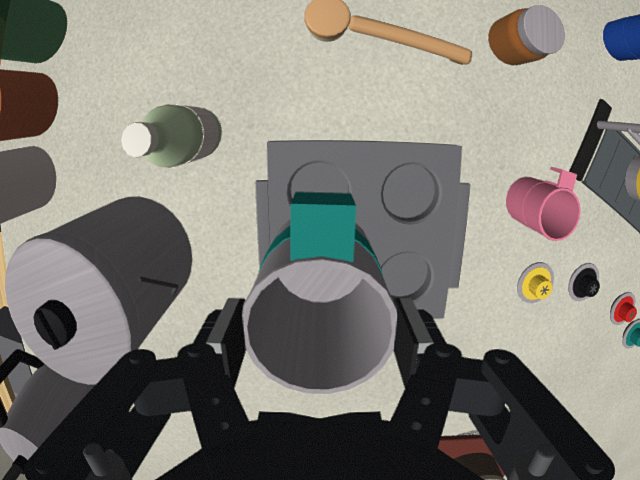

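```bash
cat >> fit.py <<'E'
from scipy.optimize import minimize
def wells(p):
    R=np.array([[np.cos(p[2]),-np.sin(p[2])],[np.sin(p[2]),np.cos(p[2])]])
    return np.array([[-55,-55],[-55,55],[55,-55],[55,55]])/1000@R.T+p[:2]
def fitwells(P):
    s=P[(np.abs(P[:,0]-.477)<.14)&(np.abs(P[:,1]-.307)<.14)]
    top=s[(s[:,2]>.023)&(s[:,2]<.033)][:,:2]; fl=s[(s[:,2]<.016)&(s[:,2]>.0)][:,:2]
    def cost(p):
        w=wells(p)
        dt=np.min(np.linalg.norm(top[:,None]-w,axis=2),1); df=np.min(np.linalg.norm(fl[:,None]-w,axis=2),1); 
        df=df[df<.05]
        return np.clip(.035-dt,0,.02).sum()+np.clip(df-.035,0,.02).sum()
    q=minimize(cost,[.477,.307,.134],method='Nelder-Mead',options=dict(initial_simplex=[[.477,.307,.134],[.482,.307,.134],[.477,.312,.134],[.477,.307,.16]]))
    print('insert',q.x[:2].round(4),np.degrees(q.x[2]).round(2),round(q.fun,3),len(top),len(fl),wells(q.x).round(4).tolist())
E
python3 - <<'E'
from fit import *
f=grab('wrist'); P=wpts(f); s=readout.get_state(); t=s['tcp_pos']; print(np.round(t,4))
fitwells(P)
r=P[(np.hypot(P[:,0]-t[0],P[:,1]-t[1])<.034)&(P[:,2]>.28)]; zt=np.percentile(r[:,2],98);print('rim z',zt,len(r))
print(ring(P,t[:2],.0305,zt-.005,zt+.01,.04))
E
```

```text
[0.5229 0.3668 0.2836]
insert [0.4745 0.3046] 7.62 0.084 16175 9531 [[0.4273, 0.2428], [0.4127, 0.3518], [0.5363, 0.2574], [0.5217, 0.3664]]
rim z 0.4119434417038088 36793
(array([0.51470779, 0.36544899]), 4104, np.float64(0.0019846588929578915))
```

Run:
```python
from fit import *
f=grab('wrist'); P=wpts(f); s=readout.get_state(); t=np.array(s['tcp_pos']); print(np.round(t,4))
r=P[(np.hypot(P[:,0]-t[0],P[:,1]-t[1])<.034)&(P[:,2]>.29)&(P[:,2]<.345)]
print(np.histogram(r[:,2],bins=np.arange(.29,.346,.004)))
for lo in (.320,.322,.324): print(ring(P,t[:2],.0305,lo,lo+.01,.036))
```

```text
[0.5228 0.367  0.2837]
(array([ 673,  756,  778,  837,  867,  951, 1067, 1548, 2724, 1769,  272,
        299,  317]), array([0.29 , 0.294, 0.298, 0.302, 0.306, 0.31 , 0.314, 0.318, 0.322,
       0.326, 0.33 , 0.334, 0.338, 0.342]))
(array([0.52091651, 0.36640375]), 6284, np.float64(0.0015886489946464171))
(array([0.52049919, 0.36635058]), 5241, np.float64(0.0014053876490495104))
(array([0.519871  , 0.36631152]), 4198, np.float64(0.0010841440630488125))
```

```bash
python3 -m creep '[{"tx":0.008,"ty":0.006,"tz":-0.2,"spin":0,"fingers":-1},{"tx":0.008,"ty":0.006,"tz":-0.4,"spin":0,"fingers":-1},{"tx":0.008,"ty":0.006,"tz":-0.6,"spin":0,"fingers":-1},{"tx":0.008,"ty":0.006,"tz":-0.8,"spin":0,"fingers":-1},{"tx":0.008,"ty":0.006,"tz":-0.95,"spin":0,"fingers":-1},{"tx":0.008,"ty":0.006,"tz":-0.98,"spin":0,"fingers":-1},{"tx":0.008,"ty":0.006,"tz":-0.98,"spin":0,"fingers":-1},{"tx":0.008,"ty":0.006,"tz":-0.98,"spin":0,"fingers":-1}]';python3 - <<'E'
from fit import *
f=grab('wrist','w7.png'); P=wpts(f); s=readout.get_state(); t=np.array(s['tcp_pos']); print(np.round(t,4),np.round(s['force'],1))
print(ring(P,t[:2],.0305,t[2]+.038,t[2]+.048,.036)); fitwells(P)
grab('side','s7.png');grab('top','t7.png')
E
```

```text
time: 11.75
tcp_pos: [0.5248, 0.3702, 0.0897]
eef_rot: [-3.133, -0.213, -0.004]
force: [0.2, 0.7, -1.7]
finger_gap: 0.062
[0.5249 0.3704 0.0899] [-0.2 -0.1 -1.6]
(array([0.52255585, 0.36966196]), 5509, np.float64(0.0015576199781663837))
insert [0.4747 0.3045] 7.66 0.331 38976 17356 [[0.4275, 0.2427], [0.4129, 0.3517], [0.5365, 0.2574], [0.5219, 0.3664]]
```

View pics/w7.png

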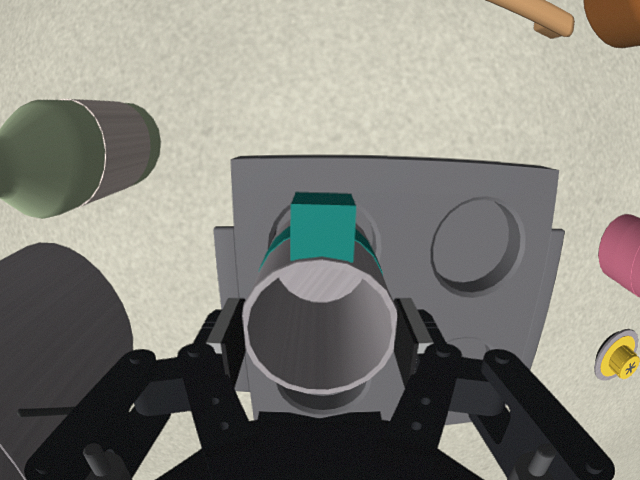

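```bash
python3 -m creep '[{"tx":0,"ty":-0.013,"tz":0,"spin":0,"fingers":-1},{"tx":0,"ty":-0.013,"tz":-0.04,"spin":0,"fingers":-1},{"tx":0,"ty":-0.013,"tz":-0.08,"spin":0,"fingers":-1},{"tx":0,"ty":-0.013,"tz":-0.11,"spin":0,"fingers":-1},{"tx":0,"ty":-0.013,"tz":-0.11,"spin":0,"fingers":-1},{"tx":0,"ty":-0.013,"tz":-0.11,"spin":0,"fingers":-1}]';python3 - <<'E'
from fit import *
f=grab('wrist','w8.png'); P=wpts(f); s=readout.get_state(); t=np.array(s['tcp_pos']); print(np.round(t,4),np.round(s['force'],1))
print(ring(P,t[:2],.0305,t[2]+.038,t[2]+.048,.036))
E
```

```text
time: 12.5
tcp_pos: [0.5236, 0.367, 0.0652]
eef_rot: [3.134, 0.214, -0.001]
force: [-0.4, -0.1, -1.5]
finger_gap: 0.0618
[0.5236 0.3671 0.0655] [ 0.8 -0.4 -1.5]
(array([0.5212206, 0.3664475]), 5301, np.float64(0.0014283547597324928))
```

```bash
python3 -m creep '[{"tx":0,"ty":0,"tz":-0.03,"spin":0,"fingers":-1},{"tx":0,"ty":0,"tz":-0.06,"spin":0,"fingers":-1},{"tx":0,"ty":0,"tz":-0.065,"spin":0,"fingers":-1},{"tx":0,"ty":0,"tz":-0.065,"spin":0,"fingers":-1}]'
```

```text
time: 12.95
tcp_pos: [0.5242, 0.3672, 0.0537]
eef_rot: [-3.134, -0.214, -0.002]
force: [-3.3, -3.0, 12.0]
finger_gap: 0.0619
```

```bash
python3 -m creep '[{"tx":0,"ty":0,"tz":0.0,"spin":0,"fingers":0.9},{"tx":0,"ty":0,"tz":0,"spin":0,"fingers":0.9},{"tx":0,"ty":0,"tz":0,"spin":0,"fingers":0.9},{"tx":0,"ty":0,"tz":0.1,"spin":0,"fingers":0.9},{"tx":0,"ty":0,"tz":0.3,"spin":0,"fingers":0.9},{"tx":0,"ty":0,"tz":0.5,"spin":0,"fingers":0.9},{"tx":0,"ty":0,"tz":0.7,"spin":0,"fingers":0.9},{"tx":0,"ty":0,"tz":0.9,"spin":0,"fingers":0.9},{"tx":0,"ty":0,"tz":1,"spin":0,"fingers":0.9}]';python3 - <<'E'
from fit import *
f=grab('wrist','w9.png'); P=wpts(f); s=readout.get_state(); t=np.array(s['tcp_pos']); print(np.round(t,4),np.round(s['force'],1))
print(ring(P,t[:2]-[.002,0],.0305,.092,.102,.036)); fitwells(P)
f=grab('top','t9.png');P=allpts(f)[0];print(ring(P,t[:2],.0305,.092,.102,.036),[ (n,disc(P,L[n],.033,.045,.025)[0].round(4)) for n in L])
E
```

```text
time: 13.85
tcp_pos: [0.5244, 0.3679, 0.2565]
eef_rot: [-3.132, -0.214, -0.006]
force: [0.5, 1.0, -0.2]
finger_gap: 0.081
[0.525  0.3684 0.2586] [-0.4  0.2  3.2]
(array([0.52139454, 0.36614366]), 929, np.float64(0.0013531938760090046))
insert [0.4749 0.3045] 7.64 0.948 26467 13766 [[0.4277, 0.2427], [0.413, 0.3517], [0.5367, 0.2573], [0.5221, 0.3663]]
(array([0.52199482, 0.36742758]), 74, np.float64(0.001151612751390607)) [('teal', array([ 0.3549, -0.2703])), ('red', array([ 0.4066, -0.1978])), ('yellow', array([0.4382, 0.0325])), ('black', array([ 0.4479, -0.0679]))]
```

View pics/w9.png

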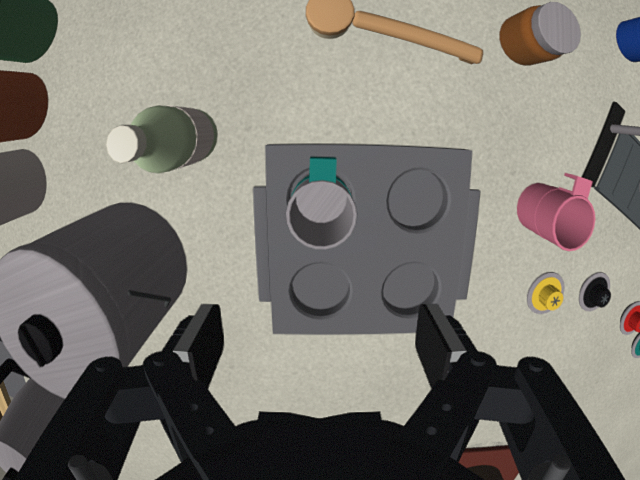

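View pics/t9.png

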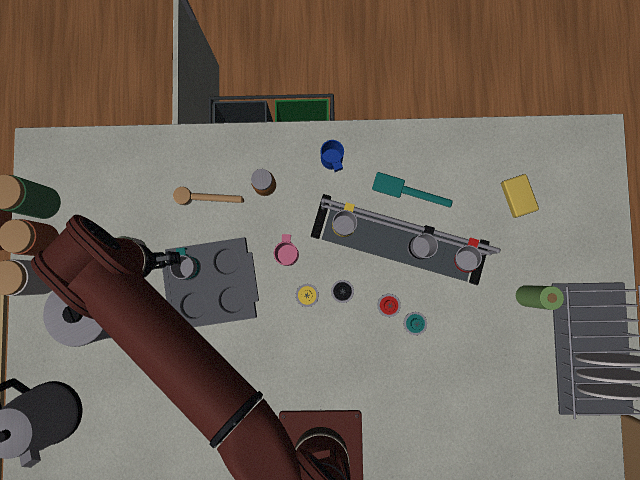

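```bash
python3 -m creep '[{"tx":0.1,"ty":-0.2,"tz":0.1,"spin":-0.05,"fingers":0.9},{"tx":0.15,"ty":-0.4,"tz":0.23,"spin":-0.1,"fingers":0.9},{"tx":0.2,"ty":-0.6,"tz":0.23,"spin":-0.15,"fingers":0.9},{"tx":0.25,"ty":-0.8,"tz":0.23,"spin":-0.2,"fingers":0.9},{"tx":0.3,"ty":-1,"tz":0.23,"spin":-0.278,"fingers":0.9}]';python3 -m creep '[{"tx":0.05,"ty":-0.2,"tz":0,"spin":0,"fingers":0.9},{"tx":0.1,"ty":-0.4,"tz":0,"spin":0,"fingers":0.9},{"tx":0.15,"ty":-0.6,"tz":0,"spin":0,"fingers":0.9},{"tx":0.2,"ty":-0.8,"tz":0,"spin":0,"fingers":0.9},{"tx":0.225,"ty":-1,"tz":0,"spin":0,"fingers":0.9},{"tx":0.225,"ty":-1,"tz":0,"spin":0,"fingers":0.9}]';python3 -m creep '[{"tx":0,"ty":-0.2,"tz":0,"spin":0,"fingers":0.9},{"tx":0,"ty":-0.2,"tz":0,"spin":0,"fingers":0.9},{"tx":0,"ty":-0.2,"tz":0,"spin":0,"fingers":0.9},{"tx":0,"ty":-0.2,"tz":0,"spin":0,"fingers":0.9},{"tx":0,"ty":-0.2,"tz":0,"spin":0,"fingers":0.9}]';python3 - <<'E'
from fit import *
f=grab('wrist','w10.png'); P=wpts(f); st()
for n in ('yellow','black','red'): print(n,ring(P,C[n],.0305,.146,.156,.045))
E
```

```text
time: 14.45
tcp_pos: [0.5837, 0.1652, 0.2974]
eef_rot: [3.105, -0.475, -0.002]
force: [-0.2, -0.3, -0.1]
finger_gap: 0.0812
time: 15.05
tcp_pos: [0.6286, -0.0411, 0.2965]
eef_rot: [3.1, -0.484, -0.003]
force: [0.3, -0.8, -0.8]
finger_gap: 0.0809
time: 15.55
tcp_pos: [0.6287, -0.0716, 0.2982]
eef_rot: [-3.106, 0.467, 0.001]
force: [0.9, -0.9, -0.5]
finger_gap: 0.0812
{'time': 15.6, 'tcp_pos': [0.629, -0.072, 0.298], 'eef_rot': [-3.106, 0.467, 0.0], 'force': [-0.604, 0.11, 0.595], 'finger_gap': 0.081, 'joint_pos': [0.264, 0.287, -0.286, 1.342, 0.079, 1.524, -1.884]}
yellow (array([ 0.62926391, -0.07512073]), 1194, np.float64(0.0031270919411150217))
black (array([ 0.56518131, -0.27997923]), 881, np.float64(0.002965295434343709))
red (array([ 0.53221813, -0.38882206]), 637, np.float64(0.0028303221205323707))
```

View pics/w10.png

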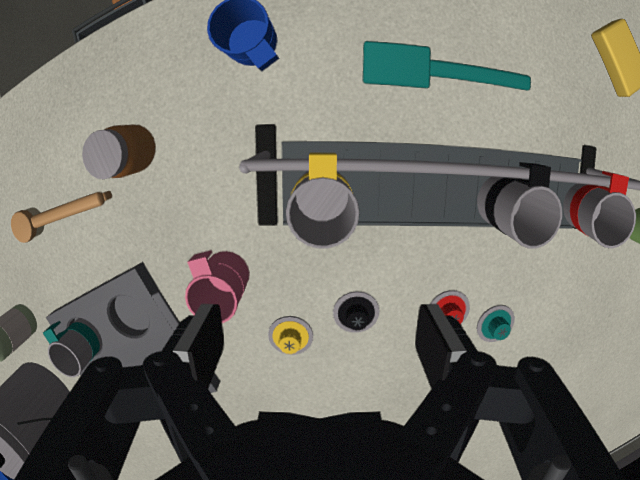

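```bash
python3 -m creep '[{"tx":0,"ty":-0.013,"tz":-0.2,"spin":0,"fingers":0.9},{"tx":0,"ty":-0.013,"tz":-0.4,"spin":0,"fingers":0.9},{"tx":0,"ty":-0.013,"tz":-0.6,"spin":0,"fingers":0.9},{"tx":0,"ty":-0.013,"tz":-0.8,"spin":0,"fingers":0.9},{"tx":0,"ty":-0.013,"tz":-0.97,"spin":0,"fingers":0.9},{"tx":0,"ty":-0.013,"tz":-0.97,"spin":0,"fingers":0.9},{"tx":0,"ty":-0.013,"tz":-0.97,"spin":0,"fingers":0.9}]'; python3 -m creep '[{"tx":0,"ty":0,"tz":0,"spin":0,"fingers":-1},{"tx":0,"ty":0,"tz":0,"spin":0,"fingers":-1},{"tx":0,"ty":0,"tz":0,"spin":0,"fingers":-1},{"tx":0,"ty":0,"tz":0,"spin":0,"fingers":-1},{"tx":0,"ty":0,"tz":0,"spin":0,"fingers":-1},{"tx":0,"ty":0,"tz":0,"spin":0,"fingers":-1},{"tx":0,"ty":0,"tz":0,"spin":0,"fingers":-1}]' 70;python3 -m creep '[{"tx":0,"ty":0,"tz":0.04,"spin":0,"fingers":-1},{"tx":0,"ty":0,"tz":0.08,"spin":0,"fingers":-1},{"tx":0,"ty":0,"tz":0.14,"spin":0,"fingers":-1},{"tx":0,"ty":0,"tz":0.2,"spin":0,"fingers":-1},{"tx":0,"ty":0,"tz":0.4,"spin":0,"fingers":-1},{"tx":0,"ty":0,"tz":0.6,"spin":0,"fingers":-1},{"tx":0,"ty":0,"tz":0.8,"spin":0,"fingers":-1},{"tx":0,"ty":0,"tz":0.9,"spin":0,"fingers":-1},{"tx":0,"ty":0,"tz":0.9,"spin":0,"fingers":-1}]'; python3 -c "
from h import *; st(); grab('wrist','w11.png')"
```

```text
time: 16.3
tcp_pos: [0.6289, -0.075, 0.1052]
eef_rot: [-3.106, 0.469, 0.0]
force: [0.1, -0.2, 1.6]
finger_gap: 0.0812
time: 17.0
tcp_pos: [0.6304, -0.0754, 0.1078]
eef_rot: [-3.106, 0.47, -0.007]
force: [-2.0, 0.5, 6.7]
finger_gap: 0.062
time: 17.9
tcp_pos: [0.6301, -0.0753, 0.2896]
eef_rot: [-3.106, 0.469, -0.011]
force: [-0.4, -1.2, -2.3]
finger_gap: 0.0613
{'time': 17.9, 'tcp_pos': [0.63, -0.075, 0.29], 'eef_rot': [-3.106, 0.469, -0.011], 'force': [-0.427, -1.223, -2.294], 'finger_gap': 0.061, 'joint_pos': [0.269, 0.286, -0.285, 1.361, 0.08, 1.5, -1.88]}
```

View pics/w11.png

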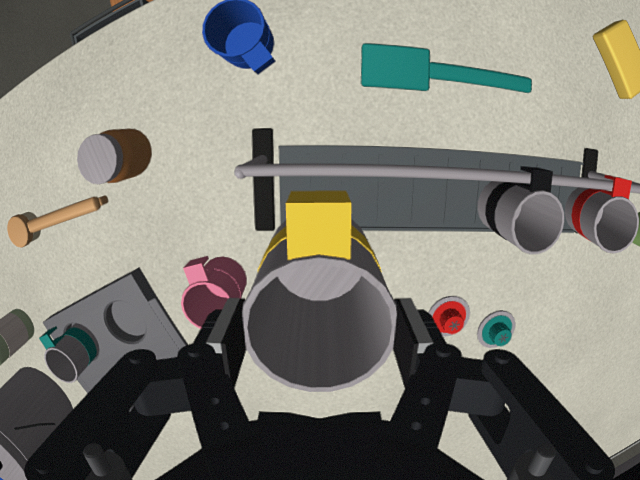

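```bash
python3 -m creep '[{"tx":-0.03,"ty":0.2,"tz":0,"spin":0.05,"fingers":-1},{"tx":-0.07,"ty":0.4,"tz":0,"spin":0.1,"fingers":-1},{"tx":-0.14,"ty":0.6,"tz":0,"spin":0.15,"fingers":-1},{"tx":-0.22,"ty":0.8,"tz":0,"spin":0.2,"fingers":-1},{"tx":-0.3,"ty":1,"tz":0,"spin":0.278,"fingers":-1}]';python3 -m creep '[{"tx":-0.05,"ty":0.2,"tz":0,"spin":0,"fingers":-1},{"tx":-0.1,"ty":0.4,"tz":0,"spin":0,"fingers":-1},{"tx":-0.15,"ty":0.6,"tz":0,"spin":0,"fingers":-1},{"tx":-0.16,"ty":0.667,"tz":0,"spin":0,"fingers":-1},{"tx":-0.16,"ty":0.667,"tz":0,"spin":0,"fingers":-1},{"tx":-0.16,"ty":0.667,"tz":0,"spin":0,"fingers":-1},{"tx":-0.16,"ty":0.667,"tz":0,"spin":0,"fingers":-1}]';  python3 - <<'E'
from fit import *
f=grab('wrist','w12.png'); P=wpts(f); st(); t=np.array(readout.get_state()['tcp_pos'])
print(ring(P,t[:2],.0305,t[2]+.038,t[2]+.048,.036)); fitwells(P)
E
```

```text
time: 18.45
tcp_pos: [0.567, 0.1257, 0.2829]
eef_rot: [3.134, 0.22, -0.004]
force: [1.2, 0.6, -1.1]
finger_gap: 0.0615
time: 19.15
tcp_pos: [0.5373, 0.2559, 0.2839]
eef_rot: [3.133, 0.21, -0.001]
force: [-0.1, 0.4, -1.9]
finger_gap: 0.0614
{'time': 19.2, 'tcp_pos': [0.537, 0.256, 0.284], 'eef_rot': [3.134, 0.21, -0.001], 'force': [-0.869, 0.08, -2.215], 'finger_gap': 0.062, 'joint_pos': [-0.079, 0.236, -0.534, 1.453, 0.12, 1.486, -2.048]}
(array([0.53524664, 0.25544397]), 4833, np.float64(0.0012304020902579565))
insert [0.4745 0.3045] 7.18 1.174 14577 8378 [[0.4269, 0.2431], [0.4131, 0.3522], [0.536, 0.2568], [0.5222, 0.366]]
```

```bash
python3 -m creep '[{"tx":0,"ty":0,"tz":-0.2,"spin":0,"fingers":-1},{"tx":0,"ty":0,"tz":-0.4,"spin":0,"fingers":-1},{"tx":0,"ty":0,"tz":-0.6,"spin":0,"fingers":-1},{"tx":0,"ty":0,"tz":-0.8,"spin":0,"fingers":-1},{"tx":0,"ty":0,"tz":-0.95,"spin":0,"fingers":-1},{"tx":0,"ty":0,"tz":-1,"spin":0,"fingers":-1},{"tx":0,"ty":0,"tz":-1,"spin":0,"fingers":-1},{"tx":0,"ty":0,"tz":-1,"spin":0,"fingers":-1},{"tx":0,"ty":0,"tz":-1,"spin":0,"fingers":-1}]';  python3 - <<'E'
from fit import *
f=grab('wrist','w13.png'); P=wpts(f); st(); t=np.array(readout.get_state()['tcp_pos'])
print(ring(P,t[:2],.0305,t[2]+.038,t[2]+.048,.036)); fitwells(P)
E
```

```text
time: 20.1
tcp_pos: [0.538, 0.2584, 0.0866]
eef_rot: [-3.133, -0.214, -0.005]
force: [0.3, -0.8, -1.3]
finger_gap: 0.0615
{'time': 20.15, 'tcp_pos': [0.538, 0.258, 0.086], 'eef_rot': [-3.133, -0.214, -0.004], 'force': [-0.568, -1.015, -2.149], 'finger_gap': 0.062, 'joint_pos': [-0.096, 0.361, -0.519, 1.719, 0.197, 1.111, -2.109]}
(array([0.53608559, 0.25782867]), 5254, np.float64(0.0014058821485343552))
insert [0.4749 0.3045] 7.53 4.117 32805 12951 [[0.4276, 0.2428], [0.4132, 0.3518], [0.5366, 0.2572], [0.5222, 0.3663]]
```

View pics/w13.png

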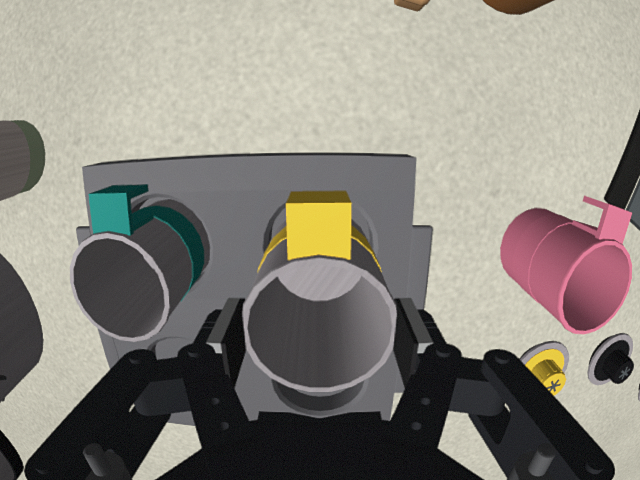

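```bash
python3 -m creep '[{"tx":0.002,"ty":-0.002,"tz":-0.04,"spin":0,"fingers":-1},{"tx":0.002,"ty":-0.002,"tz":-0.08,"spin":0,"fingers":-1},{"tx":0.002,"ty":-0.002,"tz":-0.12,"spin":0,"fingers":-1},{"tx":0.002,"ty":-0.002,"tz":-0.15,"spin":0,"fingers":-1},{"tx":0.002,"ty":-0.002,"tz":-0.165,"spin":0,"fingers":-1},{"tx":0.002,"ty":-0.002,"tz":-0.165,"spin":0,"fingers":-1}]'
```

```text
time: 20.75
tcp_pos: [0.538, 0.2576, 0.0542]
eef_rot: [3.134, 0.214, 0.003]
force: [-7.5, -5.6, 26.1]
finger_gap: 0.0617
```

```bash
python3 -m creep '[{"tx":0,"ty":0,"tz":0.01,"spin":0,"fingers":0.9},{"tx":0,"ty":0,"tz":0.01,"spin":0,"fingers":0.9},{"tx":0,"ty":0,"tz":0.01,"spin":0,"fingers":0.9},{"tx":0,"ty":0,"tz":0.1,"spin":0,"fingers":0.9},{"tx":0,"ty":0,"tz":0.3,"spin":0,"fingers":0.9},{"tx":0,"ty":0,"tz":0.5,"spin":0,"fingers":0.9},{"tx":0,"ty":0,"tz":0.7,"spin":0,"fingers":0.9},{"tx":0,"ty":0,"tz":0.9,"spin":0,"fingers":0.9},{"tx":0,"ty":0,"tz":1,"spin":0,"fingers":0.9},{"tx":0,"ty":0,"tz":1,"spin":0,"fingers":0.9}]';python3 - <<'E'
from fit import *
f=grab('wrist','w14.png'); P=wpts(f); s=readout.get_state(); t=np.array(s['tcp_pos']); print(np.round(t,4),np.round(s['force'],1))
print(ring(P,[.5366,.2575],.0305,.092,.102,.036),ring(P,[.522,.3665],.0305,.092,.102,.036))
E
python3 -m creep '[{"tx":0.05,"ty":-0.2,"tz":0.1,"spin":-0.05,"fingers":0.9},{"tx":0.05,"ty":-0.4,"tz":0.23,"spin":-0.1,"fingers":0.9},{"tx":0.05,"ty":-0.6,"tz":0.23,"spin":-0.15,"fingers":0.9},{"tx":0.05,"ty":-0.8,"tz":0.23,"spin":-0.2,"fingers":0.9},{"tx":0.05,"ty":-1,"tz":0.23,"spin":-0.278,"fingers":0.9}]';python3 -m creep '[{"tx":0.05,"ty":-0.2,"tz":0,"spin":0,"fingers":0.9},{"tx":0.1,"ty":-0.4,"tz":0,"spin":0,"fingers":0.9},{"tx":0.1,"ty":-0.6,"tz":0,"spin":0,"fingers":0.9},{"tx":0.1,"ty":-0.8,"tz":0,"spin":0,"fingers":0.9},{"tx":0.1,"ty":-1,"tz":0,"spin":0,"fingers":0.9},{"tx":0.1,"ty":-1,"tz":0,"spin":0,"fingers":0.9}]';python3 -m creep '[{"tx":0,"ty":-0.2,"tz":0,"spin":0,"fingers":0.9},{"tx":0,"ty":-0.4,"tz":0,"spin":0,"fingers":0.9},{"tx":0,"ty":-0.6,"tz":0,"spin":0,"fingers":0.9},{"tx":0,"ty":-0.685,"tz":0,"spin":0,"fingers":0.9},{"tx":0,"ty":-0.685,"tz":0,"spin":0,"fingers":0.9},{"tx":0,"ty":-0.685,"tz":0,"spin":0,"fingers":0.9},{"tx":0,"ty":-0.685,"tz":0,"spin":0,"fingers":0.9}]';python3 - <<'E'
from fit import *
f=grab('wrist','w15.png'); P=wpts(f); st()
for n in ('black','red'): print(n,ring(P,C[n],.0305,.146,.156,.045))
E
```

```text
time: 21.75
tcp_pos: [0.5384, 0.2584, 0.2547]
eef_rot: [-3.132, -0.214, -0.007]
force: [-0.4, 0.1, -0.6]
finger_gap: 0.0811
[0.5377 0.2579 0.2525] [-0.  -0.5 -0.2]
(array([0.53596458, 0.2573879 ]), 908, np.float64(0.0011865705363076277)) (array([0.52128759, 0.36564031]), 824, np.float64(0.0011731334324152152))
time: 22.3
tcp_pos: [0.5464, 0.0556, 0.2959]
eef_rot: [3.105, -0.475, -0.003]
force: [1.3, -0.5, -0.1]
finger_gap: 0.081
time: 22.9
tcp_pos: [0.5654, -0.1499, 0.2949]
eef_rot: [3.102, -0.484, -0.006]
force: [-0.5, 0.0, -0.2]
finger_gap: 0.0811
time: 23.6
tcp_pos: [0.5676, -0.2775, 0.2971]
eef_rot: [-3.106, 0.466, 0.001]
force: [-0.4, -0.0, 0.0]
finger_gap: 0.0806
{'time': 23.65, 'tcp_pos': [0.568, -0.278, 0.297], 'eef_rot': [-3.106, 0.466, 0.0], 'force': [0.32, 0.686, -0.075], 'finger_gap': 0.081, 'joint_pos': [0.496, 0.275, -0.143, 1.353, 0.038, 1.517, -1.512]}
black (array([ 0.56525673, -0.28068194]), 1203, np.float64(0.0032425003090611436))
red (array([ 0.53288346, -0.38984512]), 980, np.float64(0.0035184989754487267))
```

View pics/w14.png

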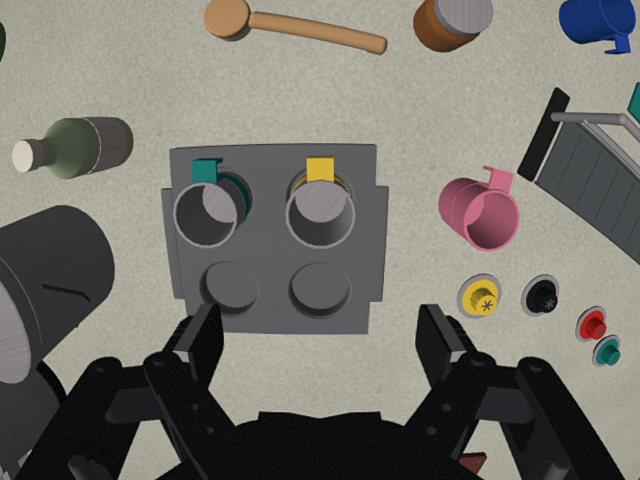

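View pics/w15.png

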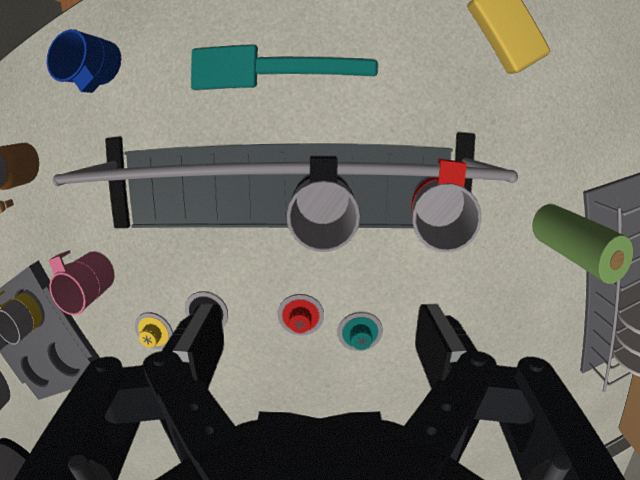

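```bash
python3 -m creep '[{"tx":-0.005,"ty":-0.01,"tz":-0.2,"spin":0,"fingers":0.9},{"tx":-0.005,"ty":-0.01,"tz":-0.4,"spin":0,"fingers":0.9},{"tx":-0.005,"ty":-0.01,"tz":-0.6,"spin":0,"fingers":0.9},{"tx":-0.005,"ty":-0.01,"tz":-0.8,"spin":0,"fingers":0.9},{"tx":-0.005,"ty":-0.01,"tz":-0.965,"spin":0,"fingers":0.9},{"tx":-0.005,"ty":-0.01,"tz":-0.965,"spin":0,"fingers":0.9},{"tx":-0.005,"ty":-0.01,"tz":-0.965,"spin":0,"fingers":0.9}]'; python3 -m creep '[{"tx":0,"ty":0,"tz":0,"spin":0,"fingers":-1},{"tx":0,"ty":0,"tz":0,"spin":0,"fingers":-1},{"tx":0,"ty":0,"tz":0,"spin":0,"fingers":-1},{"tx":0,"ty":0,"tz":0,"spin":0,"fingers":-1},{"tx":0,"ty":0,"tz":0,"spin":0,"fingers":-1},{"tx":0,"ty":0,"tz":0,"spin":0,"fingers":-1},{"tx":0,"ty":0,"tz":0,"spin":0,"fingers":-1}]' 70;python3 -m creep '[{"tx":0,"ty":0,"tz":0.04,"spin":0,"fingers":-1},{"tx":0,"ty":0,"tz":0.08,"spin":0,"fingers":-1},{"tx":0,"ty":0,"tz":0.14,"spin":0,"fingers":-1},{"tx":0,"ty":0,"tz":0.2,"spin":0,"fingers":-1},{"tx":0,"ty":0,"tz":0.4,"spin":0,"fingers":-1},{"tx":0,"ty":0,"tz":0.6,"spin":0,"fingers":-1},{"tx":0,"ty":0,"tz":0.8,"spin":0,"fingers":-1},{"tx":0,"ty":0,"tz":0.9,"spin":0,"fingers":-1},{"tx":0,"ty":0,"tz":0.9,"spin":0,"fingers":-1}]'; python3 -c "
from h import *; st(); grab('wrist','w16.png')"
```

```text
time: 24.35
tcp_pos: [0.5665, -0.2807, 0.1053]
eef_rot: [-3.106, 0.468, 0.0]
force: [0.0, -0.3, 0.8]
finger_gap: 0.0812
time: 25.05
tcp_pos: [0.5678, -0.2818, 0.1079]
eef_rot: [3.105, -0.469, 0.007]
force: [-1.5, 1.5, 7.0]
finger_gap: 0.0615
time: 25.95
tcp_pos: [0.5674, -0.2821, 0.2897]
eef_rot: [3.104, -0.47, 0.011]
force: [0.6, -0.2, -1.9]
finger_gap: 0.0615
{'time': 25.95, 'tcp_pos': [0.567, -0.282, 0.29], 'eef_rot': [3.104, -0.47, 0.011], 'force': [0.632, -0.196, -1.854], 'finger_gap': 0.061, 'joint_pos': [0.501, 0.273, -0.141, 1.369, 0.038, 1.494, -1.508]}
```

View pics/w16.png

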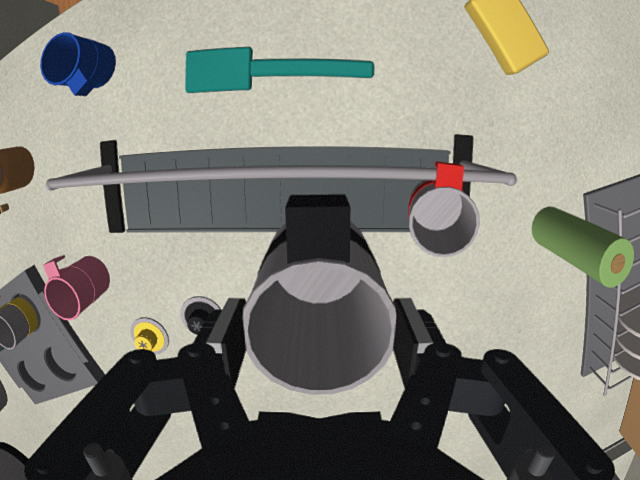

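```bash
python3 -m creep '[{"tx":-0.05,"ty":0.2,"tz":0,"spin":0.05,"fingers":-1},{"tx":-0.1,"ty":0.4,"tz":0,"spin":0.1,"fingers":-1},{"tx":-0.15,"ty":0.6,"tz":0,"spin":0.15,"fingers":-1},{"tx":-0.2,"ty":0.8,"tz":0,"spin":0.2,"fingers":-1},{"tx":-0.25,"ty":1,"tz":0,"spin":0.277,"fingers":-1}]';python3 -m creep '[{"tx":-0.05,"ty":0.2,"tz":0,"spin":0,"fingers":-1},{"tx":-0.1,"ty":0.4,"tz":0,"spin":0,"fingers":-1},{"tx":-0.15,"ty":0.6,"tz":0,"spin":0,"fingers":-1},{"tx":-0.2,"ty":0.8,"tz":0,"spin":0,"fingers":-1},{"tx":-0.25,"ty":1,"tz":0,"spin":0,"fingers":-1}]'; python3 -m creep '[{"tx":-0.05,"ty":0.2,"tz":0,"spin":0,"fingers":-1},{"tx":-0.1,"ty":0.4,"tz":0,"spin":0,"fingers":-1},{"tx":-0.15,"ty":0.6,"tz":0,"spin":0,"fingers":-1},{"tx":-0.2,"ty":0.8,"tz":0,"spin":0,"fingers":-1},{"tx":-0.25,"ty":1,"tz":0,"spin":0,"fingers":-1},{"tx":-0.25,"ty":1,"tz":0,"spin":0,"fingers":-1},{"tx":-0.25,"ty":1,"tz":0,"spin":0,"fingers":-1}]'
```

```text
time: 26.5
tcp_pos: [0.5146, -0.08, 0.283]
eef_rot: [-3.134, -0.217, 0.004]
force: [-0.1, 0.5, -1.3]
finger_gap: 0.0612
time: 27.0
tcp_pos: [0.4646, 0.1196, 0.2832]
eef_rot: [3.134, 0.211, -0.003]
force: [0.9, 1.2, -1.6]
finger_gap: 0.0616
time: 27.7
tcp_pos: [0.415, 0.3188, 0.2831]
eef_rot: [3.133, 0.216, -0.004]
force: [0.4, 0.0, -1.2]
finger_gap: 0.0616
```

```bash
python3 -m creep '[{"tx":0,"ty":0.165,"tz":-0.1,"spin":0,"fingers":-1},{"tx":0,"ty":0.165,"tz":-0.3,"spin":0,"fingers":-1},{"tx":0,"ty":0.165,"tz":-0.5,"spin":0,"fingers":-1},{"tx":0,"ty":0.165,"tz":-0.7,"spin":0,"fingers":-1},{"tx":0,"ty":0.165,"tz":-0.9,"spin":0,"fingers":-1},{"tx":0,"ty":0.165,"tz":-0.98,"spin":0,"fingers":-1},{"tx":0,"ty":0.165,"tz":-0.98,"spin":0,"fingers":-1},{"tx":0,"ty":0.165,"tz":-0.98,"spin":0,"fingers":-1},{"tx":0,"ty":0.165,"tz":-0.98,"spin":0,"fingers":-1}]';  python3 - <<'E'
from fit import *
f=grab('wrist','w17.png'); P=wpts(f); st(); t=np.array(readout.get_state()['tcp_pos'])
print(ring(P,t[:2],.0305,t[2]+.038,t[2]+.048,.036)); fitwells(P)
E
```

```text
time: 28.6
tcp_pos: [0.4173, 0.3522, 0.0906]
eef_rot: [-3.133, -0.211, -0.004]
force: [-0.0, 0.6, -0.7]
finger_gap: 0.0618
{'time': 28.65, 'tcp_pos': [0.417, 0.352, 0.091], 'eef_rot': [-3.133, -0.211, -0.004], 'force': [-0.303, -0.258, -2.02], 'finger_gap': 0.061, 'joint_pos': [-0.157, 0.292, -0.721, 1.829, 0.216, 1.097, -2.392]}
(array([0.41405336, 0.35149034]), 5133, np.float64(0.0015401981047016718))
insert [0.473  0.3056] 9.13 7.854 60392 16576 [[0.4274, 0.2426], [0.41, 0.3512], [0.536, 0.26], [0.5186, 0.3686]]
```

View pics/w17.png

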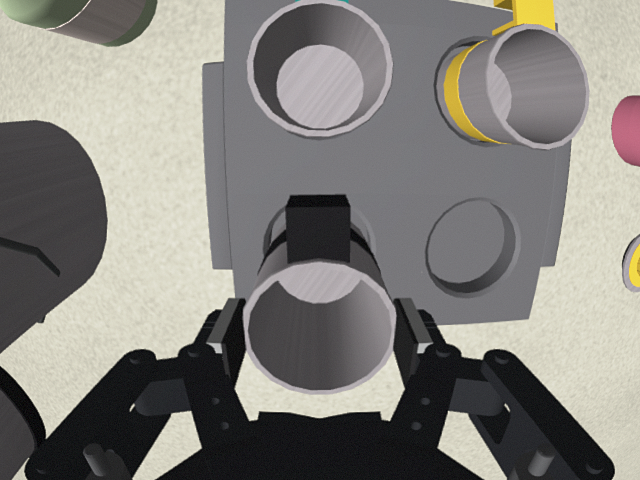

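```bash
python3 -m creep '[{"tx":-0.006,"ty":0.002,"tz":-0.04,"spin":0,"fingers":-1},{"tx":-0.006,"ty":0.002,"tz":-0.08,"spin":0,"fingers":-1},{"tx":-0.006,"ty":0.002,"tz":-0.12,"spin":0,"fingers":-1},{"tx":-0.006,"ty":0.002,"tz":-0.15,"spin":0,"fingers":-1},{"tx":-0.006,"ty":0.002,"tz":-0.175,"spin":0,"fingers":-1},{"tx":-0.006,"ty":0.002,"tz":-0.18,"spin":0,"fingers":-1}]'
```

```text
time: 29.25
tcp_pos: [0.4154, 0.352, 0.0541]
eef_rot: [3.134, 0.212, 0.002]
force: [-6.3, -7.5, 29.4]
finger_gap: 0.0615
```

```bash
python3 -m creep '[{"tx":0,"ty":0,"tz":0.01,"spin":0,"fingers":0.9},{"tx":0,"ty":0,"tz":0.01,"spin":0,"fingers":0.9},{"tx":0,"ty":0,"tz":0.01,"spin":0,"fingers":0.9},{"tx":0,"ty":0,"tz":0.1,"spin":0,"fingers":0.9},{"tx":0,"ty":0,"tz":0.3,"spin":0,"fingers":0.9},{"tx":0,"ty":0,"tz":0.5,"spin":0,"fingers":0.9},{"tx":0,"ty":0,"tz":0.7,"spin":0,"fingers":0.9},{"tx":0,"ty":0,"tz":0.9,"spin":0,"fingers":0.9},{"tx":0,"ty":0,"tz":1,"spin":0,"fingers":0.9},{"tx":0,"ty":0,"tz":1,"spin":0,"fingers":0.9}]';python3 - <<'E'
from fit import *
f=grab('wrist','w18.png'); P=wpts(f); s=readout.get_state(); t=np.array(s['tcp_pos']); print(np.round(t,4),np.round(s['force'],1))
print(ring(P,[.413,.352],.0305,.092,.102,.036),ring(P,[.5366,.2575],.0305,.092,.102,.036),ring(P,[.522,.3665],.0305,.092,.102,.036))
E
python3 -m creep '[{"tx":0.05,"ty":-0.2,"tz":0.1,"spin":-0.05,"fingers":0.9},{"tx":0.1,"ty":-0.4,"tz":0.23,"spin":-0.1,"fingers":0.9},{"tx":0.1,"ty":-0.6,"tz":0.23,"spin":-0.15,"fingers":0.9},{"tx":0.1,"ty":-0.8,"tz":0.23,"spin":-0.2,"fingers":0.9},{"tx":0.1,"ty":-1,"tz":0.23,"spin":-0.277,"fingers":0.9}]';python3 -m creep '[{"tx":0.05,"ty":-0.2,"tz":0,"spin":0,"fingers":0.9},{"tx":0.1,"ty":-0.4,"tz":0,"spin":0,"fingers":0.9},{"tx":0.1,"ty":-0.6,"tz":0,"spin":0,"fingers":0.9},{"tx":0.1,"ty":-0.8,"tz":0,"spin":0,"fingers":0.9},{"tx":0.1,"ty":-1,"tz":0,"spin":0,"fingers":0.9},{"tx":0.1,"ty":-1,"tz":0,"spin":0,"fingers":0.9}]';python3 -m creep '[{"tx":0.05,"ty":-0.2,"tz":0,"spin":0,"fingers":0.9},{"tx":0.1,"ty":-0.4,"tz":0,"spin":0,"fingers":0.9},{"tx":0.2,"ty":-0.6,"tz":0,"spin":0,"fingers":0.9},{"tx":0.3,"ty":-0.8,"tz":0,"spin":0,"fingers":0.9},{"tx":0.39,"ty":-1,"tz":0,"spin":0,"fingers":0.9},{"tx":0.39,"ty":-1,"tz":0,"spin":0,"fingers":0.9}]';python3 -m creep '[{"tx":0,"ty":-0.2,"tz":0,"spin":0,"fingers":0.9},{"tx":0,"ty":-0.4,"tz":0,"spin":0,"fingers":0.9},{"tx":0,"ty":-0.6,"tz":0,"spin":0,"fingers":0.9},{"tx":0,"ty":-0.7,"tz":0,"spin":0,"fingers":0.9},{"tx":0,"ty":-0.7,"tz":0,"spin":0,"fingers":0.9},{"tx":0,"ty":-0.7,"tz":0,"spin":0,"fingers":0.9}]';python3 - <<'E'
from fit import *
f=grab('wrist','w19.png'); P=wpts(f); st()
for n in ('red',): print(n,ring(P,[.533,-.387],.0305,.146,.156,.045))
E
```

```text
time: 30.25
tcp_pos: [0.4159, 0.3531, 0.2556]
eef_rot: [-3.132, -0.212, -0.007]
force: [0.1, 0.6, -1.3]
finger_gap: 0.0812
[0.4154 0.3523 0.2535] [-0.3 -0.3 -0.2]
(array([0.41119902, 0.35192409]), 924, np.float64(0.001315652281480655)) (array([0.53519108, 0.25780908]), 879, np.float64(0.0012045607510588218)) (array([0.52059427, 0.36589665]), 927, np.float64(0.0012147626284317512))
time: 30.8
tcp_pos: [0.4343, 0.1499, 0.2971]
eef_rot: [3.105, -0.476, -0.003]
force: [0.5, -1.2, -0.1]
finger_gap: 0.0812
time: 31.4
tcp_pos: [0.4539, -0.0541, 0.2966]
eef_rot: [3.103, -0.483, -0.004]
force: [-0.0, 0.5, 0.2]
finger_gap: 0.0813
time: 32.0
tcp_pos: [0.5325, -0.2537, 0.2948]
eef_rot: [3.104, -0.48, -0.007]
force: [-0.2, 0.1, -1.1]
finger_gap: 0.0811
time: 32.6
tcp_pos: [0.533, -0.3872, 0.2969]
eef_rot: [-3.105, 0.469, 0.003]
force: [0.4, 1.3, -0.1]
finger_gap: 0.0809
{'time': 32.65, 'tcp_pos': [0.533, -0.386, 0.298], 'eef_rot': [-3.105, 0.467, 0.002], 'force': [0.964, -0.023, -0.045], 'finger_gap': 0.081, 'joint_pos': [0.605, 0.329, -0.062, 1.281, 0.019, 1.534, -1.323]}
red (array([ 0.53290118, -0.39034961]), 1047, np.float64(0.0038609672066131154))
```

View pics/w18.png

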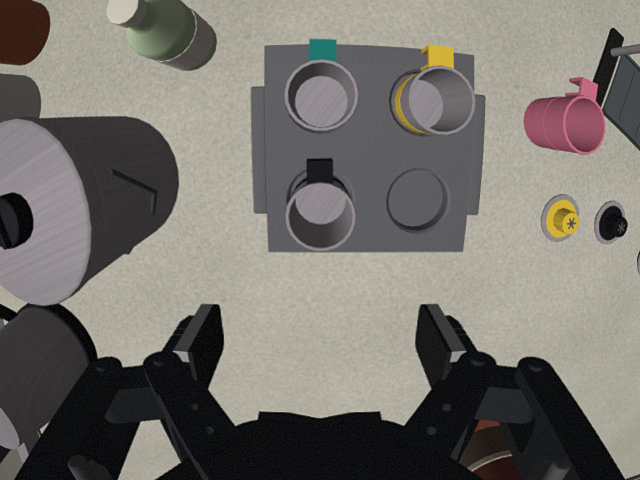

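View pics/w19.png

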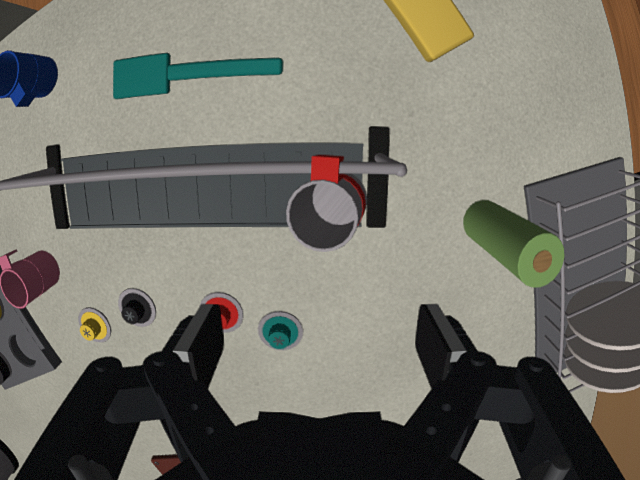

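```bash
python3 -m creep '[{"tx":0,"ty":-0.016,"tz":-0.2,"spin":0,"fingers":1},{"tx":0,"ty":-0.016,"tz":-0.4,"spin":0,"fingers":1},{"tx":0,"ty":-0.016,"tz":-0.6,"spin":0,"fingers":1},{"tx":0,"ty":-0.016,"tz":-0.7,"spin":0,"fingers":1},{"tx":0,"ty":-0.016,"tz":-0.7,"spin":0,"fingers":1}]'
python3 - <<'E'
from fit import *
f=grab('wrist','w20.png'); st()
E
```

```text
time: 33.15
tcp_pos: [0.5318, -0.3882, 0.1549]
eef_rot: [-3.104, 0.466, 0.008]
force: [-0.1, -0.1, 0.6]
finger_gap: 0.0853
{'time': 33.2, 'tcp_pos': [0.533, -0.389, 0.158], 'eef_rot': [-3.105, 0.466, 0.003], 'force': [0.841, 0.211, 0.423], 'finger_gap': 0.085, 'joint_pos': [0.615, 0.383, -0.067, 1.492, 0.025, 1.27, -1.324]}
```

View pics/w20.png

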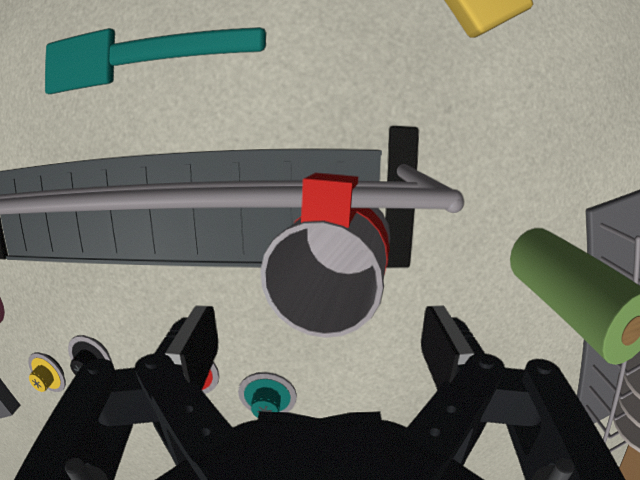

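```bash
python3 -m creep '[{"tx":0,"ty":-0.005,"tz":-0.15,"spin":0,"fingers":1},{"tx":0,"ty":-0.01,"tz":-0.26,"spin":0,"fingers":1},{"tx":0,"ty":-0.01,"tz":-0.26,"spin":0,"fingers":1},{"tx":0,"ty":-0.01,"tz":-0.26,"spin":0,"fingers":1}]';python3 -m creep '[{"tx":0,"ty":0,"tz":0,"spin":0,"fingers":-1},{"tx":0,"ty":0,"tz":0,"spin":0,"fingers":-1},{"tx":0,"ty":0,"tz":0,"spin":0,"fingers":-1},{"tx":0,"ty":0,"tz":0,"spin":0,"fingers":-1},{"tx":0,"ty":0,"tz":0,"spin":0,"fingers":-1},{"tx":0,"ty":0,"tz":0,"spin":0,"fingers":-1},{"tx":0,"ty":0,"tz":0,"spin":0,"fingers":-1}]' 70
python3 - <<'E'
from fit import *
f=grab('wrist','w21.png'); st()
E
```

```text
time: 33.6
tcp_pos: [0.5339, -0.3933, 0.1086]
eef_rot: [3.106, -0.469, 0.003]
force: [0.2, -1.0, -0.0]
finger_gap: 0.0851
time: 34.3
tcp_pos: [0.5341, -0.3939, 0.1094]
eef_rot: [3.105, -0.47, 0.005]
force: [-2.1, 1.9, 8.1]
finger_gap: 0.0614
{'time': 34.35, 'tcp_pos': [0.534, -0.394, 0.109], 'eef_rot': [3.105, -0.47, 0.005], 'force': [-1.979, 1.7, 8.807], 'finger_gap': 0.061, 'joint_pos': [0.619, 0.42, -0.066, 1.542, 0.029, 1.177, -1.324]}
```

View pics/w21.png

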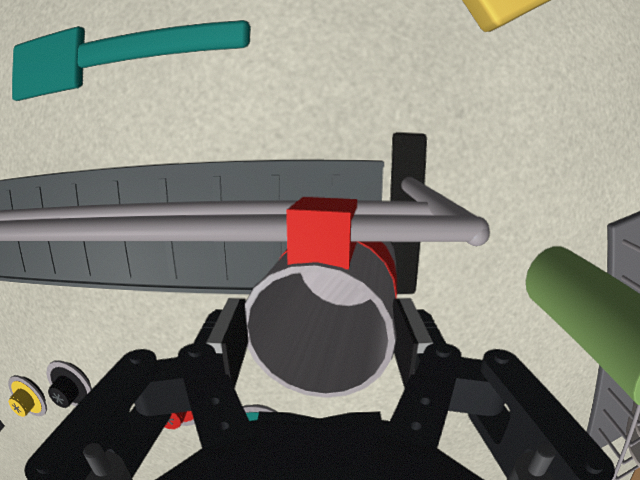

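```bash
python3 -m creep '[{"tx":0,"ty":0,"tz":0.04,"spin":0,"fingers":-1},{"tx":0,"ty":0,"tz":0.08,"spin":0,"fingers":-1},{"tx":0,"ty":0,"tz":0.14,"spin":0,"fingers":-1},{"tx":0,"ty":0,"tz":0.2,"spin":0,"fingers":-1},{"tx":0,"ty":0,"tz":0.4,"spin":0,"fingers":-1},{"tx":0,"ty":0,"tz":0.6,"spin":0,"fingers":-1},{"tx":-0.15,"ty":-0.05,"tz":0.6,"spin":0,"fingers":-1},{"tx":-0.4,"ty":-0.12,"tz":0.6,"spin":0,"fingers":-1},{"tx":-0.6,"ty":-0.15,"tz":0.6,"spin":0,"fingers":-1},{"tx":-0.76,"ty":-0.15,"tz":0.6,"spin":0,"fingers":-1},{"tx":-0.76,"ty":-0.15,"tz":0.6,"spin":0,"fingers":-1},{"tx":-0.76,"ty":-0.15,"tz":0.6,"spin":0,"fingers":-1}]'
python3 - <<'E'
from fit import *
f=grab('wrist','w22.png'); st()
E
```

```text
time: 35.55
tcp_pos: [0.3809, -0.4237, 0.2279]
eef_rot: [3.105, -0.471, 0.003]
force: [0.9, 0.4, 0.6]
finger_gap: 0.0002
{'time': 35.6, 'tcp_pos': [0.382, -0.423, 0.228], 'eef_rot': [3.106, -0.469, 0.003], 'force': [0.486, 0.095, 0.775], 'finger_gap': 0.0, 'joint_pos': [0.768, 0.16, -0.01, 1.63, 0.001, 1.35, -1.113]}
```

View pics/w22.png

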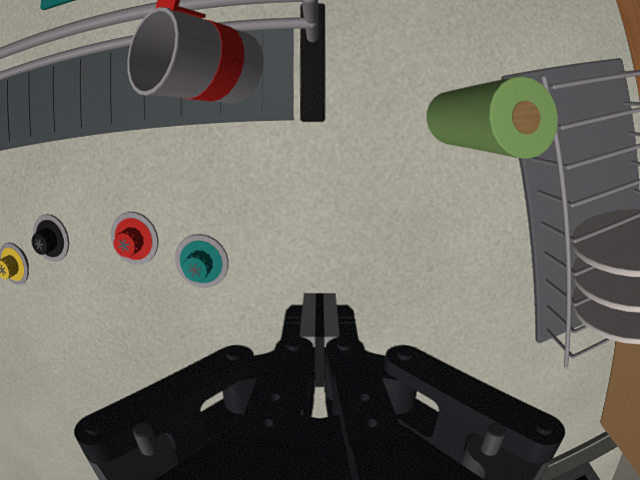

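Run:
```python
from fit import *
a=grab('side'); b=grab('top'); 
x=cv2.resize(a['color'][120:220,320:440,::-1],None,fx=6,fy=5,interpolation=cv2.INTER_CUBIC); cv2.imwrite('pics/c22s.png',x)
x=cv2.resize(b['color'][210:300,420:520,::-1],None,fx=6,fy=6,interpolation=cv2.INTER_CUBIC); cv2.imwrite('pics/c22t.png',x)
```

```text
(no output)
```

View pics/c22s.png

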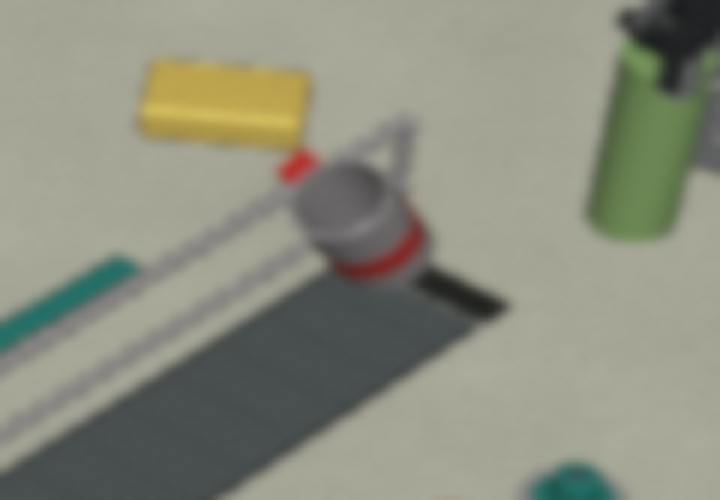

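View pics/c22t.png

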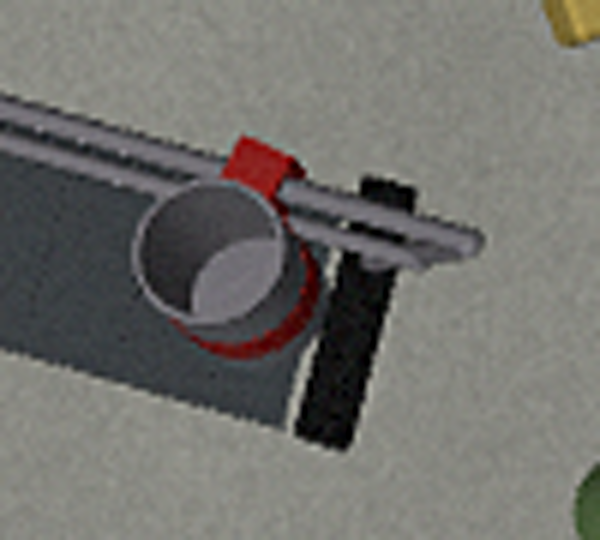

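```bash
python3 -m creep '[{"tx":0,"ty":0,"tz":0.3,"spin":0,"fingers":1},{"tx":0.2,"ty":0,"tz":0.4,"spin":0,"fingers":1},{"tx":0.4,"ty":0.1,"tz":0.4,"spin":0,"fingers":1},{"tx":0.6,"ty":0.15,"tz":0.4,"spin":0,"fingers":1},{"tx":0.66,"ty":0.17,"tz":0.4,"spin":0,"fingers":1},{"tx":0.66,"ty":0.17,"tz":0.4,"spin":0,"fingers":1},{"tx":0.66,"ty":0.17,"tz":0.4,"spin":0,"fingers":1}]'
python3 - <<'E'
from fit import *
f=grab('wrist','w23.png'); st(); P=wpts(f)
cv2.imwrite('pics/c23.png',cv2.resize(f['color'][120:320,200:440,::-1],None,fx=3,fy=3,interpolation=cv2.INTER_CUBIC))
# rim plane: red caddy cut-out points, upper ones
m=cams.cut_out(f,'caddy_red')
for d in m[:2]:
    print(d['confidence'],d['point'],d['pixels'].sum())
E
```

```text
time: 36.4
tcp_pos: [0.5125, -0.3897, 0.306]
eef_rot: [3.106, -0.47, -0.002]
force: [-0.8, -1.2, -0.2]
finger_gap: 0.0856
{'time': 36.45, 'tcp_pos': [0.512, -0.39, 0.306], 'eef_rot': [3.105, -0.472, -0.001], 'force': [0.004, -0.575, 0.136], 'finger_gap': 0.085, 'joint_pos': [0.632, 0.295, -0.066, 1.307, 0.02, 1.54, -1.304]}
0.95 [289.2, 180.9] 6553
```

View pics/c23.png

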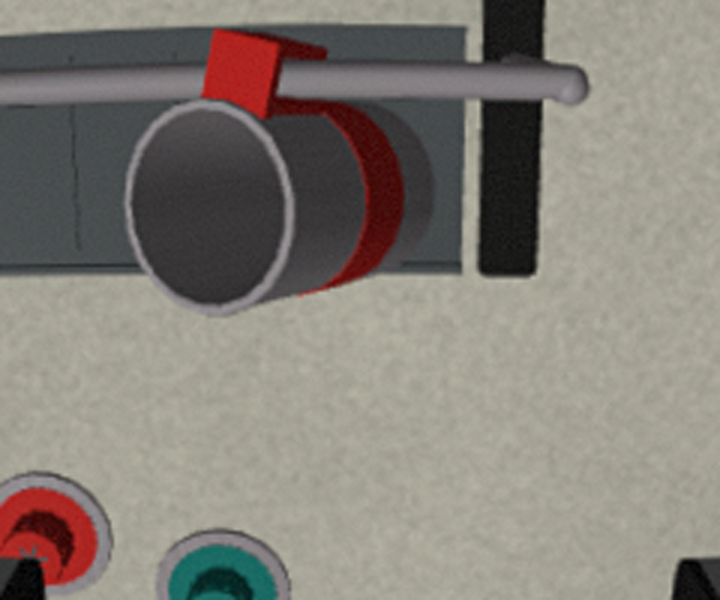

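```bash
cat >> fit.py <<'E'
def wproj(f,X):
    R,_=cv2.Rodrigues(np.array(f['rvec'])); c=np.asarray(X)@R.T+np.array(f['tvec']).reshape(3); K=np.array(f['mtx'])
    th=np.arctan2(np.hypot(c[:,0],c[:,1]),c[:,2]); ph=np.arctan2(c[:,1],c[:,0])
    return np.stack([K[0,2]+K[0,0]*th*np.cos(ph),K[1,2]+K[1,1]*th*np.sin(ph)],1)
def pix3(f,uv):
    R,_=cv2.Rodrigues(np.array(f['rvec'])); t=np.array(f['tvec']).reshape(3); K=np.array(f['mtx'])
    uv=np.atleast_2d(uv); z=f['range_z'][uv[:,1].astype(int),uv[:,0].astype(int)]
    a=(uv[:,0]-K[0,2])/K[0,0]; b=(uv[:,1]-K[1,2])/K[1,1]; r=np.hypot(a,b); k=np.tan(r)/r
    return (np.stack([a*k*z,b*k*z,z],1)-t)@R
from scipy.spatial.transform import Rotation as Ro
def fitcyl(f,mask,x0,w=True):
    """fit caddy pose (base centre xyz, axis tilt) to mask points: surface = outer cyl r32 or inner r29"""
    K=None; R,_=cv2.Rodrigues(np.array(f['rvec'])); t=np.array(f['tvec']).reshape(3)
    v,u=np.nonzero(cv2.erode(mask.astype(np.uint8),np.ones((3,3)))>0); P=pix3(f,np.stack([u,v],1))
    def g(q):
        ax=np.array([np.sin(q[3]),np.sin(q[4]),1]); ax/=np.linalg.norm(ax)
        d=P-q[:3]; h=d@ax; r=np.linalg.norm(d-h[:,None]*ax,axis=1)
        e=np.minimum(np.abs(r-.032),np.abs(r-.029))
        e=np.minimum(e,np.hypot(np.maximum(r-.029,0),np.abs(h-.003)))
        e=e+np.maximum(h-.09,0)+np.maximum(-h,0)
        return np.clip(e,0,.006)
    best=None
    for s in x0:
        q=least_squares(g,s,loss='soft_l1',f_scale=.002,x_scale=[.01,.01,.01,.1,.1],diff_step=1e-3)
        if best is None or q.cost<best.cost: best=q
    return best.x,best.cost,len(P)
E
python3 - <<'E'
from fit import *
f=grab('wrist')
m=cams.cut_out(f,'caddy_red')[0]['pixels']
x0=[[.54,-.40,.06,a,b] for a in (0,.15,-.1) for b in (.1,.25,.4)]
q,c,n=fitcyl(f,m,x0); print(q.round(4),np.degrees(q[3:]).round(1),c,n)
ax=np.array([np.sin(q[3]),np.sin(q[4]),1]);ax/=np.linalg.norm(ax)
print('rim c',(q[:3]+.09*ax).round(4),'axis',ax.round(3),'local roll comp (along rail y)',np.degrees(np.arcsin(ax@[np.sin(np.radians(17.3)),np.cos(np.radians(17.3)),0])),'local x',np.degrees(np.arcsin(ax@[np.cos(np.radians(17.3)),-np.sin(np.radians(17.3)),0])))
im=f['color'][:,:,::-1].copy()
a=np.linspace(0,6.28,40); e1=np.cross(ax,[0,1,0]);e1/=np.linalg.norm(e1);e2=np.cross(ax,e1)
for h in (0,.09):
    for p in wproj(f,q[:3]+h*ax+.032*(np.cos(a)[:,None]*e1+np.sin(a)[:,None]*e2)): cv2.circle(im,tuple(int(i) for i in p),1,(0,255,0),-1)
cv2.imwrite('pics/c24.png',cv2.resize(im[100:300,200:440],None,fx=3,fy=3))
E
```

```text
[ 0.5289 -0.3962  0.0814  0.2604  0.5994] [14.9 34.3] 0.005702972980197223 6361
rim c [ 0.5486 -0.353   0.1579] axis [0.219 0.479 0.85 ] local roll comp (along rail y) 31.523765922028236 local x 3.8052022128099123
```

View pics/c24.png

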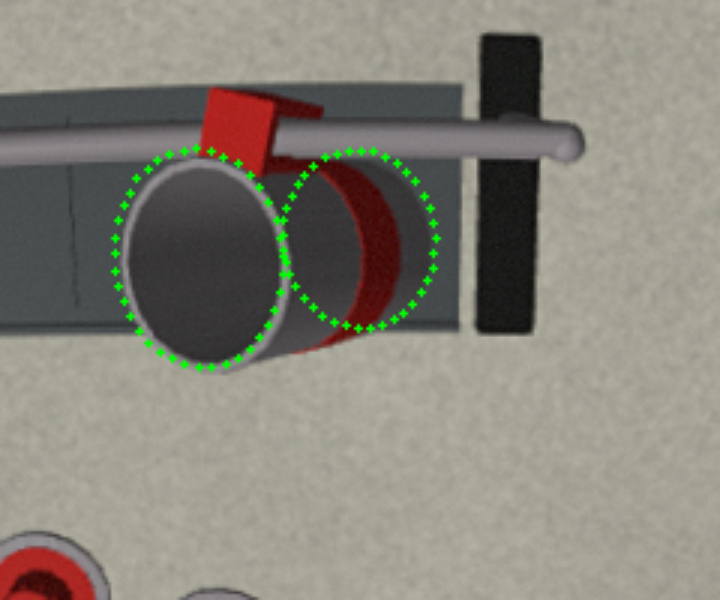

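```bash
python3 -m creep '[{"tx":-0.005,"ty":-0.15,"tz":0,"spin":0,"fingers":-1},{"tx":-0.005,"ty":-0.3,"tz":0,"spin":0,"fingers":-1},{"tx":-0.005,"ty":-0.3,"tz":0,"spin":0,"fingers":-1},{"tx":-0.005,"ty":-0.3,"tz":-0.2,"spin":0,"fingers":-1},{"tx":-0.005,"ty":-0.3,"tz":-0.4,"spin":0,"fingers":-1},{"tx":-0.005,"ty":-0.3,"tz":-0.55,"spin":0,"fingers":-1},{"tx":-0.005,"ty":-0.3,"tz":-0.7,"spin":0,"fingers":-1},{"tx":-0.005,"ty":-0.3,"tz":-0.7,"spin":0,"fingers":-1},{"tx":-0.005,"ty":-0.3,"tz":-0.7,"spin":0,"fingers":-1}]'
python3 - <<'E'
from fit import *
f=grab('wrist','w25.png'); st()
E
```

```text
time: 37.5
tcp_pos: [0.5116, -0.4495, 0.1674]
eef_rot: [-3.106, 0.471, -0.0]
force: [0.7, -0.5, 0.3]
finger_gap: -0.0001
{'time': 37.55, 'tcp_pos': [0.512, -0.45, 0.169], 'eef_rot': [3.105, -0.47, 0.003], 'force': [0.006, -0.133, 0.468], 'finger_gap': -0.0, 'joint_pos': [0.69, 0.416, -0.048, 1.423, 0.02, 1.301, -1.23]}
```

View pics/w25.png

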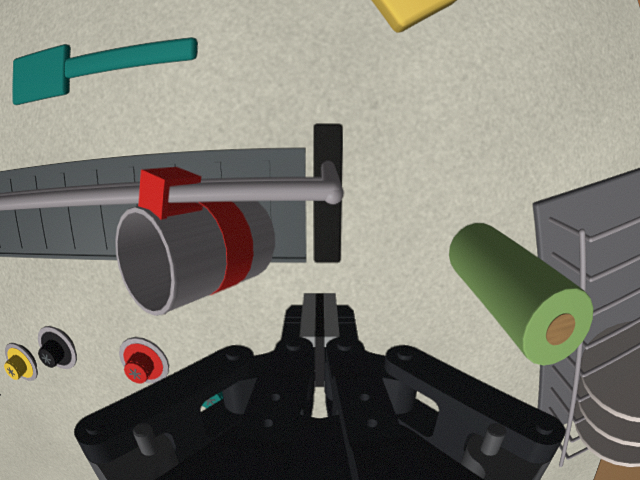

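```bash
python3 -m creep '[{"tx":0,"ty":0,"tz":-0.15,"spin":0,"fingers":-1},{"tx":0,"ty":0,"tz":-0.3,"spin":0,"fingers":-1},{"tx":0,"ty":0,"tz":-0.38,"spin":0,"fingers":-1},{"tx":0,"ty":0,"tz":-0.38,"spin":0,"fingers":-1},{"tx":0,"ty":0,"tz":-0.38,"spin":0,"fingers":-1}]'
python3 - <<'E'
from fit import *
f=grab('wrist','w26.png'); st()
E
```

```text
time: 38.05
tcp_pos: [0.5127, -0.45, 0.0923]
eef_rot: [3.105, -0.47, 0.003]
force: [0.7, 0.6, 1.0]
finger_gap: -0.0001
{'time': 38.1, 'tcp_pos': [0.513, -0.45, 0.093], 'eef_rot': [3.105, -0.47, 0.004], 'force': [-0.647, -0.402, -0.178], 'finger_gap': -0.0, 'joint_pos': [0.692, 0.469, -0.05, 1.507, 0.025, 1.164, -1.233]}
```

View pics/w26.png

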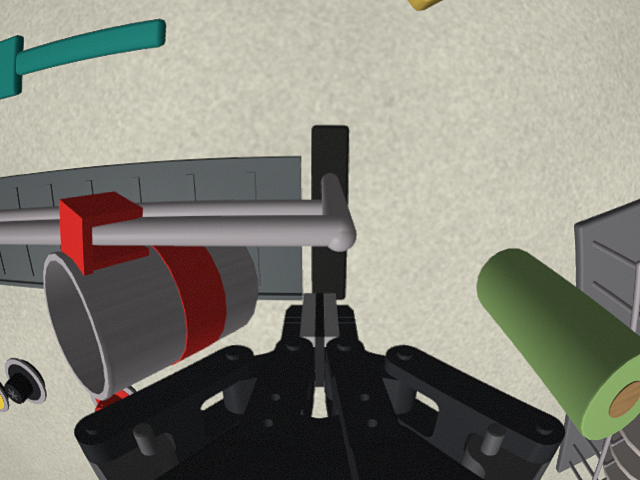

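Finger is beside the tilted caddy. I'll push gently along the rail towards +y and watch the force.

```bash
python3 -m creep '[{"tx":0.015,"ty":0.05,"tz":0,"spin":0,"fingers":-1},{"tx":0.03,"ty":0.1,"tz":0,"spin":0,"fingers":-1},{"tx":0.04,"ty":0.13,"tz":0,"spin":0,"fingers":-1},{"tx":0.05,"ty":0.16,"tz":0,"spin":0,"fingers":-1}]'
python3 - <<'E'
from fit import *
f=grab('wrist','w27.png'); st()
E
```

```text
time: 38.5
tcp_pos: [0.5226, -0.4162, 0.0909]
eef_rot: [3.106, -0.468, 0.001]
force: [-0.5, -0.1, -0.3]
finger_gap: -0.0
{'time': 38.55, 'tcp_pos': [0.523, -0.415, 0.091], 'eef_rot': [-3.106, 0.467, -0.001], 'force': [0.732, 0.592, 0.565], 'finger_gap': 0.0, 'joint_pos': [0.652, 0.445, -0.063, 1.546, 0.029, 1.151, -1.285]}
```

View pics/w27.png

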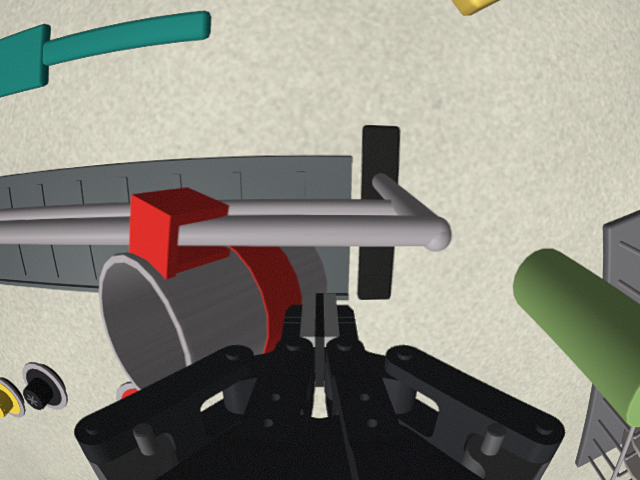

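```bash
python3 -m creep '[{"tx":0.01,"ty":0.03,"tz":0,"spin":0,"fingers":-1},{"tx":0.02,"ty":0.06,"tz":0,"spin":0,"fingers":-1}]' ;python3 -m creep '[{"tx":0.01,"ty":0.03,"tz":0,"spin":0,"fingers":-1},{"tx":0.015,"ty":0.05,"tz":0,"spin":0,"fingers":-1}]'
python3 - <<'E'
from fit import *
f=grab('wrist','w28.png'); st()
E
```

```text
time: 38.75
tcp_pos: [0.5231, -0.4097, 0.0904]
eef_rot: [3.1, -0.474, -0.003]
force: [-7.4, -19.5, -2.6]
finger_gap: -0.0001
time: 38.95
tcp_pos: [0.5226, -0.4074, 0.0908]
eef_rot: [3.09, -0.483, -0.004]
force: [-11.7, -35.9, -3.7]
finger_gap: -0.0002
{'time': 39.0, 'tcp_pos': [0.523, -0.407, 0.091], 'eef_rot': [3.089, -0.483, -0.004], 'force': [-10.756, -29.199, -3.725], 'finger_gap': 0.0, 'joint_pos': [0.632, 0.432, -0.059, 1.565, 0.043, 1.142, -1.321]}
```

View pics/w28.png

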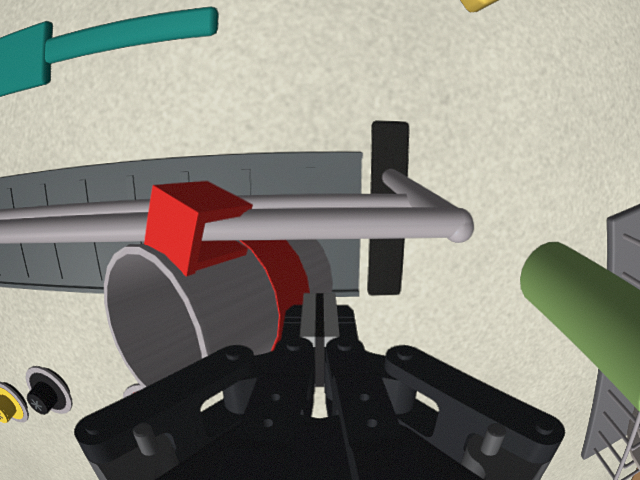

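```bash
python3 -m creep '[{"tx":-0.02,"ty":-0.08,"tz":0,"spin":0,"fingers":-1},{"tx":-0.06,"ty":-0.2,"tz":0,"spin":0,"fingers":-1},{"tx":-0.06,"ty":-0.2,"tz":0.3,"spin":0,"fingers":-1},{"tx":-0.06,"ty":-0.2,"tz":0.6,"spin":0,"fingers":-1},{"tx":-0.06,"ty":-0.1,"tz":0.9,"spin":0,"fingers":-1},{"tx":-0.06,"ty":0.1,"tz":1,"spin":0,"fingers":-1},{"tx":-0.06,"ty":0.2,"tz":1,"spin":0,"fingers":-1},{"tx":-0.06,"ty":0.2,"tz":1,"spin":0,"fingers":-1}]'
cat > red.py <<'E'
from fit import *
import sys
f=grab('wrist',sys.argv[1]); st()
d=cams.cut_out(f,'caddy_red'); d=[x for x in d if x['confidence']>.4]
m=d[0]['pixels']; print(d[0]['confidence'],d[0]['point'])
v,u=np.nonzero(m); c0=np.median(pix3(f,np.stack([u,v],1)),0)
x0=[[c0[0],c0[1],z,a,b] for a in (0,.2,-.2) for b in (-.3,0,.3,.55) for z in (c0[2]-.04,)]
q,c,n=fitcyl(f,m,x0)
ax=np.array([np.sin(q[3]),np.sin(q[4]),1]);ax/=np.linalg.norm(ax)
yl=np.array([.297,.955,0]); xl=np.array([.955,-.297,0]); O=np.array([.582,-.2285,0])
print('base',q[:3].round(4),'rim',(q[:3]+.09*ax).round(4),'axis',ax.round(3),'roll',np.degrees(np.arcsin(ax@yl)).round(1),'pitch',np.degrees(np.arcsin(ax@xl)).round(1),'cost',c)
print('rail coords base x,y',((q[:3]-O)@xl).round(4),((q[:3]-O)@yl).round(4),'rim',((q[:3]+.09*ax-O)@xl).round(4),((q[:3]+.09*ax-O)@yl).round(4))
im=f['color'][:,:,::-1].copy()
a=np.linspace(0,6.28,40); e1=np.cross(ax,[0,1,0]);e1/=np.linalg.norm(e1);e2=np.cross(ax,e1)
for h in (0,.09):
    for p in wproj(f,q[:3]+h*ax+.032*(np.cos(a)[:,None]*e1+np.sin(a)[:,None]*e2)): cv2.circle(im,tuple(int(i) for i in p),1,(0,255,0),-1)
pc=d[0]['point']; r0=int(np.clip(pc[1]-100,0,280)); k0=int(np.clip(pc[0]-120,0,400))
cv2.imwrite('pics/c_'+sys.argv[1],cv2.resize(im[r0:r0+200,k0:k0+240],None,fx=3,fy=3))
E
python3 red.py w29.png
```

```text
time: 39.8
tcp_pos: [0.5198, -0.3506, 0.2948]
eef_rot: [-3.108, 0.46, -0.01]
force: [1.3, 0.8, 1.0]
finger_gap: 0.0001
{'time': 39.85, 'tcp_pos': [0.518, -0.353, 0.293], 'eef_rot': [3.107, -0.464, 0.005], 'force': [0.194, -0.68, -0.893], 'finger_gap': 0.0, 'joint_pos': [0.594, 0.26, -0.084, 1.38, 0.021, 1.5, -1.356]}
0.74 [330.5, 181.9]
base [ 0.5282 -0.3946  0.0779] rim [ 0.5479 -0.3542  0.156 ] axis [0.218 0.448 0.867] roll 29.5 pitch 4.3 cost 0.005697949429353066
rail coords base x,y -0.002 -0.1746 rim 0.0047 -0.1302
```

View pics/c_w29.png

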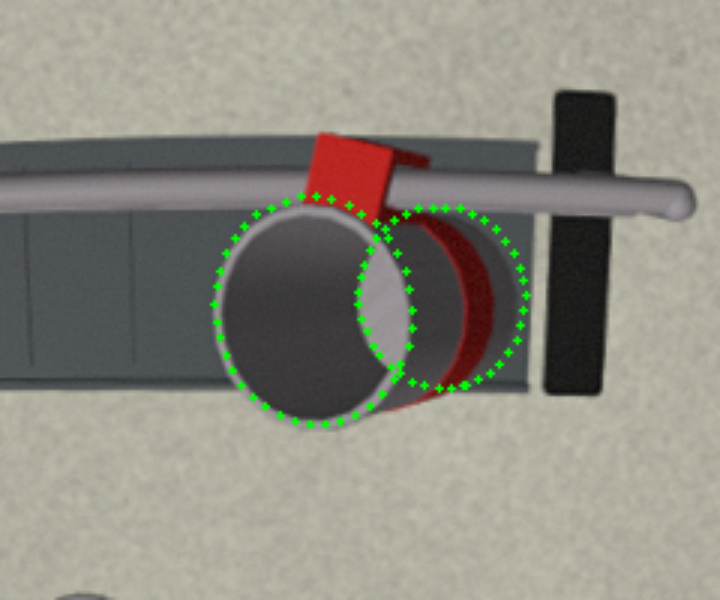

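```bash
python3 -m creep '[{"tx":0.1,"ty":0.2,"tz":0,"spin":0,"fingers":-1},{"tx":0.16,"ty":0.28,"tz":0,"spin":0,"fingers":-1},{"tx":0.16,"ty":0.28,"tz":-0.2,"spin":0,"fingers":-1},{"tx":0.16,"ty":0.28,"tz":-0.4,"spin":0,"fingers":-1},{"tx":0.16,"ty":0.28,"tz":-0.6,"spin":0,"fingers":-1},{"tx":0.16,"ty":0.28,"tz":-0.8,"spin":0,"fingers":-1},{"tx":0.16,"ty":0.28,"tz":-0.88,"spin":0,"fingers":-1},{"tx":0.16,"ty":0.28,"tz":-0.88,"spin":0,"fingers":-1}]' ;python3 -c "
from h import *
st(); grab('wrist','w30.png')"
```

```text
time: 40.7
tcp_pos: [0.5468, -0.2994, 0.1114]
eef_rot: [-3.104, 0.471, 0.009]
force: [-0.2, -0.9, 0.1]
finger_gap: 0.0001
{'time': 40.7, 'tcp_pos': [0.547, -0.299, 0.111], 'eef_rot': [-3.104, 0.471, 0.009], 'force': [-0.236, -0.877, 0.097], 'finger_gap': 0.0, 'joint_pos': [0.527, 0.351, -0.121, 1.635, 0.045, 1.164, -1.477]}
```

View pics/w30.png

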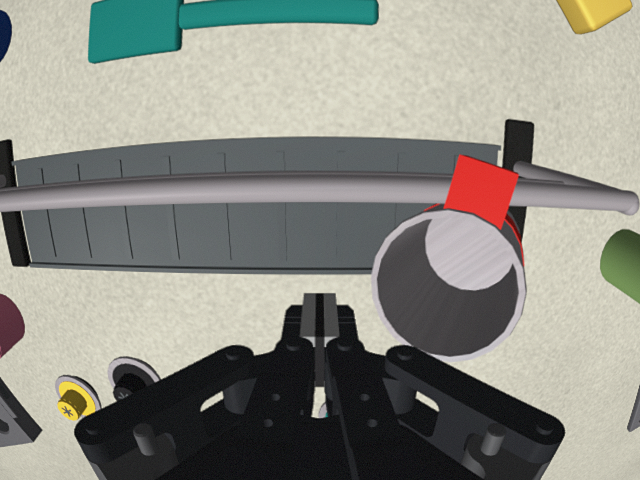

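```bash
python3 -m creep '[{"tx":-0.015,"ty":-0.05,"tz":0.02,"spin":0,"fingers":-1},{"tx":-0.02,"ty":-0.07,"tz":0.02,"spin":0,"fingers":-1},{"tx":-0.02,"ty":-0.07,"tz":0.02,"spin":0,"fingers":-1}]';  python3 -m creep '[{"tx":-0.01,"ty":-0.03,"tz":0,"spin":0,"fingers":-1},{"tx":-0.01,"ty":-0.03,"tz":0,"spin":0,"fingers":-1}]';python3 -m creep '[{"tx":-0.01,"ty":-0.03,"tz":0,"spin":0,"fingers":-1},{"tx":-0.01,"ty":-0.03,"tz":0,"spin":0,"fingers":-1}]';python3 -c "
from h import *
st(); grab('wrist','w31.png')"
```

```text
time: 41.05
tcp_pos: [0.5452, -0.3155, 0.1204]
eef_rot: [3.104, -0.473, 0.004]
force: [1.2, -0.3, 0.3]
finger_gap: 0.0002
time: 41.25
tcp_pos: [0.5426, -0.3205, 0.1189]
eef_rot: [3.105, -0.471, 0.001]
force: [-0.0, -0.6, -0.8]
finger_gap: 0.0
time: 41.45
tcp_pos: [0.5404, -0.3264, 0.1184]
eef_rot: [3.106, -0.471, -0.0]
force: [-0.6, -0.4, -0.7]
finger_gap: 0.0
{'time': 41.45, 'tcp_pos': [0.54, -0.326, 0.118], 'eef_rot': [3.106, -0.471, -0.0], 'force': [-0.638, -0.381, -0.696], 'finger_gap': 0.0, 'joint_pos': [0.559, 0.355, -0.109, 1.613, 0.041, 1.175, -1.431]}
```

View pics/w31.png

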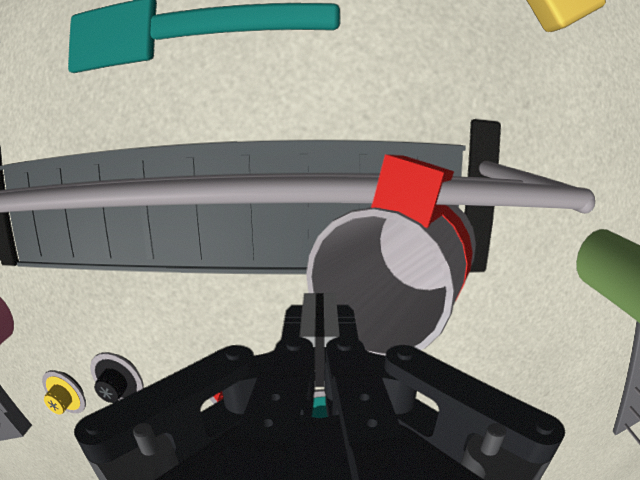

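```bash
python3 -m creep '[{"tx":-0.01,"ty":-0.03,"tz":0,"spin":0,"fingers":-1},{"tx":-0.01,"ty":-0.03,"tz":0,"spin":0,"fingers":-1}]';  python3 -m creep '[{"tx":-0.01,"ty":-0.03,"tz":0,"spin":0,"fingers":-1},{"tx":-0.01,"ty":-0.03,"tz":0,"spin":0,"fingers":-1}]';python3 -m creep '[{"tx":-0.01,"ty":-0.03,"tz":0,"spin":0,"fingers":-1},{"tx":-0.01,"ty":-0.03,"tz":0,"spin":0,"fingers":-1}]';python3 -c "
from h import *
st(); grab('wrist','w32.png')"
```

```text
time: 41.7
tcp_pos: [0.5384, -0.3324, 0.1184]
eef_rot: [3.106, -0.471, -0.0]
force: [-0.4, -0.3, -0.7]
finger_gap: 0.0005
time: 41.9
tcp_pos: [0.5364, -0.3385, 0.1185]
eef_rot: [3.105, -0.471, -0.0]
force: [-0.6, -0.2, -0.4]
finger_gap: 0.0002
time: 42.1
tcp_pos: [0.5344, -0.3445, 0.1185]
eef_rot: [3.106, -0.471, -0.0]
force: [-0.3, -1.6, -0.6]
finger_gap: -0.0002
{'time': 42.1, 'tcp_pos': [0.534, -0.344, 0.118], 'eef_rot': [3.106, -0.471, -0.0], 'force': [-0.25, -1.637, -0.606], 'finger_gap': -0.0, 'joint_pos': [0.582, 0.363, -0.1, 1.602, 0.039, 1.178, -1.399]}
```

View pics/w32.png

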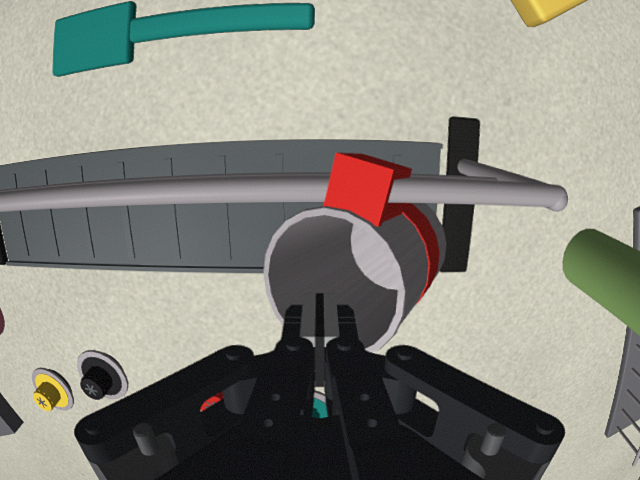

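Run:
```python
from fit import *
f=grab('wrist'); x=f['color'][180:400,220:460,::-1]
cv2.imwrite('pics/c33.png',cv2.resize(x,None,fx=3,fy=2.7,interpolation=cv2.INTER_CUBIC))
f=grab('side'); x=f['color'][110:220,320:440,::-1]
cv2.imwrite('pics/c33s.png',cv2.resize(x,None,fx=6,fy=5,interpolation=cv2.INTER_CUBIC)); st()
```

```text
{'time': 42.25, 'tcp_pos': [0.535, -0.343, 0.118], 'eef_rot': [-3.106, 0.47, 0.0], 'force': [-0.008, 0.336, 0.2], 'finger_gap': -0.0, 'joint_pos': [0.581, 0.363, -0.101, 1.602, 0.039, 1.178, -1.4]}
```

View pics/c33.png

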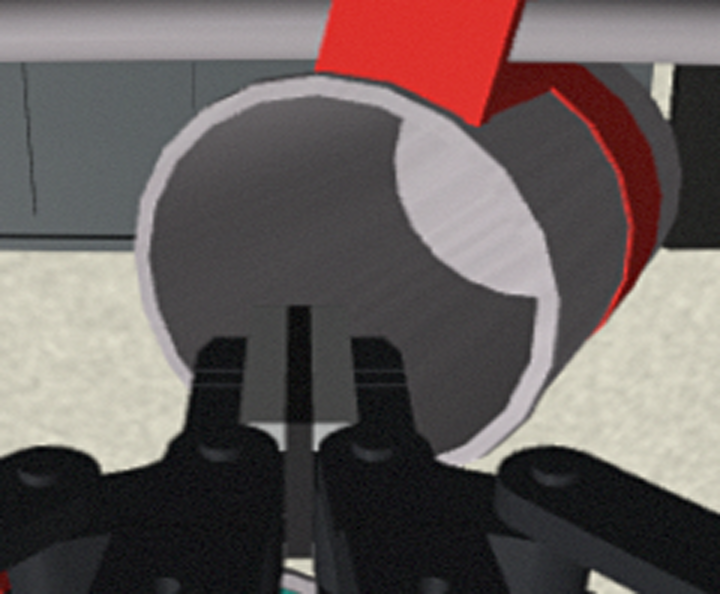

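View pics/c33s.png

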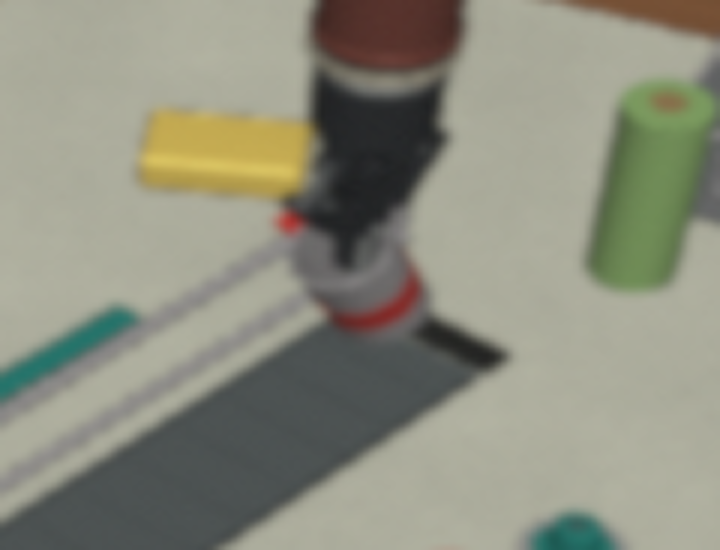

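```bash
python3 -m creep '[{"tx":-0.015,"ty":-0.045,"tz":0,"spin":0,"fingers":-1},{"tx":-0.02,"ty":-0.06,"tz":0,"spin":0,"fingers":-1},{"tx":-0.02,"ty":-0.06,"tz":0,"spin":0,"fingers":-1}]';  python3 -m creep '[{"tx":-0.01,"ty":-0.03,"tz":0,"spin":0,"fingers":-1},{"tx":-0.01,"ty":-0.03,"tz":0,"spin":0,"fingers":-1}]';python3 -m creep '[{"tx":-0.01,"ty":-0.03,"tz":0,"spin":0,"fingers":-1},{"tx":-0.01,"ty":-0.03,"tz":0,"spin":0,"fingers":-1}]';python3 -c "
from h import *
st(); grab('wrist','w34.png')"
```

```text
time: 42.55
tcp_pos: [0.5303, -0.3565, 0.1185]
eef_rot: [3.106, -0.472, -0.0]
force: [-0.8, 0.3, -0.3]
finger_gap: 0.0001
time: 42.75
tcp_pos: [0.5284, -0.3624, 0.1185]
eef_rot: [3.106, -0.471, -0.0]
force: [1.0, -0.0, -0.4]
finger_gap: 0.0001
time: 42.95
tcp_pos: [0.5264, -0.3685, 0.1185]
eef_rot: [3.106, -0.471, -0.0]
force: [-0.9, 0.4, 0.5]
finger_gap: 0.0001
{'time': 42.95, 'tcp_pos': [0.526, -0.368, 0.118], 'eef_rot': [3.106, -0.471, -0.0], 'force': [-0.873, 0.359, 0.523], 'finger_gap': 0.0, 'joint_pos': [0.611, 0.376, -0.089, 1.585, 0.036, 1.183, -1.357]}
```

View pics/w34.png

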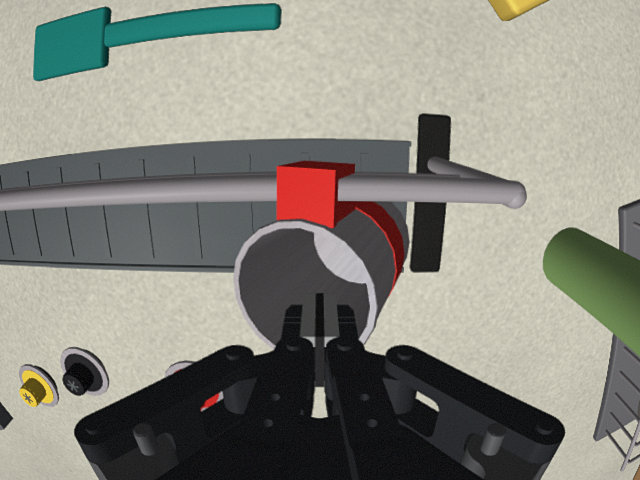

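```bash
python3 -m creep '[{"tx":-0.01,"ty":-0.03,"tz":0,"spin":0,"fingers":-1},{"tx":-0.01,"ty":-0.03,"tz":0,"spin":0,"fingers":-1}]';  python3 -m creep '[{"tx":-0.01,"ty":-0.03,"tz":0,"spin":0,"fingers":-1},{"tx":-0.01,"ty":-0.03,"tz":0,"spin":0,"fingers":-1}]';python3 -m creep '[{"tx":-0.01,"ty":-0.03,"tz":0,"spin":0,"fingers":-1},{"tx":-0.01,"ty":-0.03,"tz":0,"spin":0,"fingers":-1}]';python3 -c "
from h import *
st(); grab('wrist','w35.png')"
```

```text
time: 43.2
tcp_pos: [0.5255, -0.3739, 0.1188]
eef_rot: [3.106, -0.47, 0.002]
force: [3.5, 0.6, 0.2]
finger_gap: -0.0001
time: 43.4
tcp_pos: [0.525, -0.379, 0.1189]
eef_rot: [-3.106, 0.468, -0.006]
force: [7.1, 1.2, -2.6]
finger_gap: 0.0002
time: 43.6
tcp_pos: [0.5234, -0.3844, 0.1189]
eef_rot: [-3.106, 0.466, -0.006]
force: [0.3, 0.9, -1.2]
finger_gap: 0.0001
{'time': 43.6, 'tcp_pos': [0.523, -0.384, 0.119], 'eef_rot': [-3.106, 0.466, -0.006], 'force': [0.329, 0.896, -1.177], 'finger_gap': 0.0, 'joint_pos': [0.631, 0.386, -0.083, 1.569, 0.031, 1.185, -1.327]}
```

View pics/w35.png

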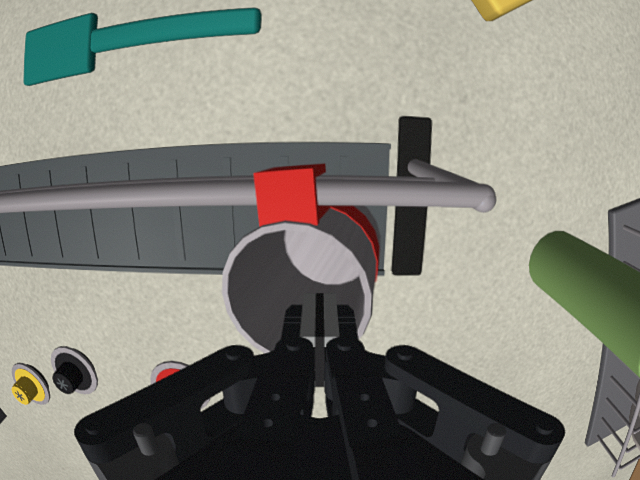

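```bash
python3 -m creep '[{"tx":-0.01,"ty":-0.03,"tz":0,"spin":0,"fingers":-1},{"tx":-0.01,"ty":-0.03,"tz":0,"spin":0,"fingers":-1}]';  python3 -m creep '[{"tx":-0.007,"ty":-0.02,"tz":0,"spin":0,"fingers":-1},{"tx":-0.007,"ty":-0.02,"tz":0,"spin":0,"fingers":-1}]';python3 -c "
from h import *
st(); grab('wrist','w36.png')"
```

```text
time: 43.85
tcp_pos: [0.5202, -0.3914, 0.1187]
eef_rot: [-3.106, 0.469, -0.004]
force: [6.1, 1.8, -2.1]
finger_gap: 0.0002
time: 44.05
tcp_pos: [0.5204, -0.3942, 0.1188]
eef_rot: [-3.105, 0.466, -0.007]
force: [12.2, 2.7, -3.9]
finger_gap: -0.0006
{'time': 44.05, 'tcp_pos': [0.52, -0.394, 0.119], 'eef_rot': [-3.105, 0.466, -0.007], 'force': [12.15, 2.735, -3.94], 'finger_gap': -0.001, 'joint_pos': [0.643, 0.392, -0.079, 1.561, 0.029, 1.186, -1.31]}
```

View pics/w36.png

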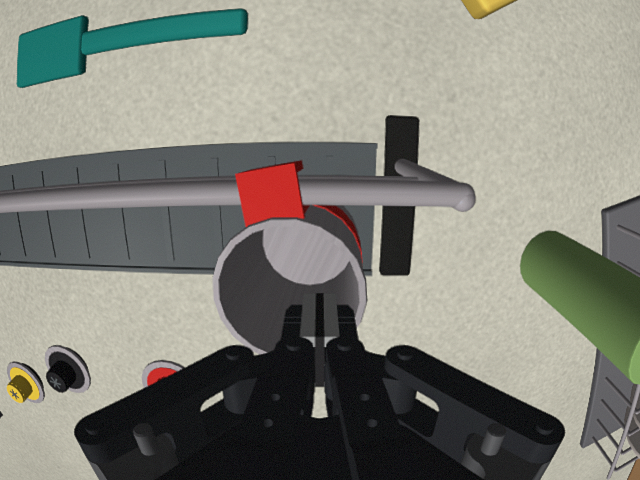

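```bash
python3 -m creep '[{"tx":0.03,"ty":0.04,"tz":0,"spin":0,"fingers":-1},{"tx":0.03,"ty":0.04,"tz":0.05,"spin":0,"fingers":-1},{"tx":0.03,"ty":0.04,"tz":0.25,"spin":0,"fingers":-1},{"tx":0.03,"ty":0.04,"tz":0.5,"spin":0,"fingers":-1},{"tx":-0.05,"ty":0.04,"tz":0.75,"spin":0,"fingers":1},{"tx":-0.05,"ty":0.04,"tz":0.9,"spin":0,"fingers":1},{"tx":-0.05,"ty":0.04,"tz":0.9,"spin":0,"fingers":1},{"tx":-0.05,"ty":0.04,"tz":0.9,"spin":0,"fingers":1}]';python3 red.py w37.png
```

```text
time: 44.9
tcp_pos: [0.507, -0.3882, 0.2998]
eef_rot: [3.105, -0.471, 0.002]
force: [0.3, 0.7, -1.2]
finger_gap: 0.0583
{'time': 44.95, 'tcp_pos': [0.507, -0.388, 0.298], 'eef_rot': [3.106, -0.471, -0.001], 'force': [0.82, 0.732, -0.899], 'finger_gap': 0.065, 'joint_pos': [0.638, 0.284, -0.071, 1.337, 0.02, 1.522, -1.303]}
0.81 [299.1, 180.1]
base [ 0.5336 -0.3859  0.0626] rim [ 0.5362 -0.378   0.1522] axis [0.029 0.088 0.996] roll 5.3 pitch 0.1 cost 0.0048907971805071645
rail coords base x,y 0.0005 -0.1647 rim 0.0006 -0.1563
```

View pics/c_w37.png

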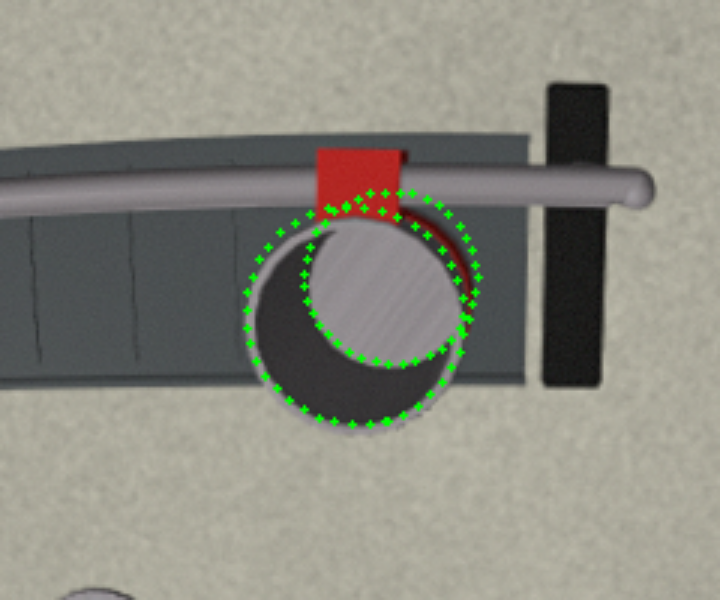

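```bash
python3 -m creep '[{"tx":0.14,"ty":0.045,"tz":0,"spin":0,"fingers":0.95},{"tx":0.14,"ty":0.045,"tz":-0.2,"spin":0,"fingers":0.95},{"tx":0.14,"ty":0.045,"tz":-0.4,"spin":0,"fingers":0.95},{"tx":0.14,"ty":0.045,"tz":-0.6,"spin":0,"fingers":0.95},{"tx":0.14,"ty":0.045,"tz":-0.8,"spin":0,"fingers":0.95},{"tx":0.14,"ty":0.045,"tz":-0.965,"spin":0,"fingers":0.95},{"tx":0.14,"ty":0.045,"tz":-0.965,"spin":0,"fingers":0.95},{"tx":0.14,"ty":0.045,"tz":-0.965,"spin":0,"fingers":0.95}]'; python3 -m creep '[{"tx":0,"ty":0,"tz":0,"spin":0,"fingers":-1},{"tx":0,"ty":0,"tz":0,"spin":0,"fingers":-1},{"tx":0,"ty":0,"tz":0,"spin":0,"fingers":-1},{"tx":0,"ty":0,"tz":0,"spin":0,"fingers":-1},{"tx":0,"ty":0,"tz":0,"spin":0,"fingers":-1},{"tx":0,"ty":0,"tz":0,"spin":0,"fingers":-1}]' 30; python3 -c "
from h import *
st(); grab('wrist','w38.png')"
```

```text
time: 45.8
tcp_pos: [0.5349, -0.3781, 0.1051]
eef_rot: [-3.105, 0.47, 0.003]
force: [1.0, -0.4, 1.6]
finger_gap: 0.0833
time: 46.4
tcp_pos: [0.5366, -0.3791, 0.1079]
eef_rot: [3.105, -0.47, 0.005]
force: [-0.4, 0.9, 6.9]
finger_gap: 0.0633
{'time': 46.4, 'tcp_pos': [0.537, -0.379, 0.108], 'eef_rot': [3.105, -0.47, 0.005], 'force': [-0.422, 0.876, 6.909], 'finger_gap': 0.063, 'joint_pos': [0.615, 0.409, -0.088, 1.561, 0.038, 1.17, -1.352]}
```

View pics/w38.png

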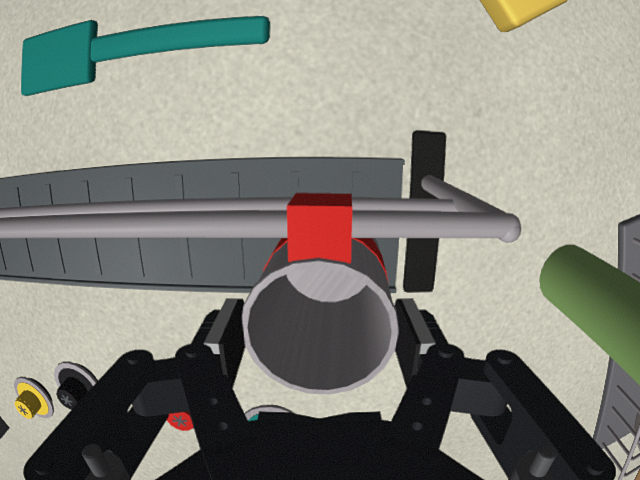

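```bash
python3 -m creep '[{"tx":0,"ty":0,"tz":0,"spin":0,"fingers":-1},{"tx":0,"ty":0,"tz":0,"spin":0,"fingers":-1},{"tx":0,"ty":0,"tz":0.01,"spin":0,"fingers":-1},{"tx":0,"ty":0,"tz":0.02,"spin":0,"fingers":-1},{"tx":0,"ty":0,"tz":0.04,"spin":0,"fingers":-1},{"tx":0,"ty":0,"tz":0.06,"spin":0,"fingers":-1}]' 80;python3 -m creep '[{"tx":0,"ty":0,"tz":0.02,"spin":0,"fingers":-1},{"tx":0,"ty":0,"tz":0.04,"spin":0,"fingers":-1}]'; python3 -c "
from h import *
st(); grab('wrist','w39.png')"
```

```text
time: 47.05
tcp_pos: [0.537, -0.3783, 0.1175]
eef_rot: [3.106, -0.469, 0.004]
force: [0.5, 0.6, -1.3]
finger_gap: 0.0613
time: 47.25
tcp_pos: [0.5367, -0.3781, 0.1257]
eef_rot: [-3.106, 0.469, -0.003]
force: [1.0, -0.2, -0.1]
finger_gap: 0.0609
{'time': 47.25, 'tcp_pos': [0.537, -0.378, 0.126], 'eef_rot': [-3.106, 0.469, -0.003], 'force': [0.977, -0.184, -0.113], 'finger_gap': 0.061, 'joint_pos': [0.614, 0.396, -0.088, 1.541, 0.036, 1.204, -1.35]}
```

View pics/w39.png

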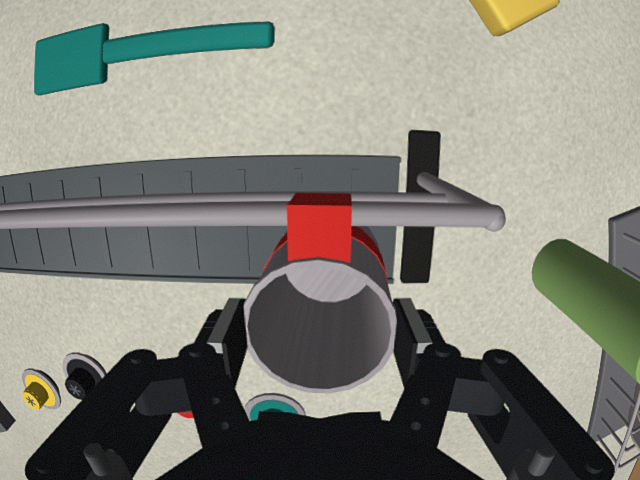

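```bash
python3 -m creep '[{"tx":0,"ty":0,"tz":0.05,"spin":0,"fingers":-1},{"tx":0,"ty":0,"tz":0.12,"spin":0,"fingers":-1},{"tx":0,"ty":0,"tz":0.3,"spin":0,"fingers":-1},{"tx":0,"ty":0,"tz":0.5,"spin":0,"fingers":-1},{"tx":0,"ty":0,"tz":0.7,"spin":0,"fingers":-1},{"tx":-0.03,"ty":0.1,"tz":0.82,"spin":0.03,"fingers":-1},{"tx":-0.06,"ty":0.3,"tz":0.82,"spin":0.08,"fingers":-1},{"tx":-0.1,"ty":0.5,"tz":0.82,"spin":0.13,"fingers":-1},{"tx":-0.15,"ty":0.75,"tz":0.82,"spin":0.2,"fingers":-1},{"tx":-0.2,"ty":1,"tz":0.82,"spin":0.277,"fingers":-1}]';python3 -c "
from h import *
grab('wrist','w40.png')"
```

```text
time: 48.3
tcp_pos: [0.495, -0.1788, 0.2907]
eef_rot: [3.133, 0.218, 0.001]
force: [1.1, 0.6, -0.2]
finger_gap: 0.0611
```

View pics/w40.png

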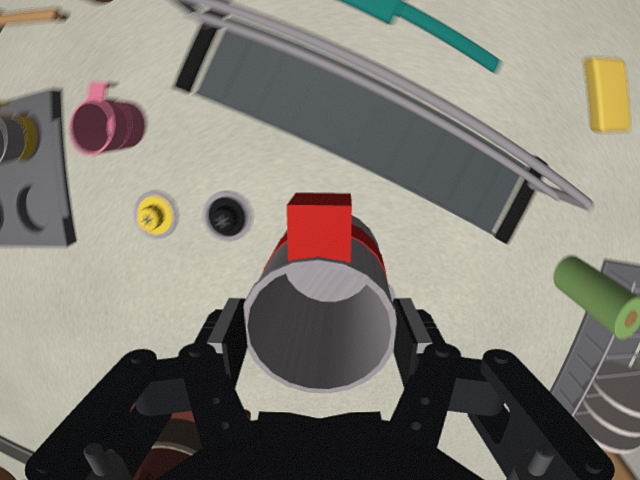

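```bash
python3 -m creep '[{"tx":-0.03,"ty":0.2,"tz":0,"spin":0,"fingers":-1},{"tx":-0.06,"ty":0.4,"tz":0,"spin":0,"fingers":-1},{"tx":-0.1,"ty":0.6,"tz":0,"spin":0,"fingers":-1},{"tx":-0.15,"ty":0.8,"tz":0,"spin":0,"fingers":-1},{"tx":-0.2,"ty":1,"tz":0,"spin":0,"fingers":-1}]';python3 -m creep '[{"tx":-0.03,"ty":0.2,"tz":0,"spin":0,"fingers":-1},{"tx":-0.06,"ty":0.4,"tz":0,"spin":0,"fingers":-1},{"tx":-0.1,"ty":0.6,"tz":0,"spin":0,"fingers":-1},{"tx":-0.12,"ty":0.8,"tz":0,"spin":0,"fingers":-1},{"tx":-0.127,"ty":1,"tz":0,"spin":0,"fingers":-1},{"tx":-0.127,"ty":1,"tz":0,"spin":0,"fingers":-1},{"tx":-0.127,"ty":1,"tz":0,"spin":0,"fingers":-1}]'
```

```text
time: 48.85
tcp_pos: [0.4551, 0.0211, 0.2908]
eef_rot: [3.134, 0.211, 0.002]
force: [0.2, 0.1, -0.9]
finger_gap: 0.0611
time: 49.55
tcp_pos: [0.4302, 0.2203, 0.2904]
eef_rot: [3.134, 0.215, 0.001]
force: [-0.6, -0.9, -1.7]
finger_gap: 0.0605
```

```bash
python3 -m creep '[{"tx":0,"ty":0.112,"tz":-0.1,"spin":0,"fingers":-1},{"tx":0,"ty":0.112,"tz":-0.3,"spin":0,"fingers":-1},{"tx":0,"ty":0.112,"tz":-0.5,"spin":0,"fingers":-1},{"tx":0,"ty":0.112,"tz":-0.7,"spin":0,"fingers":-1},{"tx":0,"ty":0.112,"tz":-0.9,"spin":0,"fingers":-1},{"tx":0,"ty":0.112,"tz":-1,"spin":0,"fingers":-1},{"tx":0,"ty":0.112,"tz":-1,"spin":0,"fingers":-1},{"tx":0,"ty":0.112,"tz":-1,"spin":0,"fingers":-1},{"tx":0,"ty":0.112,"tz":-1,"spin":0,"fingers":-1}]';  python3 - <<'E'
from fit import *
f=grab('wrist','w41.png'); P=wpts(f); st(); t=np.array(readout.get_state()['tcp_pos'])
print(ring(P,t[:2],.0305,t[2]+.038,t[2]+.048,.036))
E
```

```text
time: 50.45
tcp_pos: [0.4319, 0.2422, 0.0913]
eef_rot: [-3.134, -0.21, -0.004]
force: [0.2, -0.2, -0.7]
finger_gap: 0.0607
{'time': 50.5, 'tcp_pos': [0.432, 0.242, 0.091], 'eef_rot': [-3.134, -0.21, -0.004], 'force': [0.373, 0.232, -1.402], 'finger_gap': 0.061, 'joint_pos': [0.055, 0.173, -0.707, 1.944, 0.13, 1.066, -2.144]}
(array([0.42900241, 0.24183457]), 5001, np.float64(0.0014636918203123196))
```

View pics/w41.png

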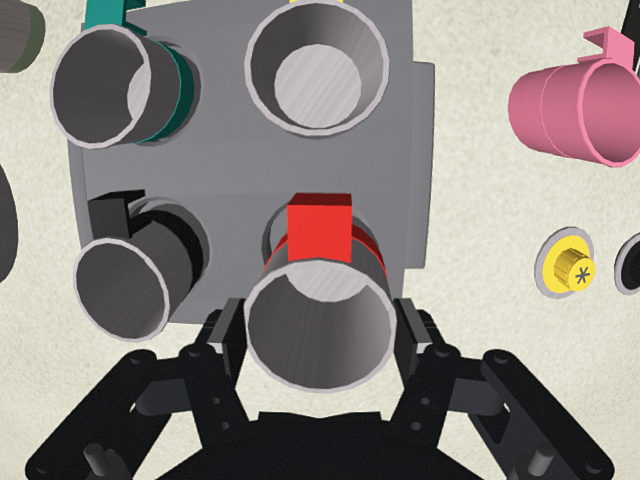

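```bash
python3 -m creep '[{"tx":-0.007,"ty":0.009,"tz":-0.02,"spin":0,"fingers":-1},{"tx":-0.007,"ty":0.009,"tz":-0.05,"spin":0,"fingers":-1},{"tx":-0.007,"ty":0.009,"tz":-0.08,"spin":0,"fingers":-1},{"tx":-0.007,"ty":0.009,"tz":-0.1,"spin":0,"fingers":-1},{"tx":-0.007,"ty":0.009,"tz":-0.1,"spin":0,"fingers":-1}]';python3 -m creep '[{"tx":0,"ty":0,"tz":-0.03,"spin":0,"fingers":-1},{"tx":0,"ty":0,"tz":-0.05,"spin":0,"fingers":-1}]';python3 -m creep '[{"tx":0,"ty":0,"tz":-0.015,"spin":0,"fingers":-1},{"tx":0,"ty":0,"tz":-0.025,"spin":0,"fingers":-1}]'
```

```text
time: 51.0
tcp_pos: [0.4313, 0.2446, 0.0709]
eef_rot: [-3.134, -0.212, -0.006]
force: [2.1, -1.2, 13.9]
finger_gap: 0.0611
time: 51.2
tcp_pos: [0.4372, 0.2488, 0.0662]
eef_rot: [-3.128, -0.213, -0.026]
force: [9.3, 3.2, 58.0]
finger_gap: 0.0612
time: 51.4
tcp_pos: [0.434, 0.2492, 0.0589]
eef_rot: [-3.127, -0.212, -0.017]
force: [0.9, 12.8, 5.7]
finger_gap: 0.061
```

Run:
```python
from fit import *
f=grab('wrist','w42.png'); st()
```

```text
{'time': 51.45, 'tcp_pos': [0.432, 0.249, 0.057], 'eef_rot': [-3.127, -0.213, -0.013], 'force': [3.462, 12.707, 6.47], 'finger_gap': 0.061, 'joint_pos': [0.033, 0.222, -0.703, 1.975, 0.169, 0.991, -2.184]}
```

View pics/w42.png

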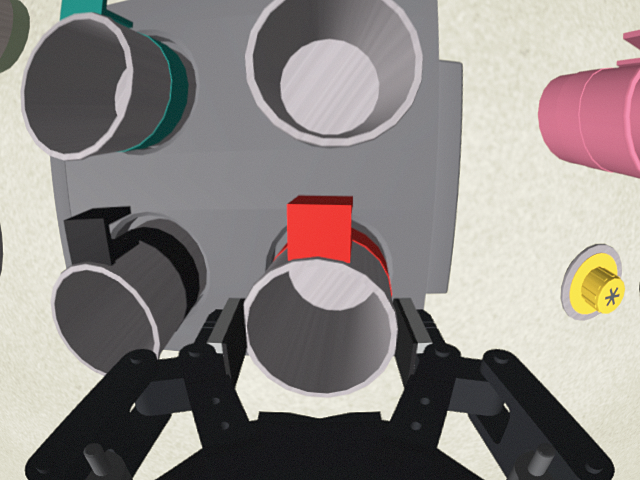

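```bash
python3 -m creep '[{"tx":-0.005,"ty":-0.01,"tz":0,"spin":0,"fingers":0.6},{"tx":-0.005,"ty":-0.02,"tz":0,"spin":0,"fingers":0.8},{"tx":-0.005,"ty":-0.02,"tz":0,"spin":0,"fingers":0.8},{"tx":-0.005,"ty":-0.02,"tz":0,"spin":0,"fingers":0.8}]' 30
python3 - <<'E'
from fit import *
f=grab('wrist','w43.png'); st()
E
```

```text
time: 51.85
tcp_pos: [0.4279, 0.2393, 0.0541]
eef_rot: [3.134, 0.211, -0.001]
force: [-0.5, 1.7, 0.1]
finger_gap: 0.0769
{'time': 51.9, 'tcp_pos': [0.428, 0.24, 0.054], 'eef_rot': [3.134, 0.211, -0.001], 'force': [0.424, 0.07, 0.339], 'finger_gap': 0.076, 'joint_pos': [0.041, 0.217, -0.7, 1.988, 0.166, 0.994, -2.174]}
```

View pics/w43.png

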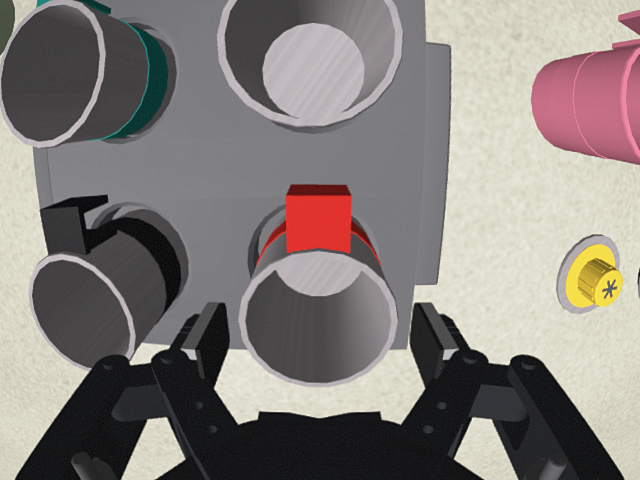

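```bash
python3 -m creep '[{"tx":0,"ty":0.005,"tz":0.15,"spin":0,"fingers":0.8},{"tx":0,"ty":0.005,"tz":0.35,"spin":0,"fingers":0.8},{"tx":0,"ty":0.01,"tz":0.6,"spin":0,"fingers":0.8},{"tx":0.0,"ty":0.1,"tz":0.8,"spin":0,"fingers":0.8},{"tx":-0.05,"ty":0.25,"tz":1,"spin":0,"fingers":0.8},{"tx":-0.05,"ty":0.27,"tz":1,"spin":0,"fingers":0.8},{"tx":-0.05,"ty":0.27,"tz":1,"spin":0,"fingers":0.8}]'
cat > chk.py <<'E'
from fit import *
import sys
f=grab('wrist',sys.argv[1]); st(); P=wpts(f)
W={'red':(.4276,.2430),'black':(.413,.352),'yellow':(.5366,.2577),'teal':(.522,.3665)}
for n,w in W.items():
    w=np.array(w); s=P[np.hypot(*(P[:,:2]-w).T)<.045]
    s=s[(s[:,2]>.085)&(s[:,2]<.11)]
    # rim plane
    q=ring(P,w,.0305,.088,.106,.038); c=q[0]
    k=s[np.abs(np.hypot(*(s[:,:2]-c).T)-.0305)<.003]
    A=np.c_[k[:,:2]-c,np.ones(len(k))]; b,*_=np.linalg.lstsq(A,k[:,2],rcond=None)
    print(n,'rim c',c.round(4),'z',b[2].round(4),'tilt deg',np.degrees(b[:2]).round(1),len(k),round(q[2],4))
E
python3 chk.py w44.png
```

```text
time: 52.6
tcp_pos: [0.4179, 0.2951, 0.2549]
eef_rot: [-3.134, -0.215, -0.002]
force: [0.1, -0.8, -0.7]
finger_gap: 0.0767
{'time': 52.65, 'tcp_pos': [0.418, 0.294, 0.254], 'eef_rot': [3.134, 0.213, -0.001], 'force': [-0.065, -1.092, -0.057], 'finger_gap': 0.077, 'joint_pos': [0.027, 0.078, -0.757, 1.688, 0.054, 1.398, -2.174]}
red rim c [0.4286 0.2403] z 0.0941 tilt deg [0.9 1.1] 1045 0.0014
black rim c [0.4118 0.3516] z 0.0941 tilt deg [ 1.2 -1. ] 1075 0.0017
yellow rim c [0.5356 0.2578] z 0.0947 tilt deg [-2.1  2. ] 1043 0.0017
teal rim c [0.5211 0.3655] z 0.0946 tilt deg [-1.1 -2.5] 1058 0.0017
```

View pics/w44.png

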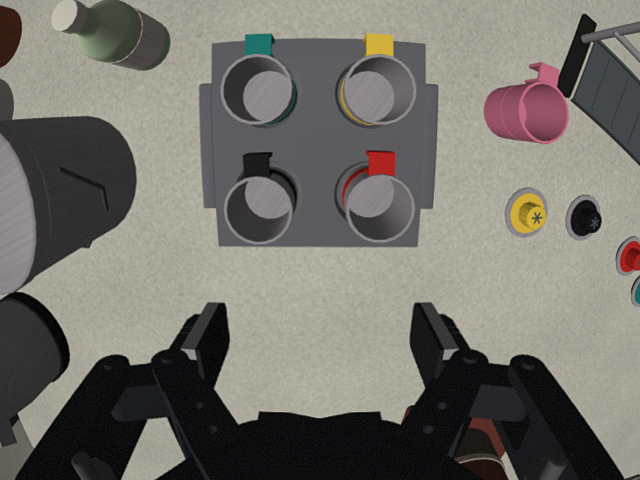

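```bash
python3 -m creep '[{"tx":0.02,"ty":-0.2,"tz":0,"spin":0,"fingers":0.4},{"tx":0.04,"ty":-0.4,"tz":0,"spin":0,"fingers":0.4},{"tx":0.06,"ty":-0.6,"tz":0,"spin":0,"fingers":0.4},{"tx":0.08,"ty":-0.8,"tz":0,"spin":0,"fingers":0.4},{"tx":0.1,"ty":-1,"tz":-0.1,"spin":0,"fingers":0.4}]' 40; python3 -m creep '[{"tx":0,"ty":-0.2,"tz":-0.2,"spin":0,"fingers":0.4},{"tx":0,"ty":-0.31,"tz":-0.4,"spin":0,"fingers":0.4},{"tx":0,"ty":-0.31,"tz":-0.4,"spin":0,"fingers":0.4},{"tx":0,"ty":-0.31,"tz":-0.4,"spin":0,"fingers":0.4},{"tx":0,"ty":-0.31,"tz":-0.4,"spin":0,"fingers":0.4}]'
cat > lid.py <<'E'
from fit import *
import sys
n=sys.argv[1]; c0=L[n] if len(sys.argv)<5 else (float(sys.argv[3]),float(sys.argv[4]))
f=grab('wrist',sys.argv[2]); P=wpts(f); st()
a=disc(P,c0,.033,.045,.025); print('wrist cap',a[0].round(4),a[1]); 
# disc ring outer radius 33 at z .013
print('disc ring', ring(P,a[0],.024,.010,.0165,.036)[0].round(4))
for d in cams.cut_out(f,'lid_'+n)[:2]: print(round(d['confidence'],2),d['point'],pix3(f,np.round([d['point']])).round(4))
g=grab('top'); P=allpts(g)[0]; a=disc(P,c0,.033,.045,.025); print('top cap',a[0].round(4),a[1])
E
python3 lid.py yellow w45.png
```

```text
time: 53.15
tcp_pos: [0.4386, 0.091, 0.2347]
eef_rot: [3.134, 0.209, 0.002]
force: [1.1, 0.1, 0.3]
finger_gap: 0.0599
time: 53.65
tcp_pos: [0.4384, 0.0324, 0.155]
eef_rot: [-3.134, -0.212, -0.001]
force: [0.7, 0.3, 0.3]
finger_gap: 0.0598
{'time': 53.7, 'tcp_pos': [0.439, 0.033, 0.155], 'eef_rot': [-3.134, -0.213, -0.002], 'force': [0.746, 0.475, 0.549], 'finger_gap': 0.059, 'joint_pos': [0.32, -0.043, -0.477, 1.992, -0.022, 1.187, -1.583]}
wrist cap [0.4373 0.0311] 1066
disc ring [0.4355 0.0307]
0.88 [319.2, 217.2] [[0.4426 0.0331 0.0379]]
top cap [nan nan] 0fit.py:16: RuntimeWarning: Mean of empty slice.
  c=s[:,:2].mean(0)
  ret = um.true_divide(
```

View pics/w45.png

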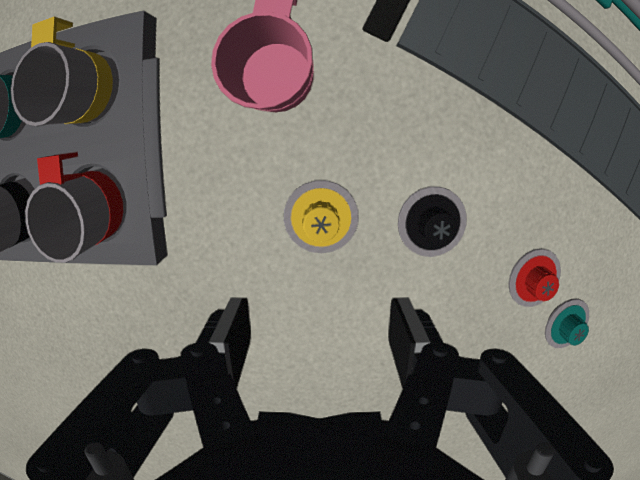

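```bash
python3 -m creep '[{"tx":-0.004,"ty":0,"tz":-0.2,"spin":0,"fingers":0.3},{"tx":-0.004,"ty":0,"tz":-0.4,"spin":0,"fingers":0.3},{"tx":-0.004,"ty":0,"tz":-0.55,"spin":0,"fingers":0.3},{"tx":-0.004,"ty":0,"tz":-0.66,"spin":0,"fingers":0.3},{"tx":-0.004,"ty":0,"tz":-0.68,"spin":0,"fingers":0.3},{"tx":-0.004,"ty":0,"tz":-0.68,"spin":0,"fingers":0.3},{"tx":-0.004,"ty":0,"tz":-0.68,"spin":0,"fingers":0.3}]'; python3 -c "
from h import *
st(); grab('wrist','w46.png')"
```

```text
time: 54.5
tcp_pos: [0.4385, 0.0322, 0.0199]
eef_rot: [3.134, 0.212, 0.003]
force: [0.7, 0.3, -0.5]
finger_gap: 0.0558
{'time': 54.5, 'tcp_pos': [0.439, 0.032, 0.02], 'eef_rot': [3.134, 0.212, 0.003], 'force': [0.654, 0.314, -0.452], 'finger_gap': 0.056, 'joint_pos': [0.293, 0.133, -0.489, 2.139, 0.081, 0.885, -1.678]}
```

View pics/w46.png

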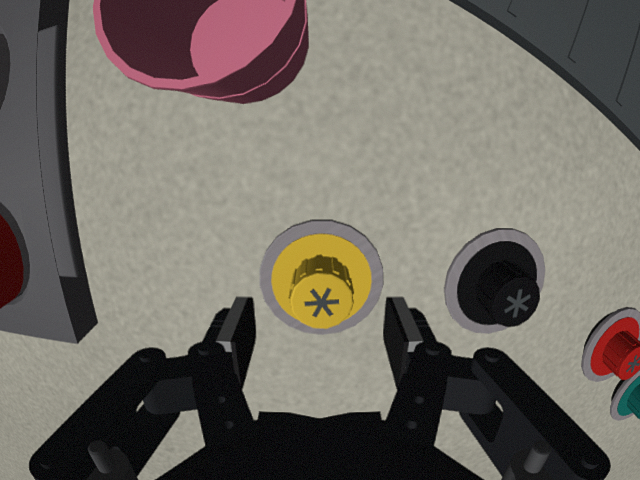

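Run:
```python
from fit import *
f=grab('wrist'); t=np.array(readout.get_state()['tcp_pos'])
print(wproj(f,np.array([t+[0,0,.017],t+[.002,0,.017]])).round(1))
P=wpts(f); print(disc(P,(.438,.0325),.033,.045,.022), ring(P,(.438,.0325),.026,.0105,.0155,.037))
```

```text
[[318.9 297.4]
 [319.5 293.5]]
(array([0.43800984, 0.03101407]), 2997) (array([0.43469684, 0.03051221]), 7390, np.float64(0.004022650528525795))
```

```bash
python3 -m creep '[{"tx":-0.005,"ty":0,"tz":-0.01,"spin":0,"fingers":-1},{"tx":-0.005,"ty":0,"tz":-0.01,"spin":0,"fingers":-1},{"tx":-0.005,"ty":0,"tz":-0.01,"spin":0,"fingers":-1},{"tx":-0.005,"ty":0,"tz":-0.01,"spin":0,"fingers":-1},{"tx":-0.005,"ty":0,"tz":-0.01,"spin":0,"fingers":-1},{"tx":-0.005,"ty":0,"tz":-0.01,"spin":0,"fingers":-1}]' 60; python3 -m creep '[{"tx":0,"ty":0,"tz":0.1,"spin":0,"fingers":-1},{"tx":0,"ty":0,"tz":0.3,"spin":0,"fingers":-1},{"tx":0,"ty":0,"tz":0.5,"spin":0,"fingers":-1},{"tx":0,"ty":0,"tz":0.7,"spin":0,"fingers":-1},{"tx":0,"ty":0,"tz":0.85,"spin":0,"fingers":-1},{"tx":0,"ty":0,"tz":0.85,"spin":0,"fingers":-1}]'; python3 -c "
from h import *
st(); grab('wrist','w47.png')"
```

```text
time: 55.2
tcp_pos: [0.4363, 0.0319, 0.0165]
eef_rot: [-3.134, -0.212, 0.0]
force: [0.0, -0.2, 0.2]
finger_gap: -0.0002
time: 55.8
tcp_pos: [0.4387, 0.0322, 0.1907]
eef_rot: [3.134, 0.212, 0.011]
force: [0.3, 0.3, -0.9]
finger_gap: 0.0002
{'time': 55.8, 'tcp_pos': [0.439, 0.032, 0.191], 'eef_rot': [3.134, 0.212, 0.011], 'force': [0.272, 0.339, -0.86], 'finger_gap': 0.0, 'joint_pos': [0.332, -0.078, -0.476, 1.947, -0.036, 1.257, -1.568]}
```

View pics/w47.png

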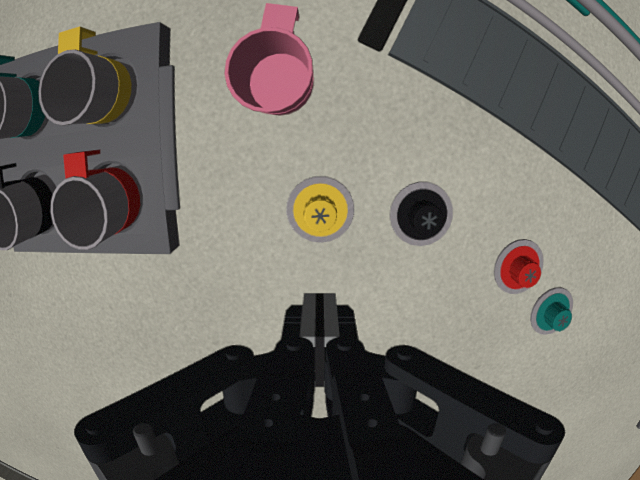

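Run:
```python
from fit import *
f=grab('wrist'); t=np.array(readout.get_state()['tcp_pos'])
uv=np.array([[308,300],[331,300],[308,320],[331,320],[308,335],[331,345]])
p=pix3(f,uv); print((p-t).round(4)); print(f['range_z'][uv[:,1],uv[:,0]])
print(wproj(f,np.array([t,t+[0,0,.019]])))
x=f['color'][280:400,260:380,::-1]; cv2.imwrite('pics/c47.png',cv2.resize(x,None,fx=5,fy=5))
P=wpts(f); print(disc(P,(.438,.0325),.033,.045,.022))
```

```text
[[ 0.0097  0.0056  0.0401]
 [ 0.011  -0.0034  0.0402]
 [ 0.0097  0.0052  0.056 ]
 [ 0.0108 -0.003   0.056 ]
 [ 0.0092  0.0049  0.0653]
 [ 0.0121 -0.0023  0.0744]]
[0.14626467 0.14620003 0.13115793 0.13120879 0.12249469 0.11326101]
[[318.7920883  282.80834617]
 [318.76871444 299.57006578]]
(array([0.43703641, 0.03091873]), 869)
```

View pics/c47.png

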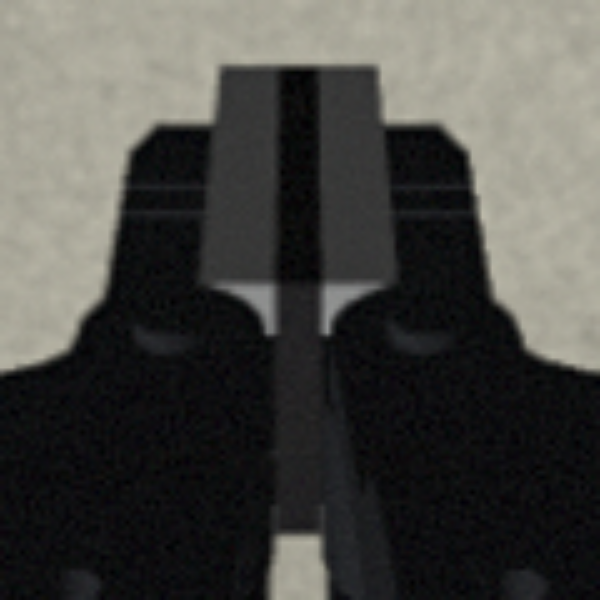

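```bash
python3 -m creep '[{"tx":-0.005,"ty":-0.002,"tz":-0.2,"spin":0,"fingers":0.3},{"tx":-0.005,"ty":-0.002,"tz":-0.4,"spin":0,"fingers":0.3},{"tx":-0.005,"ty":-0.002,"tz":-0.6,"spin":0,"fingers":0.3},{"tx":-0.005,"ty":-0.002,"tz":-0.8,"spin":0,"fingers":0.3},{"tx":-0.005,"ty":-0.002,"tz":-0.9,"spin":0,"fingers":0.3},{"tx":-0.005,"ty":-0.002,"tz":-0.98,"spin":0,"fingers":0.3},{"tx":-0.005,"ty":-0.002,"tz":-0.98,"spin":0,"fingers":0.3},{"tx":-0.005,"ty":-0.002,"tz":-0.98,"spin":0,"fingers":0.3}]'
python3 - <<'E'
from fit import *
f=grab('wrist','w48.png'); t=np.array(readout.get_state()['tcp_pos']); st()
P=wpts(f); d=P-t
for s in (1,-1):
    m=(np.abs(d[:,0])<.02)&(d[:,1]*s>.02)&(d[:,1]*s<.045)&(d[:,2]>.01)&(d[:,2]<.09)
    q=d[m]; print(s,len(q),np.percentile(q[:,2],[0,1,5,50]).round(4))
E
```

```text
time: 56.7
tcp_pos: [0.4344, 0.0317, -0.01]
eef_rot: [-3.134, -0.212, 0.003]
force: [0.1, -1.1, 0.0]
finger_gap: 0.0559
{'time': 56.75, 'tcp_pos': [0.435, 0.032, -0.009], 'eef_rot': [-3.134, -0.212, 0.001], 'force': [0.447, 0.067, -0.652], 'finger_gap': 0.056, 'joint_pos': [0.291, 0.18, -0.492, 2.165, 0.115, 0.821, -1.709]}
1 6890 [0.01   0.0101 0.0106 0.0571]
-1 6706 [0.01   0.0101 0.022  0.0583]
```

View pics/w48.png

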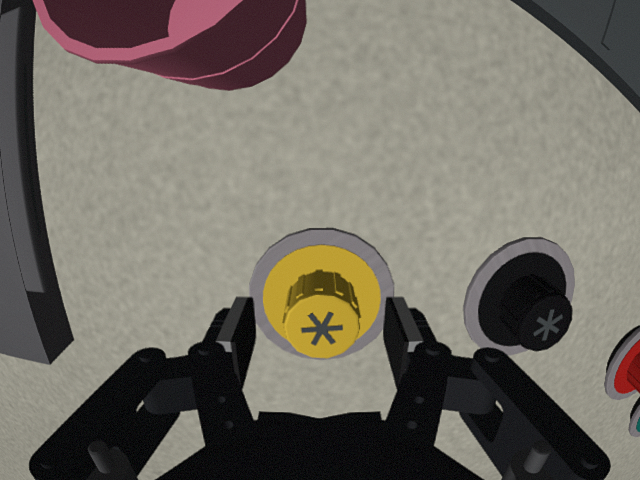

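```bash
python3 -m creep '[{"tx":0.013,"ty":0,"tz":-0.03,"spin":0,"fingers":0.2},{"tx":0.013,"ty":0,"tz":-0.055,"spin":0,"fingers":0.2},{"tx":0.013,"ty":0,"tz":-0.055,"spin":0,"fingers":0.2}]'; python3 -m creep '[{"tx":0,"ty":0,"tz":0,"spin":0,"fingers":-1},{"tx":0,"ty":0,"tz":0,"spin":0,"fingers":-1},{"tx":0,"ty":0,"tz":0,"spin":0,"fingers":-1},{"tx":0,"ty":0,"tz":0,"spin":0,"fingers":-1},{"tx":0,"ty":0,"tz":0,"spin":0,"fingers":-1}]' 40; python3 -c "
from h import *
st(); grab('wrist','w49.png')"
```

```text
time: 57.05
tcp_pos: [0.4393, 0.0314, -0.0182]
eef_rot: [3.133, 0.211, 0.003]
force: [-11.7, -0.9, 37.6]
finger_gap: 0.0512
time: 57.55
tcp_pos: [0.4451, 0.0325, -0.0153]
eef_rot: [3.134, 0.211, 0.02]
force: [-4.1, 0.7, 49.5]
finger_gap: 0.0288
{'time': 57.55, 'tcp_pos': [0.445, 0.032, -0.015], 'eef_rot': [3.134, 0.211, 0.02], 'force': [-4.081, 0.74, 49.491], 'finger_gap': 0.029, 'joint_pos': [0.284, 0.2, -0.488, 2.158, 0.134, 0.798, -1.724]}
```

View pics/w49.png

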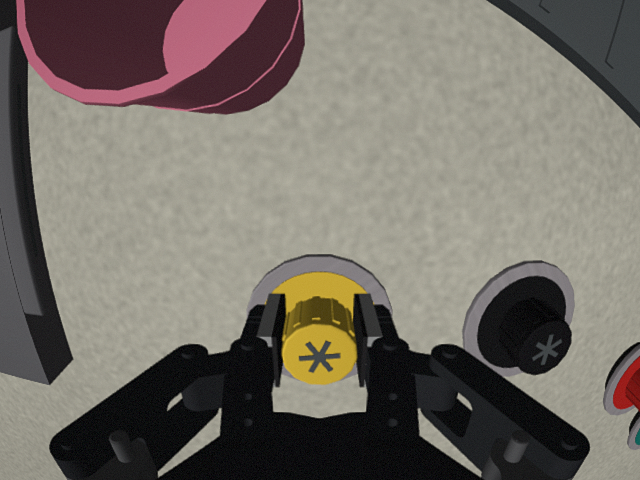

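```bash
python3 -m creep '[{"tx":0,"ty":0,"tz":0.02,"spin":0,"fingers":-1},{"tx":0,"ty":0,"tz":0.04,"spin":0,"fingers":-1},{"tx":0,"ty":0,"tz":0.1,"spin":0,"fingers":-1},{"tx":0,"ty":0,"tz":0.3,"spin":0,"fingers":-1},{"tx":0,"ty":0,"tz":0.5,"spin":0,"fingers":-1},{"tx":0,"ty":0,"tz":0.7,"spin":0,"fingers":-1},{"tx":0,"ty":0,"tz":0.9,"spin":0,"fingers":-1},{"tx":0,"ty":0,"tz":1,"spin":0,"fingers":-1},{"tx":0,"ty":0,"tz":1,"spin":0,"fingers":-1}]' 60; python3 -c "
from h import *
st(); grab('wrist','w50.png')"
```

```text
time: 58.5
tcp_pos: [0.4394, 0.0317, 0.1828]
eef_rot: [3.134, 0.212, 0.008]
force: [-0.3, -0.2, -0.9]
finger_gap: 0.0283
{'time': 58.5, 'tcp_pos': [0.439, 0.032, 0.183], 'eef_rot': [3.134, 0.212, 0.008], 'force': [-0.322, -0.208, -0.856], 'finger_gap': 0.028, 'joint_pos': [0.343, -0.068, -0.489, 1.955, -0.033, 1.242, -1.57]}
```

View pics/w50.png

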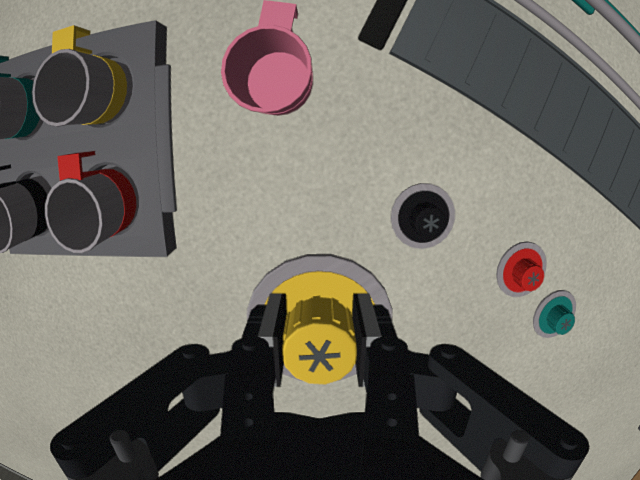

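```bash
cat > lidrel.py <<'E'
from fit import *
import sys
f=grab('wrist'); t=np.array(readout.get_state()['tcp_pos']); P=wpts(f)
v=(P-t)
col={}
m=(np.abs(v[:,0])<.045)&(np.abs(v[:,1])<.045)&(v[:,2]>.0)&(v[:,2]<.07)
q=v[m]; print(np.histogram(q[:,2],bins=np.arange(0,.071,.005)))
# disc top rim: outer visible annulus at z ~ lid+13
z0=float(sys.argv[1]) if len(sys.argv)>1 else .0155
d=q[(np.abs(q[:,2]-(z0+.013))<.004)]
r=least_squares(lambda c: np.hypot(d[:,0]-c[0],d[:,1]-c[1]).clip(0,.04)-0, [0,0]).x
# outer edge fit: for angle bins take max radius
a=np.arctan2(d[:,1],d[:,0]); R=np.hypot(d[:,0],d[:,1]); E=[]
for k in np.linspace(-np.pi,np.pi,37)[:-1]:
    s=(a>k)&(a<k+.175)&(R<.042)
    if s.sum()>5: i=np.nonzero(s)[0][np.argsort(R[s])[int(.97*s.sum())]]; E.append(d[i,:2])
E=np.array(E); E=E[np.hypot(*E.T)>.026]
c=least_squares(lambda c: np.hypot(E[:,0]-c[0],E[:,1]-c[1])-.033,[0,0],loss='soft_l1',f_scale=.001).x
print('disc centre rel TCP',c.round(4),len(E))
cp=q[(np.abs(q[:,2]-(z0+.037))<.003)&(np.hypot(q[:,0]-c[0],q[:,1]-c[1])<.018)]
print('cap mean',cp[:,:2].mean(0).round(4) if len(cp) else None,len(cp))
E
python3 lidrel.py
```

```text
(array([   0,    0,    0,    0,    1, 3768, 1725,  677,  799,  944, 4433,
        652,  532,  976]), array([0.   , 0.005, 0.01 , 0.015, 0.02 , 0.025, 0.03 , 0.035, 0.04 ,
       0.045, 0.05 , 0.055, 0.06 , 0.065, 0.07 ]))
disc centre rel TCP [-0.0077 -0.0013] 19
cap mean [-0.0049 -0.0009] 4076
```

```bash
python3 -m creep '[{"tx":0.1,"ty":0.2,"tz":0,"spin":0,"fingers":-1},{"tx":0.2,"ty":0.4,"tz":0,"spin":0,"fingers":-1},{"tx":0.3,"ty":0.6,"tz":0,"spin":0,"fingers":-1},{"tx":0.4,"ty":0.8,"tz":0,"spin":0,"fingers":-1},{"tx":0.508,"ty":1,"tz":0,"spin":0,"fingers":-1},{"tx":0.508,"ty":1,"tz":0,"spin":0,"fingers":-1}]'; python3 -m creep '[{"tx":0,"ty":0.135,"tz":0,"spin":0,"fingers":-1},{"tx":0,"ty":0.135,"tz":-0.1,"spin":0,"fingers":-1},{"tx":0,"ty":0.135,"tz":-0.25,"spin":0,"fingers":-1},{"tx":0,"ty":0.135,"tz":-0.35,"spin":0,"fingers":-1},{"tx":0,"ty":0.135,"tz":-0.35,"spin":0,"fingers":-1},{"tx":0,"ty":0.135,"tz":-0.35,"spin":0,"fingers":-1}]'; python3 -c "
from h import *
st(); grab('wrist','w51.png')";python3 lidrel.py
```

```text
time: 59.2
tcp_pos: [0.5386, 0.2373, 0.1766]
eef_rot: [-3.13, -0.221, 0.007]
force: [-0.4, -0.4, -0.4]
finger_gap: 0.0282
time: 59.8
tcp_pos: [0.5388, 0.258, 0.109]
eef_rot: [3.134, 0.212, -0.003]
force: [0.2, -0.6, -0.7]
finger_gap: 0.0282
{'time': 59.8, 'tcp_pos': [0.539, 0.258, 0.109], 'eef_rot': [3.134, 0.212, -0.003], 'force': [0.199, -0.592, -0.682], 'finger_gap': 0.028, 'joint_pos': [0.007, 0.369, -0.648, 1.685, 0.238, 1.17, -2.139]}
(array([   0,    0,    0,    0,   83, 5137,  511,  729,  836, 1046, 4251,
        630,  633,  858]), array([0.   , 0.005, 0.01 , 0.015, 0.02 , 0.025, 0.03 , 0.035, 0.04 ,
       0.045, 0.05 , 0.055, 0.06 , 0.065, 0.07 ]))
disc centre rel TCP [-0.0089 -0.0016] 16
cap mean [-0.0067 -0.0013] 3844
```

View pics/w51.png

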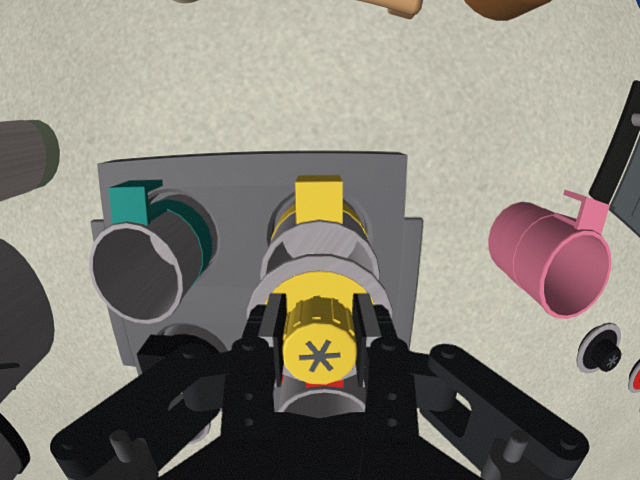

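```bash
cat > rimlid.py <<'E'
from fit import *
import sys
w=np.array([float(sys.argv[1]),float(sys.argv[2])])
f=grab('wrist'); t=np.array(readout.get_state()['tcp_pos']); P=wpts(f)
s=P[(np.hypot(*(P[:,:2]-w).T)<.04)&(P[:,2]>.0905)&(P[:,2]<.1005)]
# outer edge by angle bins about w
a=np.arctan2(s[:,1]-w[1],s[:,0]-w[0]); R=np.hypot(*(s[:,:2]-w).T); E=[]
for k in np.linspace(-np.pi,np.pi,37)[:-1]:
    m=(a>k)&(a<k+.175)
    if m.sum()>4: i=np.nonzero(m)[0][np.argsort(R[m])[int(.95*m.sum())]]; E.append(s[i,:2])
E=np.array(E); c=least_squares(lambda c: np.hypot(E[:,0]-c[0],E[:,1]-c[1])-.032,w,loss='soft_l1',f_scale=.001).x
print('tcp',t.round(4),'rim outer fit',c.round(4),len(E),'mean ring',ring(P,w,.0305,.0905,.1005,.036)[0].round(4))
# lid disc silhouettes by projection: compare predicted circles
im=f['color'][:,:,::-1].copy(); th=np.linspace(0,6.28,60)
def draw(c,z,r,colr):
    for p in wproj(f,np.c_[c[0]+r*np.cos(th),c[1]+r*np.sin(th),np.full(60,z)]): 
        if 0<=p[0]<640 and 0<=p[1]<480: cv2.circle(im,(int(p[0]),int(p[1])),0,colr,-1)
o=np.array([float(sys.argv[3]),float(sys.argv[4])])
draw(w,.096,.032,(255,0,255)); z0=.0155
draw(t[:2]+o,t[2]+z0+.013,.033,(0,255,0)); draw(t[:2]+o,t[2]+z0+.037,.015,(0,0,255))
cv2.imwrite('pics/'+sys.argv[5],cv2.resize(im[160:440,190:450],None,fx=2.7,fy=2.1))
E
python3 rimlid.py .5358 .2576 -.0055 -.001 w52.png
```

```text
tcp [0.5401 0.2588 0.1107] rim outer fit [0.5385 0.2575] 19 mean ring [0.5368 0.2574]
```

View pics/w52.png

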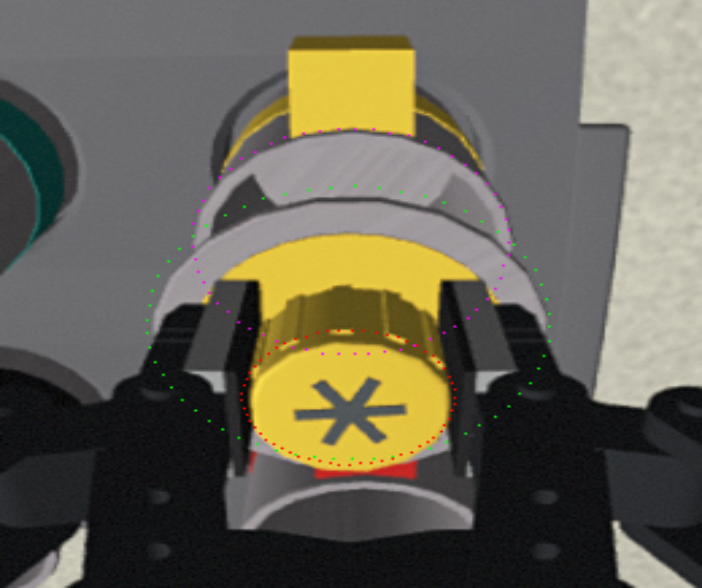

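```bash
python3 -m creep '[{"tx":0.015,"ty":0,"tz":-0.05,"spin":0,"fingers":-1},{"tx":0.015,"ty":0,"tz":-0.1,"spin":0,"fingers":-1},{"tx":0.015,"ty":0,"tz":-0.13,"spin":0,"fingers":-1},{"tx":0.015,"ty":0,"tz":-0.13,"spin":0,"fingers":-1}]';python3 -m creep '[{"tx":0,"ty":0,"tz":-0.015,"spin":0,"fingers":-1},{"tx":0,"ty":0,"tz":-0.02,"spin":0,"fingers":-1}]'
```

```text
time: 60.35
tcp_pos: [0.5417, 0.258, 0.082]
eef_rot: [3.134, 0.212, -0.003]
force: [-0.4, 0.1, -1.0]
finger_gap: 0.0282
time: 60.55
tcp_pos: [0.5425, 0.2586, 0.0794]
eef_rot: [-3.134, -0.212, -0.0]
force: [0.7, -0.5, -1.2]
finger_gap: 0.0285
```

```bash
python3 -m creep '[{"tx":0,"ty":0,"tz":-0.01,"spin":0,"fingers":-1},{"tx":0,"ty":0,"tz":-0.02,"spin":0,"fingers":-1}]';python3 -m creep '[{"tx":0,"ty":0,"tz":-0.01,"spin":0,"fingers":-1},{"tx":0,"ty":0,"tz":-0.015,"spin":0,"fingers":-1}]';python3 -m creep '[{"tx":0,"ty":0,"tz":-0.01,"spin":0,"fingers":-1},{"tx":0,"ty":0,"tz":-0.01,"spin":0,"fingers":-1}]'
```

```text
time: 60.75
tcp_pos: [0.5427, 0.2586, 0.0756]
eef_rot: [-3.134, -0.212, -0.001]
force: [-0.2, 0.2, -0.3]
finger_gap: 0.0279
time: 60.95
tcp_pos: [0.5425, 0.2585, 0.0724]
eef_rot: [3.134, 0.212, 0.0]
force: [-0.7, -0.1, 4.5]
finger_gap: 0.0286
time: 61.15
tcp_pos: [0.5436, 0.2588, 0.0723]
eef_rot: [-3.134, -0.211, -0.004]
force: [-2.2, -3.1, 12.4]
finger_gap: 0.0282
```

```bash
python3 -m creep '[{"tx":-0.004,"ty":0,"tz":-0.012,"spin":0,"fingers":-1},{"tx":-0.004,"ty":0,"tz":-0.012,"spin":0,"fingers":-1}]';python3 -m creep '[{"tx":0,"ty":0,"tz":0.015,"spin":0,"fingers":0.1},{"tx":0,"ty":0,"tz":0.015,"spin":0,"fingers":0.1},{"tx":0,"ty":0,"tz":0.015,"spin":0,"fingers":0.1},{"tx":0,"ty":0,"tz":0.015,"spin":0,"fingers":0.1},{"tx":0,"ty":0,"tz":0.2,"spin":0,"fingers":0.1},{"tx":0,"ty":0,"tz":0.4,"spin":0,"fingers":0.1},{"tx":0,"ty":0,"tz":0.6,"spin":0,"fingers":0.1},{"tx":0,"ty":0,"tz":0.8,"spin":0,"fingers":0.1},{"tx":0,"ty":0,"tz":0.8,"spin":0,"fingers":0.1}]'
cat > seat.py <<'E'
from fit import *
import sys
w=np.array([float(sys.argv[1]),float(sys.argv[2])]); f=grab('wrist',sys.argv[3]); P=wpts(f)
s=P[np.hypot(*(P[:,:2]-w).T)<.04]
cap=s[(s[:,2]>.117)&(s[:,2]<.135)]; 
print('cap top z',np.percentile(cap[:,2],[10,50,90]).round(4) if len(cap) else None,len(cap), 'c',cap[:,:2].mean(0).round(4) if len(cap) else None)
d=s[(s[:,2]>.092)&(s[:,2]<.11)]; r=np.hypot(*(d[:,:2]-w).T); d=d[(r>.018)&(r<.031)]
A=np.c_[d[:,:2]-w,np.ones(len(d))]; b,*_=np.linalg.lstsq(A,d[:,2],rcond=None); print('disc top z (exp .100)',b[2].round(4),'tilt',np.degrees(b[:2]).round(2),len(d))
E
python3 seat.py .5366 .2577 w53.png
```

```text
time: 61.35
tcp_pos: [0.5437, 0.259, 0.0722]
eef_rot: [3.134, 0.211, 0.008]
force: [-6.9, -6.3, 30.6]
finger_gap: 0.0286
time: 62.25
tcp_pos: [0.5437, 0.2602, 0.2338]
eef_rot: [-3.131, -0.212, -0.012]
force: [0.1, 1.2, 0.1]
finger_gap: 0.047
cap top z [0.1227 0.1241 0.125 ] 1134 c [0.5355 0.2575]
disc top z (exp .100) 0.1005 tilt [-0.89 -0.22] 2434
```

View pics/w53.png

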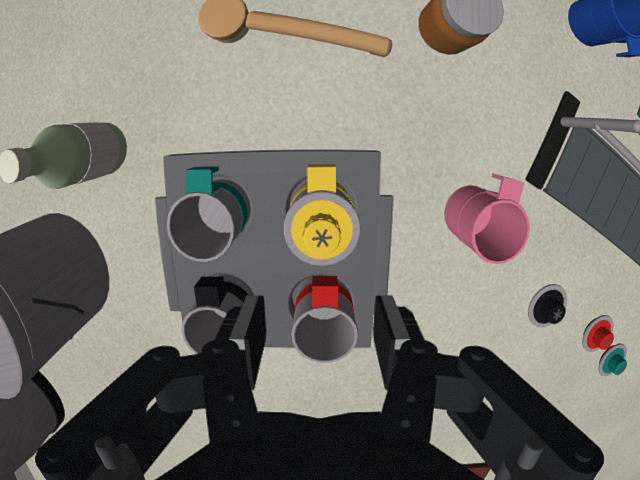

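```bash
python3 -m creep '[{"tx":-0.1,"ty":-0.2,"tz":0,"spin":0,"fingers":0.2},{"tx":-0.2,"ty":-0.4,"tz":0,"spin":0,"fingers":0.2},{"tx":-0.3,"ty":-0.6,"tz":0,"spin":0,"fingers":0.2},{"tx":-0.4,"ty":-0.8,"tz":0,"spin":0,"fingers":0.2},{"tx":-0.48,"ty":-1,"tz":0,"spin":0,"fingers":0.2}]' 40; python3 -m creep '[{"tx":0,"ty":-0.2,"tz":-0.1,"spin":0,"fingers":0.2},{"tx":0,"ty":-0.4,"tz":-0.2,"spin":0,"fingers":0.2},{"tx":0,"ty":-0.6,"tz":-0.4,"spin":0,"fingers":0.2},{"tx":0,"ty":-0.63,"tz":-0.4,"spin":0,"fingers":0.2},{"tx":0,"ty":-0.63,"tz":-0.4,"spin":0,"fingers":0.2},{"tx":0,"ty":-0.63,"tz":-0.4,"spin":0,"fingers":0.2}]';python3 lid.py black w54.png 2>/dev/null
```

```text
time: 62.8
tcp_pos: [0.4439, 0.0568, 0.2267]
eef_rot: [-3.134, -0.211, 0.003]
force: [-0.7, -1.0, 0.3]
finger_gap: 0.0513
time: 63.4
tcp_pos: [0.446, -0.0663, 0.1483]
eef_rot: [-3.134, -0.213, 0.0]
force: [0.5, 0.6, -1.2]
finger_gap: 0.0511
{'time': 63.45, 'tcp_pos': [0.446, -0.066, 0.149], 'eef_rot': [-3.134, -0.215, -0.002], 'force': [-0.171, 0.423, -0.209], 'finger_gap': 0.052, 'joint_pos': [0.462, -0.014, -0.406, 1.981, -0.006, 1.173, -1.376]}
wrist cap [ 0.447  -0.0697] 1097
disc ring [ 0.4453 -0.0699]
0.8 [324.7, 215.8] [[ 0.4534 -0.0699  0.0383]]
0.42 [45.2, 146.9] [[0.4865 0.2016 0.0275]]
top cap [nan nan] 0
```

View pics/w54.png

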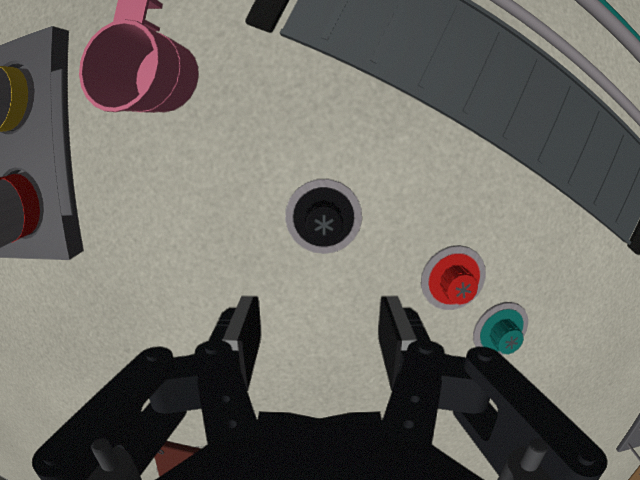

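```bash
python3 -m creep '[{"tx":0.005,"ty":-0.012,"tz":-0.2,"spin":0,"fingers":0.2},{"tx":0.005,"ty":-0.012,"tz":-0.4,"spin":0,"fingers":0.2},{"tx":0.005,"ty":-0.012,"tz":-0.55,"spin":0,"fingers":0.2},{"tx":0.005,"ty":-0.012,"tz":-0.7,"spin":0,"fingers":0.2},{"tx":0.005,"ty":-0.012,"tz":-0.77,"spin":0,"fingers":0.2},{"tx":0.005,"ty":-0.012,"tz":-0.79,"spin":0,"fingers":0.2},{"tx":0.005,"ty":-0.012,"tz":-0.79,"spin":0,"fingers":0.2},{"tx":0.005,"ty":-0.012,"tz":-0.79,"spin":0,"fingers":0.2}]';  python3 - <<'E'
from fit import *
f=grab('wrist','w55.png'); st(); P=wpts(f); print(disc(P,(.447,-.069),.0345,.041,.016))
E
```

```text
time: 64.35
tcp_pos: [0.4478, -0.0696, -0.0087]
eef_rot: [3.134, 0.213, 0.003]
force: [0.1, 0.7, -0.4]
finger_gap: 0.0511
{'time': 64.4, 'tcp_pos': [0.448, -0.07, -0.009], 'eef_rot': [3.134, 0.212, 0.003], 'force': [-0.241, 0.359, -0.261], 'finger_gap': 0.051, 'joint_pos': [0.434, 0.2, -0.404, 2.133, 0.107, 0.825, -1.471]}
(array([ 0.44766531, -0.06964938]), 3841)
```

View pics/w55.png

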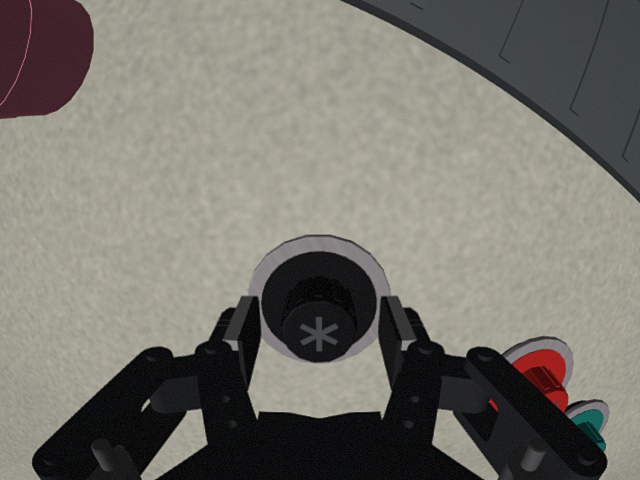

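```bash
python3 -m creep '[{"tx":0,"ty":0,"tz":-0.01,"spin":0,"fingers":-1},{"tx":0,"ty":0,"tz":-0.01,"spin":0,"fingers":-1},{"tx":0,"ty":0,"tz":-0.01,"spin":0,"fingers":-1},{"tx":0,"ty":0,"tz":-0.01,"spin":0,"fingers":-1},{"tx":0,"ty":0,"tz":-0.01,"spin":0,"fingers":-1},{"tx":0,"ty":0,"tz":-0.01,"spin":0,"fingers":-1}]' 60; python3 -m creep '[{"tx":0,"ty":0,"tz":0.1,"spin":0,"fingers":-1},{"tx":0,"ty":0,"tz":0.3,"spin":0,"fingers":-1},{"tx":0,"ty":0,"tz":0.5,"spin":0,"fingers":-1},{"tx":0,"ty":0,"tz":0.7,"spin":0,"fingers":-1},{"tx":0,"ty":0,"tz":0.9,"spin":0,"fingers":-1},{"tx":0,"ty":0,"tz":0.95,"spin":0,"fingers":-1},{"tx":0,"ty":0,"tz":0.95,"spin":0,"fingers":-1},{"tx":0,"ty":0,"tz":0.95,"spin":0,"fingers":-1}]'; python3 -c "
from h import *
st(); grab('wrist','w56.png')"; python3 lidrel.py .0115
```

```text
time: 65.0
tcp_pos: [0.4473, -0.07, -0.0111]
eef_rot: [3.134, 0.212, 0.002]
force: [-2.6, 0.5, 6.6]
finger_gap: 0.0279
time: 65.8
tcp_pos: [0.4461, -0.0699, 0.177]
eef_rot: [-3.134, -0.212, 0.002]
force: [-0.3, 0.0, -0.8]
finger_gap: 0.0279
{'time': 65.8, 'tcp_pos': [0.446, -0.07, 0.177], 'eef_rot': [-3.134, -0.212, 0.002], 'force': [-0.312, 0.041, -0.78], 'finger_gap': 0.028, 'joint_pos': [0.476, -0.035, -0.405, 1.94, -0.015, 1.235, -1.36]}
(array([   0,    0,    0,    0, 4639, 2213,  436,  677,  825, 4522,  591,
        632,  495,  980]), array([0.   , 0.005, 0.01 , 0.015, 0.02 , 0.025, 0.03 , 0.035, 0.04 ,
       0.045, 0.05 , 0.055, 0.06 , 0.065, 0.07 ]))
disc centre rel TCP [-0.0011 -0.0003] 27
cap mean [ 0.0007 -0.0002] 4071
```

View pics/w56.png

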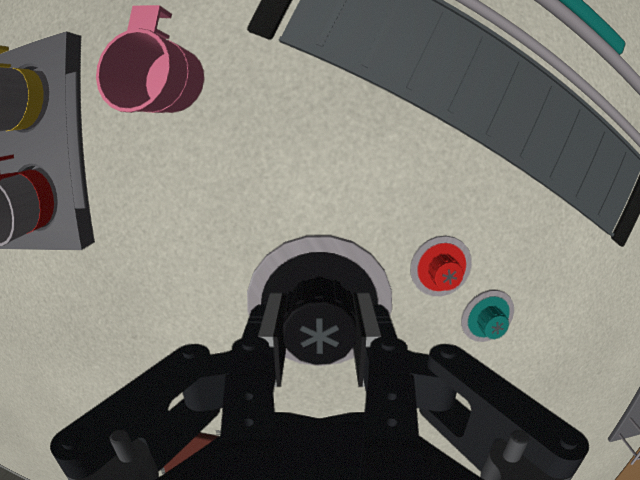

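```bash
python3 -m creep '[{"tx":-0.03,"ty":0.2,"tz":0,"spin":0,"fingers":-1},{"tx":-0.06,"ty":0.4,"tz":0,"spin":0,"fingers":-1},{"tx":-0.09,"ty":0.6,"tz":0,"spin":0,"fingers":-1},{"tx":-0.12,"ty":0.8,"tz":0,"spin":0,"fingers":-1},{"tx":-0.15,"ty":1,"tz":0,"spin":0,"fingers":-1}]'; python3 -m creep '[{"tx":0,"ty":0.2,"tz":0,"spin":0,"fingers":-1},{"tx":0,"ty":0.4,"tz":0,"spin":0,"fingers":-1},{"tx":0,"ty":0.6,"tz":0,"spin":0,"fingers":-1},{"tx":0,"ty":0.8,"tz":0,"spin":0,"fingers":-1},{"tx":-0.01,"ty":1,"tz":0,"spin":0,"fingers":-1},{"tx":-0.01,"ty":1,"tz":0,"spin":0,"fingers":-1}]'; python3 -m creep '[{"tx":0,"ty":0.115,"tz":0,"spin":0,"fingers":-1},{"tx":0,"ty":0.115,"tz":-0.1,"spin":0,"fingers":-1},{"tx":0,"ty":0.115,"tz":-0.25,"spin":0,"fingers":-1},{"tx":0,"ty":0.115,"tz":-0.34,"spin":0,"fingers":-1},{"tx":0,"ty":0.115,"tz":-0.34,"spin":0,"fingers":-1},{"tx":0,"ty":0.115,"tz":-0.34,"spin":0,"fingers":-1}]';sed -i 's/z0=.0155/z0=float(sys.argv[6]) if len(sys.argv)>6 else .0155/' rimlid.py; python3 rimlid.py .412 .352 -.001 0 w57.png .011
```

```text
time: 66.4
tcp_pos: [0.4155, 0.1314, 0.1769]
eef_rot: [3.134, 0.211, -0.003]
force: [1.3, 0.2, 0.5]
finger_gap: 0.0281
time: 67.0
tcp_pos: [0.4119, 0.3354, 0.1767]
eef_rot: [-3.131, -0.222, 0.005]
force: [-0.4, 0.1, -0.5]
finger_gap: 0.0282
time: 67.6
tcp_pos: [0.4143, 0.3527, 0.1097]
eef_rot: [3.134, 0.212, -0.002]
force: [0.8, 0.1, 0.2]
finger_gap: 0.028
tcp [0.4148 0.3532 0.1106] rim outer fit [0.4129 0.3518] 15 mean ring [0.4123 0.3519]
```

View pics/w57.png

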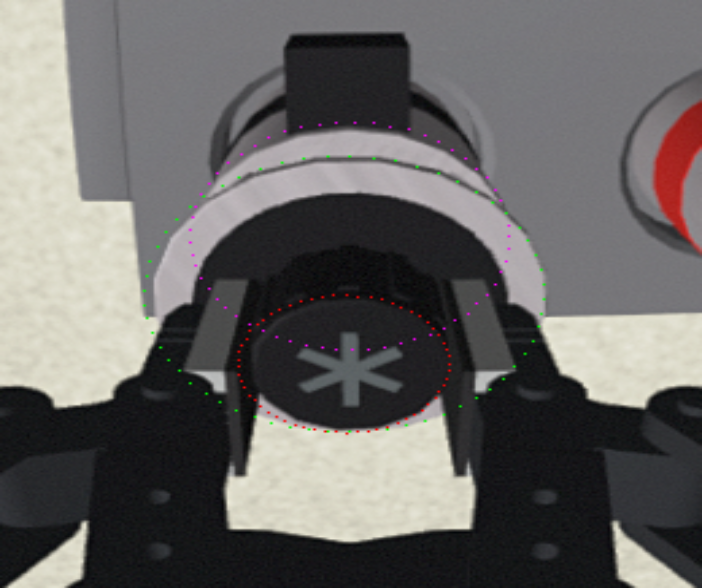

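```bash
python3 -m creep '[{"tx":-0.011,"ty":-0.006,"tz":-0.05,"spin":0,"fingers":-1},{"tx":-0.011,"ty":-0.006,"tz":-0.1,"spin":0,"fingers":-1},{"tx":-0.011,"ty":-0.006,"tz":-0.125,"spin":0,"fingers":-1},{"tx":-0.011,"ty":-0.006,"tz":-0.125,"spin":0,"fingers":-1}]';python3 -m creep '[{"tx":0,"ty":0,"tz":-0.01,"spin":0,"fingers":-1},{"tx":0,"ty":0,"tz":-0.02,"spin":0,"fingers":-1}]';python3 -m creep '[{"tx":0,"ty":0,"tz":-0.01,"spin":0,"fingers":-1},{"tx":0,"ty":0,"tz":-0.02,"spin":0,"fingers":-1}]'
```

```text
time: 68.05
tcp_pos: [0.4121, 0.3514, 0.0841]
eef_rot: [3.134, 0.212, -0.002]
force: [-0.2, -0.4, -0.7]
finger_gap: 0.028
time: 68.25
tcp_pos: [0.4127, 0.3521, 0.0813]
eef_rot: [-3.134, -0.212, -0.001]
force: [-0.3, 0.4, -0.2]
finger_gap: 0.0282
time: 68.45
tcp_pos: [0.4126, 0.352, 0.0771]
eef_rot: [-3.134, -0.212, -0.0]
force: [-0.5, 0.3, -0.9]
finger_gap: 0.028
```

```bash
python3 -m creep '[{"tx":0,"ty":0,"tz":-0.01,"spin":0,"fingers":-1},{"tx":0,"ty":0,"tz":-0.015,"spin":0,"fingers":-1}]';python3 -m creep '[{"tx":0,"ty":0,"tz":-0.01,"spin":0,"fingers":-1},{"tx":0,"ty":0,"tz":-0.01,"spin":0,"fingers":-1}]'
```

```text
time: 68.65
tcp_pos: [0.4133, 0.3524, 0.076]
eef_rot: [-3.134, -0.211, -0.003]
force: [-5.1, -6.1, 27.0]
finger_gap: 0.0282
time: 68.85
tcp_pos: [0.4141, 0.353, 0.076]
eef_rot: [-3.134, -0.211, -0.007]
force: [-8.0, -8.2, 38.3]
finger_gap: 0.0281
```

```bash
python3 -m creep '[{"tx":0,"ty":0,"tz":0.02,"spin":0,"fingers":0.1},{"tx":0,"ty":0,"tz":0.02,"spin":0,"fingers":0.1},{"tx":0,"ty":0,"tz":0.02,"spin":0,"fingers":0.1},{"tx":0,"ty":0,"tz":0.02,"spin":0,"fingers":0.1},{"tx":0,"ty":0,"tz":0.2,"spin":0,"fingers":0.1},{"tx":0,"ty":0,"tz":0.4,"spin":0,"fingers":0.1},{"tx":0,"ty":0,"tz":0.6,"spin":0,"fingers":0.1},{"tx":0,"ty":0,"tz":0.8,"spin":0,"fingers":0.1},{"tx":0,"ty":0,"tz":0.8,"spin":0,"fingers":0.1}]'; python3 seat.py .412 .352 w58.png
python3 -m creep '[{"tx":0.03,"ty":-0.2,"tz":0,"spin":0,"fingers":0.2},{"tx":0.06,"ty":-0.4,"tz":0,"spin":0,"fingers":0.2},{"tx":0.1,"ty":-0.6,"tz":0,"spin":0,"fingers":0.2},{"tx":0.12,"ty":-0.8,"tz":0,"spin":0,"fingers":0.2},{"tx":0.15,"ty":-1,"tz":0,"spin":0,"fingers":0.2}]' 40; python3 -m creep '[{"tx":0,"ty":-0.2,"tz":0,"spin":0,"fingers":0.2},{"tx":0,"ty":-0.4,"tz":0,"spin":0,"fingers":0.2},{"tx":0,"ty":-0.6,"tz":0,"spin":0,"fingers":0.2},{"tx":-0.05,"ty":-0.8,"tz":0,"spin":0,"fingers":0.2},{"tx":-0.1,"ty":-1,"tz":0,"spin":0,"fingers":0.2}]'; python3 -m creep '[{"tx":-0.07,"ty":-0.2,"tz":0,"spin":0,"fingers":0.2},{"tx":-0.14,"ty":-0.4,"tz":0,"spin":0,"fingers":0.2},{"tx":-0.2,"ty":-0.6,"tz":-0.1,"spin":0,"fingers":0.2},{"tx":-0.25,"ty":-0.8,"tz":-0.2,"spin":0,"fingers":0.2},{"tx":-0.3,"ty":-1,"tz":-0.4,"spin":0,"fingers":0.2},{"tx":-0.33,"ty":-1,"tz":-0.4,"spin":0,"fingers":0.2},{"tx":-0.33,"ty":-1,"tz":-0.4,"spin":0,"fingers":0.2}]'; python3 lid.py teal w59.png 2>/dev/null
```

```text
time: 69.75
tcp_pos: [0.414, 0.354, 0.2371]
eef_rot: [-3.131, -0.212, -0.01]
force: [-0.3, 1.0, -0.2]
finger_gap: 0.0472
cap top z [0.1228 0.1242 0.1251] 1103 c [0.4127 0.352 ]
disc top z (exp .100) 0.1006 tilt [-0.05 -0.08] 2474
time: 70.3
tcp_pos: [0.4418, 0.1498, 0.2306]
eef_rot: [3.134, 0.211, -0.003]
force: [0.7, 0.5, -0.2]
finger_gap: 0.0512
time: 70.8
tcp_pos: [0.4212, -0.0498, 0.2305]
eef_rot: [-3.134, -0.211, 0.003]
force: [0.8, -0.1, 0.3]
finger_gap: 0.0512
time: 71.5
tcp_pos: [0.3541, -0.248, 0.1497]
eef_rot: [-3.132, -0.207, 0.006]
force: [-0.8, 0.6, 0.3]
finger_gap: 0.0511
{'time': 71.55, 'tcp_pos': [0.356, -0.247, 0.151], 'eef_rot': [-3.133, -0.21, 0.003], 'force': [0.314, 0.391, -0.207], 'finger_gap': 0.051, 'joint_pos': [0.689, -0.061, -0.176, 2.021, -0.012, 1.183, -0.919]}
wrist cap [ 0.3537 -0.2723] 1046
disc ring [ 0.352  -0.2731]
0.57 [347.8, 219.4] [[ 0.3604 -0.2699  0.0371]]
top cap [ 0.3606 -0.2645] 31
```

View pics/w59.png

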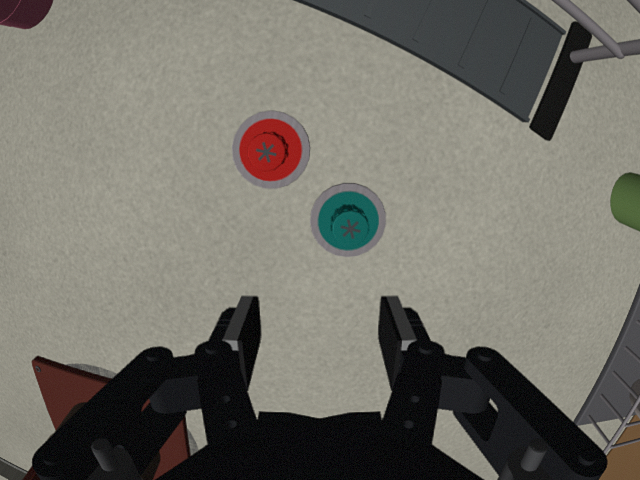

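```bash
python3 -m creep '[{"tx":-0.006,"ty":-0.122,"tz":0,"spin":0,"fingers":0.2},{"tx":-0.006,"ty":-0.122,"tz":-0.2,"spin":0,"fingers":0.2},{"tx":-0.006,"ty":-0.122,"tz":-0.4,"spin":0,"fingers":0.2},{"tx":-0.006,"ty":-0.122,"tz":-0.55,"spin":0,"fingers":0.2},{"tx":-0.006,"ty":-0.122,"tz":-0.7,"spin":0,"fingers":0.2},{"tx":-0.006,"ty":-0.122,"tz":-0.77,"spin":0,"fingers":0.2},{"tx":-0.006,"ty":-0.122,"tz":-0.79,"spin":0,"fingers":0.2},{"tx":-0.006,"ty":-0.122,"tz":-0.79,"spin":0,"fingers":0.2},{"tx":-0.006,"ty":-0.122,"tz":-0.79,"spin":0,"fingers":0.2}]';  python3 - <<'E'
from fit import *
f=grab('wrist','w60.png'); st(); P=wpts(f); print(disc(P,(.354,-.272),.0345,.041,.016))
E
```

```text
time: 72.55
tcp_pos: [0.3565, -0.2727, -0.0046]
eef_rot: [3.133, 0.213, 0.003]
force: [0.7, -0.5, -0.4]
finger_gap: 0.0512
{'time': 72.6, 'tcp_pos': [0.356, -0.273, -0.005], 'eef_rot': [3.133, 0.212, 0.003], 'force': [-0.056, -0.02, 0.936], 'finger_gap': 0.051, 'joint_pos': [0.699, 0.166, -0.154, 2.151, 0.034, 0.825, -0.912]}
(array([ 0.35428335, -0.27267564]), 3603)
```

View pics/w60.png

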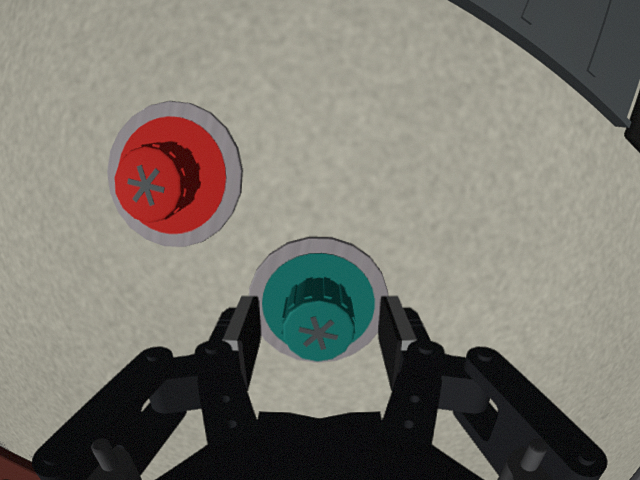

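```bash
python3 -m creep '[{"tx":-0.008,"ty":0,"tz":-0.025,"spin":0,"fingers":0.2},{"tx":-0.008,"ty":0,"tz":-0.028,"spin":0,"fingers":-1},{"tx":-0.008,"ty":0,"tz":-0.028,"spin":0,"fingers":-1},{"tx":-0.008,"ty":0,"tz":-0.028,"spin":0,"fingers":-1},{"tx":-0.008,"ty":0,"tz":-0.028,"spin":0,"fingers":-1},{"tx":-0.008,"ty":0,"tz":-0.028,"spin":0,"fingers":-1},{"tx":-0.008,"ty":0,"tz":-0.028,"spin":0,"fingers":-1}]' 60; python3 -m creep '[{"tx":0,"ty":0,"tz":0.1,"spin":0,"fingers":-1},{"tx":0,"ty":0,"tz":0.3,"spin":0,"fingers":-1},{"tx":0,"ty":0,"tz":0.5,"spin":0,"fingers":-1},{"tx":0,"ty":0,"tz":0.7,"spin":0,"fingers":-1},{"tx":0,"ty":0,"tz":0.9,"spin":0,"fingers":-1},{"tx":0,"ty":0,"tz":0.95,"spin":0,"fingers":-1},{"tx":0,"ty":0,"tz":0.95,"spin":0,"fingers":-1},{"tx":0,"ty":0,"tz":0.95,"spin":0,"fingers":-1}]'; python3 -c "
from h import *
st(); grab('wrist','w61.png')"; python3 lidrel.py .0115
```

```text
time: 73.3
tcp_pos: [0.3536, -0.2726, -0.0112]
eef_rot: [-3.134, -0.212, 0.0]
force: [-1.4, 0.1, 6.1]
finger_gap: 0.028
time: 74.1
tcp_pos: [0.3532, -0.2721, 0.1773]
eef_rot: [-3.134, -0.212, 0.002]
force: [-0.1, -0.6, -0.6]
finger_gap: 0.028
{'time': 74.1, 'tcp_pos': [0.353, -0.272, 0.177], 'eef_rot': [-3.134, -0.212, 0.002], 'force': [-0.135, -0.641, -0.626], 'finger_gap': 0.028, 'joint_pos': [0.713, -0.057, -0.15, 1.962, -0.009, 1.237, -0.87]}
(array([   0,    0,    0,    0, 4212, 2702,  416,  682,  828, 4519,  597,
        640,  522,  958]), array([0.   , 0.005, 0.01 , 0.015, 0.02 , 0.025, 0.03 , 0.035, 0.04 ,
       0.045, 0.05 , 0.055, 0.06 , 0.065, 0.07 ]))
disc centre rel TCP [-0.0009 -0.0004] 27
cap mean [ 0.001  -0.0002] 4112
```

View pics/w61.png

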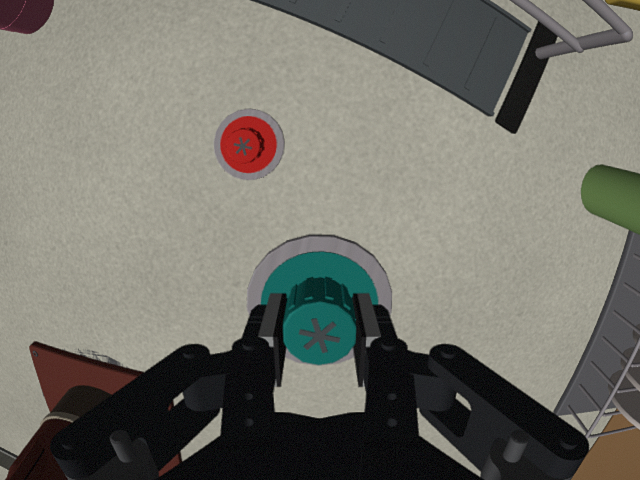

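```bash
python3 -m creep '[{"tx":0.05,"ty":0.2,"tz":0,"spin":0,"fingers":-1},{"tx":0.1,"ty":0.4,"tz":0,"spin":0,"fingers":-1},{"tx":0.15,"ty":0.6,"tz":0,"spin":0,"fingers":-1},{"tx":0.2,"ty":0.8,"tz":0,"spin":0,"fingers":-1},{"tx":0.25,"ty":1,"tz":0,"spin":0,"fingers":-1}]'; python3 -m creep '[{"tx":0.05,"ty":0.2,"tz":0,"spin":0,"fingers":-1},{"tx":0.1,"ty":0.4,"tz":0,"spin":0,"fingers":-1},{"tx":0.15,"ty":0.6,"tz":0,"spin":0,"fingers":-1},{"tx":0.2,"ty":0.8,"tz":0,"spin":0,"fingers":-1},{"tx":0.25,"ty":1,"tz":0,"spin":0,"fingers":-1}]';  python3 -m creep '[{"tx":0.05,"ty":0.2,"tz":0,"spin":0,"fingers":-1},{"tx":0.1,"ty":0.4,"tz":0,"spin":0,"fingers":-1},{"tx":0.15,"ty":0.6,"tz":0,"spin":0,"fingers":-1},{"tx":0.25,"ty":0.8,"tz":0,"spin":0,"fingers":-1},{"tx":0.345,"ty":1,"tz":0,"spin":0,"fingers":-1},{"tx":0.345,"ty":1,"tz":0,"spin":0,"fingers":-1}]';python3 -m creep '[{"tx":0,"ty":0.19,"tz":0,"spin":0,"fingers":-1},{"tx":0,"ty":0.19,"tz":-0.1,"spin":0,"fingers":-1},{"tx":0,"ty":0.19,"tz":-0.25,"spin":0,"fingers":-1},{"tx":0,"ty":0.19,"tz":-0.34,"spin":0,"fingers":-1},{"tx":0,"ty":0.19,"tz":-0.34,"spin":0,"fingers":-1},{"tx":0,"ty":0.19,"tz":-0.34,"spin":0,"fingers":-1}]'; python3 rimlid.py .5211 .366 -.001 0 w62.png .011
```

```text
time: 74.7
tcp_pos: [0.4031, -0.0708, 0.1772]
eef_rot: [-3.134, -0.211, 0.003]
force: [0.3, -0.9, -1.0]
finger_gap: 0.0281
time: 75.2
tcp_pos: [0.4532, 0.129, 0.1773]
eef_rot: [-3.134, -0.211, 0.003]
force: [0.8, 0.1, 0.1]
finger_gap: 0.0284
time: 75.8
tcp_pos: [0.5216, 0.3328, 0.1753]
eef_rot: [-3.131, -0.22, 0.008]
force: [-0.7, 0.2, -0.3]
finger_gap: 0.0279
time: 76.4
tcp_pos: [0.5223, 0.3651, 0.1101]
eef_rot: [3.134, 0.212, -0.002]
force: [0.1, -0.4, 0.7]
finger_gap: 0.0279
tcp [0.5228 0.3656 0.111 ] rim outer fit [0.5242 0.3661] 15 mean ring [0.5221 0.366 ]
```

View pics/w62.png

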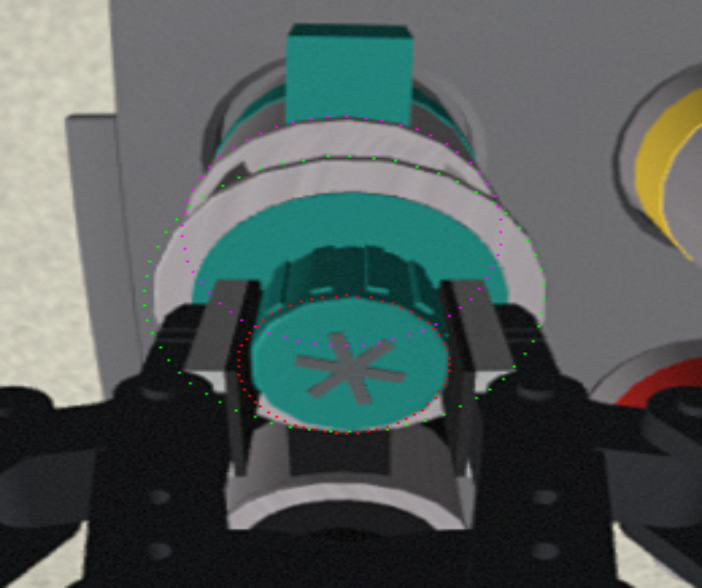

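```bash
python3 -m creep '[{"tx":-0.003,"ty":0.003,"tz":-0.05,"spin":0,"fingers":-1},{"tx":-0.003,"ty":0.003,"tz":-0.1,"spin":0,"fingers":-1},{"tx":-0.003,"ty":0.003,"tz":-0.125,"spin":0,"fingers":-1},{"tx":-0.003,"ty":0.003,"tz":-0.125,"spin":0,"fingers":-1}]';python3 -m creep '[{"tx":0,"ty":0,"tz":-0.01,"spin":0,"fingers":-1},{"tx":0,"ty":0,"tz":-0.02,"spin":0,"fingers":-1}]';python3 -m creep '[{"tx":0,"ty":0,"tz":-0.01,"spin":0,"fingers":-1},{"tx":0,"ty":0,"tz":-0.02,"spin":0,"fingers":-1}]';python3 -m creep '[{"tx":0,"ty":0,"tz":-0.01,"spin":0,"fingers":-1},{"tx":0,"ty":0,"tz":-0.015,"spin":0,"fingers":-1}]'
```

```text
time: 76.85
tcp_pos: [0.5216, 0.3656, 0.0844]
eef_rot: [3.134, 0.212, -0.002]
force: [0.7, 0.7, -0.7]
finger_gap: 0.0277
time: 77.05
tcp_pos: [0.5223, 0.3663, 0.0817]
eef_rot: [-3.134, -0.212, -0.001]
force: [-0.3, -0.6, -0.8]
finger_gap: 0.0281
time: 77.25
tcp_pos: [0.5222, 0.3661, 0.0775]
eef_rot: [-3.134, -0.212, -0.0]
force: [0.5, -0.8, -1.1]
finger_gap: 0.0279
time: 77.45
tcp_pos: [0.5226, 0.3664, 0.0759]
eef_rot: [-3.134, -0.212, -0.002]
force: [-3.9, -4.2, 16.2]
finger_gap: 0.0279
```

```bash
python3 -m creep '[{"tx":0,"ty":0,"tz":-0.008,"spin":0,"fingers":-1},{"tx":0,"ty":0,"tz":-0.008,"spin":0,"fingers":-1}]';python3 -m creep '[{"tx":0,"ty":0,"tz":0.02,"spin":0,"fingers":0.1},{"tx":0,"ty":0,"tz":0.02,"spin":0,"fingers":0.1},{"tx":0,"ty":0,"tz":0.02,"spin":0,"fingers":0.1},{"tx":0,"ty":0,"tz":0.02,"spin":0,"fingers":0.1},{"tx":0,"ty":0,"tz":0.2,"spin":0,"fingers":0.1},{"tx":0,"ty":0,"tz":0.4,"spin":0,"fingers":0.1},{"tx":0,"ty":0,"tz":0.6,"spin":0,"fingers":0.1},{"tx":0,"ty":0,"tz":0.8,"spin":0,"fingers":0.1},{"tx":0,"ty":0,"tz":0.8,"spin":0,"fingers":0.1}]'; python3 seat.py .5215 .366 w63.png
python3 -m creep '[{"tx":-0.03,"ty":-0.2,"tz":0,"spin":0,"fingers":0.2},{"tx":-0.06,"ty":-0.4,"tz":0,"spin":0,"fingers":0.2},{"tx":-0.1,"ty":-0.6,"tz":0,"spin":0,"fingers":0.2},{"tx":-0.15,"ty":-0.8,"tz":0,"spin":0,"fingers":0.2},{"tx":-0.2,"ty":-1,"tz":0,"spin":0,"fingers":0.2}]' 40; python3 -m creep '[{"tx":-0.05,"ty":-0.2,"tz":0,"spin":0,"fingers":0.2},{"tx":-0.1,"ty":-0.4,"tz":0,"spin":0,"fingers":0.2},{"tx":-0.15,"ty":-0.6,"tz":0,"spin":0,"fingers":0.2},{"tx":-0.2,"ty":-0.8,"tz":0,"spin":0,"fingers":0.2},{"tx":-0.25,"ty":-1,"tz":0,"spin":0,"fingers":0.2}]'; python3 -m creep '[{"tx":-0.05,"ty":-0.2,"tz":0,"spin":0,"fingers":0.2},{"tx":-0.1,"ty":-0.4,"tz":0,"spin":0,"fingers":0.2},{"tx":-0.13,"ty":-0.6,"tz":-0.1,"spin":0,"fingers":0.2},{"tx":-0.13,"ty":-0.8,"tz":-0.2,"spin":0,"fingers":0.2},{"tx":-0.13,"ty":-0.83,"tz":-0.4,"spin":0,"fingers":0.2},{"tx":-0.13,"ty":-0.83,"tz":-0.4,"spin":0,"fingers":0.2},{"tx":-0.13,"ty":-0.83,"tz":-0.4,"spin":0,"fingers":0.2}]'; python3 lid.py red w64.png 2>/dev/null
```

```text
time: 77.65
tcp_pos: [0.5231, 0.3667, 0.076]
eef_rot: [-3.134, -0.211, -0.005]
force: [-5.0, -4.8, 21.2]
finger_gap: 0.0278
time: 78.55
tcp_pos: [0.5236, 0.3682, 0.2388]
eef_rot: [-3.13, -0.212, -0.011]
force: [1.2, 0.2, 0.7]
finger_gap: 0.047
cap top z [0.1228 0.1242 0.1251] 1107 c [0.5235 0.3666]
disc top z (exp .100) 0.1006 tilt [0.07 0.03] 2507
time: 79.1
tcp_pos: [0.481, 0.1641, 0.2314]
eef_rot: [3.134, 0.211, -0.003]
force: [0.0, -0.0, 0.4]
finger_gap: 0.0512
time: 79.6
tcp_pos: [0.4308, -0.0357, 0.2318]
eef_rot: [-3.134, -0.211, 0.002]
force: [1.2, -0.0, -0.1]
finger_gap: 0.0509
time: 80.3
tcp_pos: [0.4054, -0.199, 0.1524]
eef_rot: [-3.133, -0.212, 0.003]
force: [0.7, 0.2, 1.0]
finger_gap: 0.0513
{'time': 80.35, 'tcp_pos': [0.407, -0.199, 0.154], 'eef_rot': [-3.134, -0.214, -0.0], 'force': [0.423, -0.353, 1.071], 'finger_gap': 0.051, 'joint_pos': [0.687, -0.018, -0.324, 1.974, -0.006, 1.184, -1.069]}
wrist cap [ 0.4055 -0.1999] 1084
disc ring [ 0.4037 -0.2003]
0.69 [321.1, 214.6] [[ 0.4115 -0.1995  0.0367]]
top cap [ 0.4137 -0.1949] 29
```

View pics/w64.png

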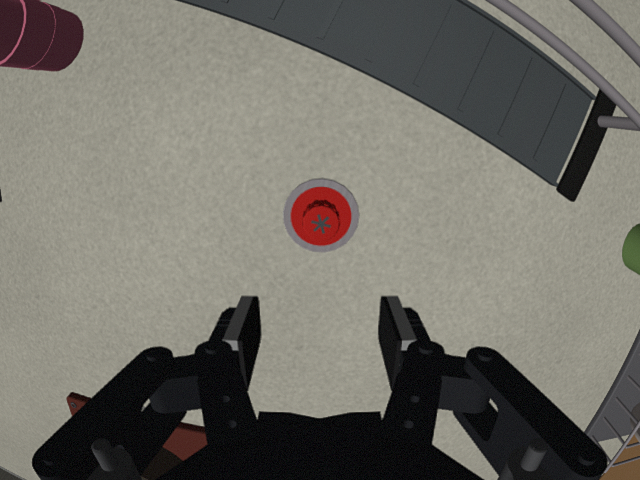

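Teal is closed flat. Red lid: (0.406, −0.2), with the tool already above it.

```bash
python3 -m creep '[{"tx":-0.005,"ty":-0.005,"tz":-0.2,"spin":0,"fingers":0.2},{"tx":-0.005,"ty":-0.005,"tz":-0.4,"spin":0,"fingers":0.2},{"tx":-0.005,"ty":-0.005,"tz":-0.55,"spin":0,"fingers":0.2},{"tx":-0.005,"ty":-0.005,"tz":-0.7,"spin":0,"fingers":0.2},{"tx":-0.005,"ty":-0.005,"tz":-0.77,"spin":0,"fingers":0.2},{"tx":-0.005,"ty":-0.005,"tz":-0.8,"spin":0,"fingers":0.2},{"tx":-0.005,"ty":-0.005,"tz":-0.8,"spin":0,"fingers":0.2},{"tx":-0.005,"ty":-0.005,"tz":-0.8,"spin":0,"fingers":0.2}]';  python3 - <<'E'
from fit import *
f=grab('wrist','w65.png'); st(); P=wpts(f); print(disc(P,(.406,-.2),.0345,.041,.016))
E
```

```text
time: 81.25
tcp_pos: [0.4063, -0.2012, -0.0058]
eef_rot: [3.133, 0.212, 0.003]
force: [0.4, 0.4, 1.1]
finger_gap: 0.051
{'time': 81.3, 'tcp_pos': [0.406, -0.201, -0.006], 'eef_rot': [3.133, 0.212, 0.003], 'force': [0.158, 0.517, 0.019], 'finger_gap': 0.051, 'joint_pos': [0.666, 0.188, -0.325, 2.134, 0.081, 0.829, -1.144]}
(array([ 0.40609468, -0.20004716]), 3720)
```

```bash
python3 -m creep '[{"tx":0,"ty":0.004,"tz":-0.022,"spin":0,"fingers":0.2},{"tx":0,"ty":0.004,"tz":-0.024,"spin":0,"fingers":-1},{"tx":0,"ty":0.004,"tz":-0.024,"spin":0,"fingers":-1},{"tx":0,"ty":0.004,"tz":-0.024,"spin":0,"fingers":-1},{"tx":0,"ty":0.004,"tz":-0.024,"spin":0,"fingers":-1},{"tx":0,"ty":0.004,"tz":-0.024,"spin":0,"fingers":-1},{"tx":0,"ty":0.004,"tz":-0.024,"spin":0,"fingers":-1}]' 60; python3 -m creep '[{"tx":0,"ty":0,"tz":0.1,"spin":0,"fingers":-1},{"tx":0,"ty":0,"tz":0.3,"spin":0,"fingers":-1},{"tx":0,"ty":0,"tz":0.5,"spin":0,"fingers":-1},{"tx":0,"ty":0,"tz":0.7,"spin":0,"fingers":-1},{"tx":0,"ty":0,"tz":0.9,"spin":0,"fingers":-1},{"tx":0,"ty":0,"tz":0.95,"spin":0,"fingers":-1},{"tx":0,"ty":0,"tz":0.95,"spin":0,"fingers":-1},{"tx":0,"ty":0,"tz":0.95,"spin":0,"fingers":-1}]'; python3 -c "
from h import *
st(); grab('wrist','w66.png')"; python3 lidrel.py .0115
```

```text
time: 82.0
tcp_pos: [0.4052, -0.2001, -0.0115]
eef_rot: [3.134, 0.212, 0.0]
force: [-0.5, 1.4, 6.0]
finger_gap: 0.0282
time: 82.8
tcp_pos: [0.4045, -0.1999, 0.1769]
eef_rot: [-3.134, -0.212, 0.002]
force: [0.1, 0.2, -1.0]
finger_gap: 0.0278
{'time': 82.8, 'tcp_pos': [0.405, -0.2, 0.177], 'eef_rot': [-3.134, -0.212, 0.002], 'force': [0.056, 0.23, -1.014], 'finger_gap': 0.028, 'joint_pos': [0.696, -0.039, -0.324, 1.944, -0.013, 1.235, -1.06]}
(array([   0,    0,    0,    0, 3134, 3810,  420,  686,  794, 4513,  662,
        654,  505,  973]), array([0.   , 0.005, 0.01 , 0.015, 0.02 , 0.025, 0.03 , 0.035, 0.04 ,
       0.045, 0.05 , 0.055, 0.06 , 0.065, 0.07 ]))
disc centre rel TCP [-0.0005 -0.0003] 27
cap mean [ 0.0014 -0.0001] 4172
```

View pics/w66.png

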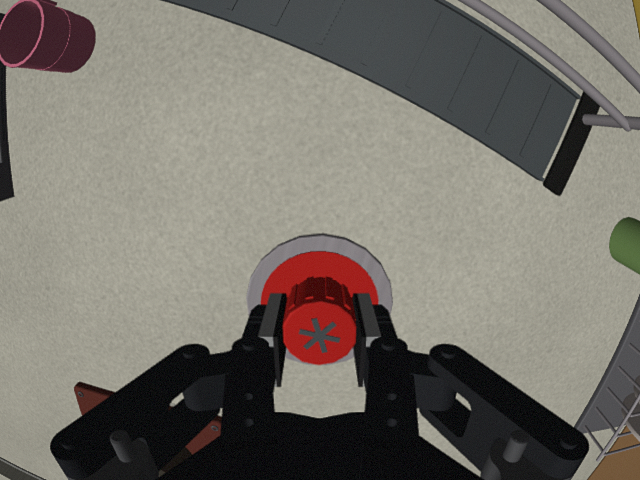

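```bash
python3 -m creep '[{"tx":0.02,"ty":0.2,"tz":0,"spin":0,"fingers":-1},{"tx":0.04,"ty":0.4,"tz":0,"spin":0,"fingers":-1},{"tx":0.06,"ty":0.6,"tz":0,"spin":0,"fingers":-1},{"tx":0.08,"ty":0.8,"tz":0,"spin":0,"fingers":-1},{"tx":0.1,"ty":1,"tz":0,"spin":0,"fingers":-1}]'; python3 -m creep '[{"tx":0,"ty":0.2,"tz":0,"spin":0,"fingers":-1},{"tx":0,"ty":0.4,"tz":0,"spin":0,"fingers":-1},{"tx":0,"ty":0.6,"tz":0,"spin":0,"fingers":-1},{"tx":0.02,"ty":0.8,"tz":0,"spin":0,"fingers":-1},{"tx":0.02,"ty":1,"tz":0,"spin":0,"fingers":-1},{"tx":0.02,"ty":1,"tz":0,"spin":0,"fingers":-1}]';  python3 -m creep '[{"tx":0,"ty":0.203,"tz":0,"spin":0,"fingers":-1},{"tx":0,"ty":0.203,"tz":-0.1,"spin":0,"fingers":-1},{"tx":0,"ty":0.203,"tz":-0.25,"spin":0,"fingers":-1},{"tx":0,"ty":0.203,"tz":-0.34,"spin":0,"fingers":-1},{"tx":0,"ty":0.203,"tz":-0.34,"spin":0,"fingers":-1},{"tx":0,"ty":0.203,"tz":-0.34,"spin":0,"fingers":-1}]'; python3 rimlid.py .4286 .2403 -.001 0 w67.png .011
```

```text
time: 83.4
tcp_pos: [0.4242, 0.0015, 0.1768]
eef_rot: [-3.134, -0.211, 0.003]
force: [-0.3, 0.3, -1.2]
finger_gap: 0.0278
time: 84.0
tcp_pos: [0.4274, 0.2054, 0.1772]
eef_rot: [-3.131, -0.223, 0.003]
force: [0.5, -0.2, -1.2]
finger_gap: 0.0281
time: 84.6
tcp_pos: [0.4287, 0.2402, 0.1098]
eef_rot: [-3.134, -0.212, 0.003]
force: [-0.6, 0.6, -0.5]
finger_gap: 0.0282
tcp [0.4293 0.2405 0.1105] rim outer fit [0.43 0.24] 15 mean ring [0.4293 0.2399]
```

View pics/w67.png

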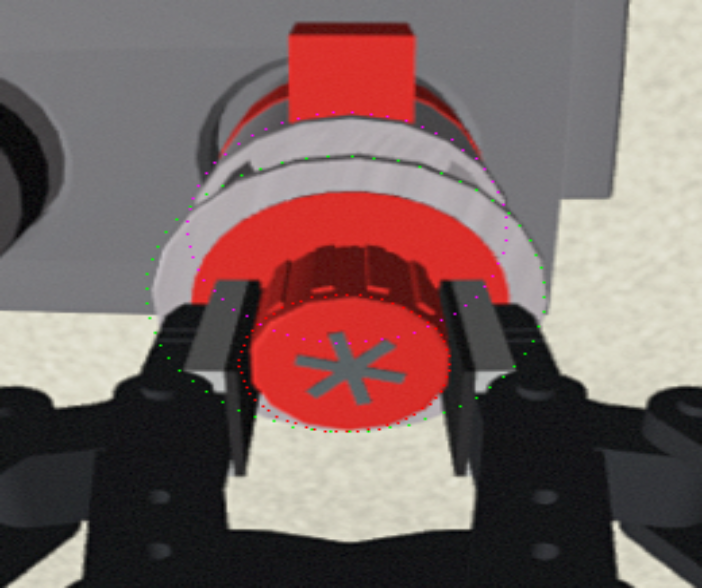

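```bash
python3 -m creep '[{"tx":0,"ty":-0.003,"tz":-0.05,"spin":0,"fingers":-1},{"tx":0,"ty":-0.003,"tz":-0.1,"spin":0,"fingers":-1},{"tx":0,"ty":-0.003,"tz":-0.125,"spin":0,"fingers":-1},{"tx":0,"ty":-0.003,"tz":-0.125,"spin":0,"fingers":-1}]';python3 -m creep '[{"tx":0,"ty":0,"tz":-0.01,"spin":0,"fingers":-1},{"tx":0,"ty":0,"tz":-0.02,"spin":0,"fingers":-1}]';python3 -m creep '[{"tx":0,"ty":0,"tz":-0.01,"spin":0,"fingers":-1},{"tx":0,"ty":0,"tz":-0.02,"spin":0,"fingers":-1}]';python3 -m creep '[{"tx":0,"ty":0,"tz":-0.01,"spin":0,"fingers":-1},{"tx":0,"ty":0,"tz":-0.015,"spin":0,"fingers":-1}]'
```

```text
time: 85.05
tcp_pos: [0.4285, 0.2396, 0.0842]
eef_rot: [3.134, 0.212, -0.002]
force: [0.2, 0.2, -0.0]
finger_gap: 0.0279
time: 85.25
tcp_pos: [0.4293, 0.2401, 0.0812]
eef_rot: [-3.134, -0.212, -0.001]
force: [-0.4, 0.0, -0.9]
finger_gap: 0.0279
time: 85.45
tcp_pos: [0.4292, 0.2399, 0.0771]
eef_rot: [-3.134, -0.212, -0.0]
force: [0.4, 0.2, -0.2]
finger_gap: 0.0277
time: 85.65
tcp_pos: [0.4299, 0.2403, 0.0755]
eef_rot: [3.134, 0.212, 0.002]
force: [-5.3, -3.5, 25.3]
finger_gap: 0.0279
```

```bash
python3 -m creep '[{"tx":0,"ty":0,"tz":0.01,"spin":0,"fingers":0.1},{"tx":0,"ty":0,"tz":0.01,"spin":0,"fingers":0.1},{"tx":0,"ty":0,"tz":0.01,"spin":0,"fingers":0.1},{"tx":0,"ty":0,"tz":0.01,"spin":0,"fingers":0.1},{"tx":0,"ty":0,"tz":0.2,"spin":0,"fingers":0.1},{"tx":0,"ty":0.1,"tz":0.4,"spin":0,"fingers":0.1},{"tx":-0.05,"ty":0.2,"tz":0.6,"spin":0,"fingers":0.1},{"tx":-0.05,"ty":0.25,"tz":0.8,"spin":0,"fingers":0.1},{"tx":-0.05,"ty":0.25,"tz":0.9,"spin":0,"fingers":0.1},{"tx":-0.05,"ty":0.25,"tz":0.9,"spin":0,"fingers":0.1}]'; for a in ".4286 .2403 w68.png" ".412 .352 w69.png" ".5358 .2577 w70.png" ".522 .3662 w71.png"; do python3 seat.py $a; done; python3 -m creep '[{"tx":0,"ty":-0.2,"tz":0.05,"spin":0,"fingers":0.1},{"tx":0,"ty":-0.4,"tz":0.05,"spin":0,"fingers":0.1},{"tx":0,"ty":-0.6,"tz":0.05,"spin":0,"fingers":0.1},{"tx":0,"ty":-0.8,"tz":0.05,"spin":0,"fingers":0.1},{"tx":0,"ty":-1,"tz":0.05,"spin":0,"fingers":0.1}]';python3 -m creep '[{"tx":0,"ty":-0.2,"tz":0.05,"spin":0,"fingers":0.1},{"tx":0,"ty":-0.4,"tz":0.05,"spin":0,"fingers":0.1},{"tx":0,"ty":-0.6,"tz":0.05,"spin":0,"fingers":0.1},{"tx":0,"ty":-0.8,"tz":0.05,"spin":0,"fingers":0.1},{"tx":0,"ty":-1,"tz":0.05,"spin":0,"fingers":0.1},{"tx":0,"ty":-1,"tz":0.05,"spin":0,"fingers":0.1}]'; python3 -c "
from h import *
st(); grab('top','t72.png'); grab('side','s72.png')"
```

```text
time: 86.65
tcp_pos: [0.4201, 0.2913, 0.257]
eef_rot: [-3.133, -0.213, -0.007]
force: [-0.6, 0.4, -0.2]
finger_gap: 0.0466
cap top z [0.1227 0.124  0.1251] 980 c [0.4302 0.2408]
disc top z (exp .100) 0.1006 tilt [0.13 0.02] 2151
cap top z [0.1226 0.1241 0.1251] 985 c [0.4128 0.3509]
disc top z (exp .100) 0.1006 tilt [-0.06  0.  ] 2111
cap top z [0.1228 0.1242 0.1252] 1079 c [0.5337 0.2578]
disc top z (exp .100) 0.1006 tilt [-0.24 -0.14] 2497
cap top z [0.1228 0.1242 0.1253] 1061 c [0.5218 0.3653]
disc top z (exp .100) 0.1007 tilt [-0.06  0.02] 2411
time: 87.35
tcp_pos: [0.4183, 0.0878, 0.263]
eef_rot: [3.134, 0.21, -0.002]
force: [0.8, 0.1, 0.0]
finger_gap: 0.047
time: 87.95
tcp_pos: [0.4176, -0.1155, 0.2723]
eef_rot: [-3.135, -0.199, 0.005]
force: [-0.5, 1.0, -0.5]
finger_gap: 0.047
{'time': 87.95, 'tcp_pos': [0.418, -0.116, 0.272], 'eef_rot': [-3.135, -0.199, 0.005], 'force': [-0.523, 0.998, -0.492], 'finger_gap': 0.047, 'joint_pos': [0.596, -0.126, -0.384, 1.824, -0.047, 1.438, -1.222]}
```

View pics/w71.png

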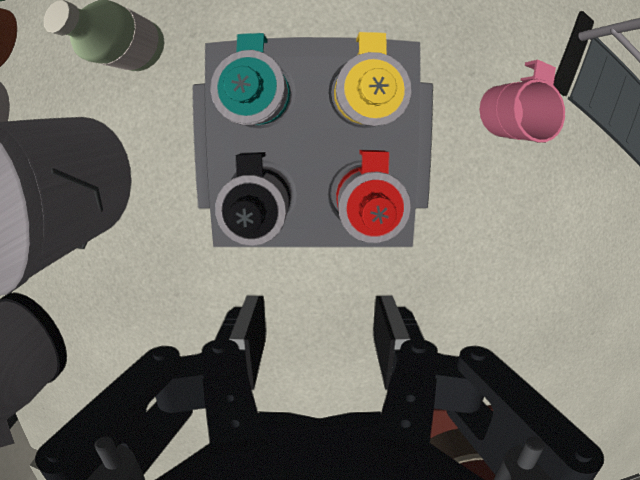

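View pics/t72.png

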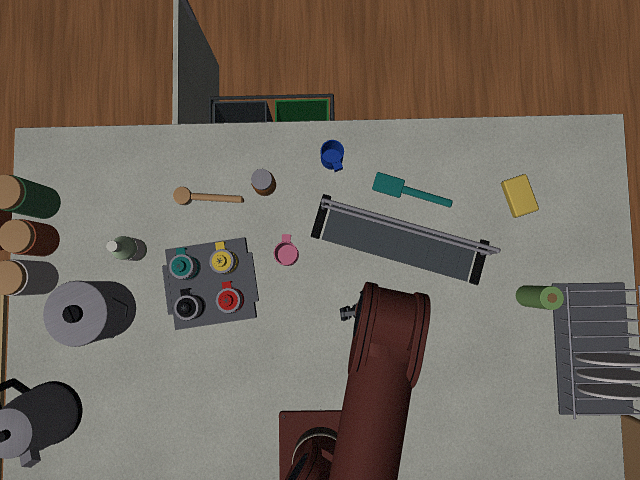

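View pics/s72.png

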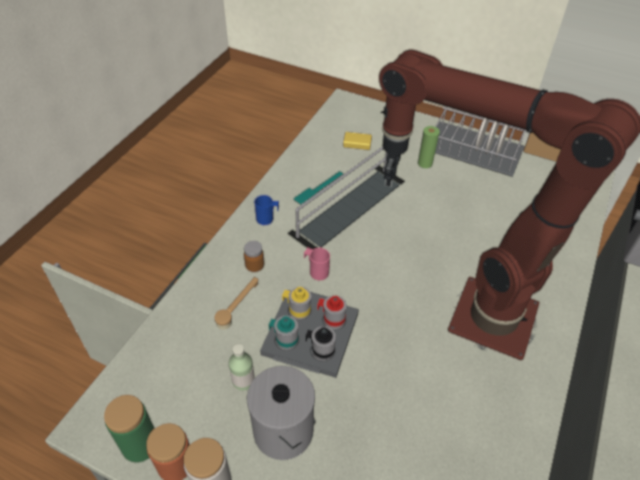

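All four caddies stand in the insert with their own-colour lids (top view: teal (181,266), yellow (222,262), black (187,307), red (228,300)). The discs are level at z ≈ 0.1006, and nothing else on the bench has moved. I'm handing the job in.

```bash
python3 -c "
from rig import ctrl; print(ctrl.job_done())"
```

```text
the job is handed in; nothing more can be done
None
```

All four caddies were on the rail. Each one now stands upright on the floor of its own well, closed with the lid of its own colour: teal in well3, yellow in well2, black in well1 and red in well0. I handed the job in at about 88 s of the 210 s limit, with the arm clear of everything.

**Last checks:**
- All four lid discs measured z ≈ 0.1006 m (0.100 expected for fully closed) with tilt under 0.3°, and the cap tops about 0.124 m (0.124 expected).
- In the final top and side views the rail is empty. The blue and pink look-alikes and the other bystanders look where they were at the start; I compared these by eye only.

**What went wrong along the way:**
- **Red caddy slipped twice.** It came out of the grip on the rail and ended up hanging tilted about 30°. I pushed at it with the closed fingers, pressing its outside with about 36 N (which did not right it) and then its inside wall, which did. The next grip held.
- **Red caddy caught the well edge.** The wrist force rose to about 58 N before it slid in and stood level.
- **First yellow lid grip missed.** The fingertips really sit roughly 30 mm higher than the stated tool point. I only found this out at the lids, so the caddies were held close to their rims; that is the likely cause of the slips. The second try for the yellow lid pressed on it with about 50 N.
- **Cameras disagreed by 2 to 5 mm.** I placed everything by the wrist camera and contact forces instead.

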